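# Load specimen carriers through a pass box with the inner gate checked shut

## Task

Pass the L-shaped specimen carriers into the dry cabinet's pass box: first press the red-capped inner gate down and feel that it is fully shut, and only then slide the outer hatch wide open by its black grip, keeping the gate shut until the end. Lay every carrier on the bench flat in the cream tray inside, interlocked head to tail around the yellow key pins so that each sits fully down in its own slot. Then slide the hatch fully shut, push the green purge button right down, and only after that lift the inner gate fully open and leave it up so that the cabinet can take the carriers in; leave the other things on the bench where they are.

Things in the scene. Friction and masses are not known exactly. Their poses are not given: they have to be found in the camera images.
- passbox: white pass box fixed to the bench, a low dry cabinet behind it. Origin: its centre, on the bench; x away from the robot to the cabinet, y along the hatch's travel, z up; yaw within 0.12. Outside 210 (x) by 168 (y) mm, walls 8 thick, 78 high. Beyond the gate a ledge 80 mm high (x 119..160), then the cabinet, 95 high (x 160..360, y -150..150 mm)
- tray (a point): centre of the cream tray's floor in the pass box, 30 mm above the bench. A rim 6 mm wide, 10 high encloses two bays (x -75..-3 and 3..75, y -54..54 mm, rib between). Each takes two carriers head to tail with about 2 mm play round each; yellow key pins (9 mm square, 10 high) go where the carriers' notches are, so each slot takes one orientation only
- slot0 (a point): centre of the place for a carrier's origin when it lies in the near bay's -y end, at the tray floor (30 mm above the bench); at (-47, -26) mm in the pass box frame. A carrier here must have the same yaw as the pass box. Any carrier may go into any free slot
- slot1 (a point): centre of the place for a carrier's origin when it lies in the near bay's +y end, at the tray floor (30 mm above the bench); at (-31, 26) mm in the pass box frame. A carrier here must have the pass box's yaw plus a half turn (pi). Any carrier may go into any free slot
- slot2 (a point): centre of the place for a carrier's origin when it lies in the far bay's -y end, at the tray floor (30 mm above the bench); at (31, -26) mm in the pass box frame. A carrier here must have the same yaw as the pass box. Any carrier may go into any free slot
- slot3 (a point): centre of the place for a carrier's origin when it lies in the far bay's +y end, at the tray floor (30 mm above the bench); at (47, 26) mm in the pass box frame. A carrier here must have the pass box's yaw plus a half turn (pi). Any carrier may go into any free slot
- gate (a joint): inner gate, an amber vertical panel in the far (+x) wall that slides straight up and down. Height in m above shut: 0 shut, up to 0.035; starts 0 to 0.03 open. It stays where it is left; pushing it down takes about 3 N, lifting it about 10 N. At its lower stop it is firm: press on the cap to some 8 to 15 N to be sure. Fully open is above 0.025
- gate_top (a point): centre of the top face of the red cap along the gate's upper edge, the place to press straight down or to pinch (across its x); cap 16 (x) by 90 (y) by 24 mm high, its top 116 mm above the bench when the gate is shut, 111 mm beyond the pass box's centre
- hatch (a joint): outer hatch, a blue-grey plate 8 mm thick (top 86 mm above the bench) covering the pass box, sliding towards the pass box's +y. In m: 0 shut (as it starts), 0.18 at its stop, wide open from 0.165. It takes about 3 N and stays where it is left
- hatch_grip (a point): centre of the top of the hatch's black upright grip, which is 50 mm long (along the pass box's x), 12 mm thick (along y) and 32 mm high, at the middle of the hatch; top 118 mm above the bench. Moves with the hatch
- purge (a joint): green spring push button on the ledge, pressed straight down: 0 up, 0.006 m fully down, which takes about 4 N; it springs back when let go
- purge_top (a point): centre of the purge button's top face, 28 mm across
- carrier0: white L-shaped plate 8 mm thick, 60 g (2 to 4 are present, alike). Origin: underside, z up; one leg x -26..42, y -26..6 mm, the other x -26..6, y 6..42, less a 9 mm square notch at x -3..6, y 33..42. Over the origin a blue upright grip tab, 12 mm thick (x), 30 long (y), top 38 mm above the underside. Starts flat on the bench, yaw within 0.7 rad of 0
- carrier1: white L-shaped plate 8 mm thick, 60 g (2 to 4 are present, alike). Origin: underside, z up; one leg x -26..42, y -26..6 mm, the other x -26..6, y 6..42, less a 9 mm square notch at x -3..6, y 33..42. Over the origin a blue upright grip tab, 12 mm thick (x), 30 long (y), top 38 mm above the underside. Starts flat on the bench, yaw within 0.7 rad of 0
- carrier2: white L-shaped plate 8 mm thick, 60 g (2 to 4 are present, alike). Origin: underside, z up; one leg x -26..42, y -26..6 mm, the other x -26..6, y 6..42, less a 9 mm square notch at x -3..6, y 33..42. Over the origin a blue upright grip tab, 12 mm thick (x), 30 long (y), top 38 mm above the underside. Starts flat on the bench, yaw within 0.7 rad of pi
- carrier3: white L-shaped plate 8 mm thick, 60 g (2 to 4 are present, alike). Origin: underside, z up; one leg x -26..42, y -26..6 mm, the other x -26..6, y 6..42, less a 9 mm square notch at x -3..6, y 33..42. Over the origin a blue upright grip tab, 12 mm thick (x), 30 long (y), top 38 mm above the underside. Starts flat on the bench, yaw within 0.7 rad of pi
- jar: specimen jar with a red cap, 44 mm across, 60 mm high; origin at its underside; leave alone
- coverslips: green cover-slip box, 50 by 70 by 22 mm; origin at its underside; leave alone
- tape: yellow roll of tape lying flat, 60 mm across, 19 mm high; leave alone
- mouse: black computer mouse, 105 by 60 by 30 mm; leave alone

How it is judged:
On the way, in this order (a step that is already met when the one before it is completed fails the run):
1. with the outer hatch still shut, the inner gate is pressed down by the fingers (over 3 N) and is fully shut (contact force between the fingers and gate above 3 N and value of joint gate below 0.003 m and value of joint hatch below 0.012 m), for 0.1 s.
2. the outer hatch is slid wide open (past 0.16 m) with the inner gate shut (value of joint hatch above 0.16 m and value of joint gate below 0.005 m), for 0.2 s.
3. every carrier lies flat and fully down in a slot of the tray, the hatch still open (((horizontal distance between carrier0 and slot0 below 0.006 m and z of carrier0 in the frame of slot0 below 0.004 m and angle between the x axis of carrier0 and the x axis of passbox, either way round below 0.12 rad and angle between carrier0's own z axis and vertical below 0.1 rad) or (horizontal distance between carrier0 and slot1 below 0.006 m and z of carrier0 in the frame of slot1 below 0.004 m and angle between the x axis of carrier0 and the x axis of passbox, either way round below 0.12 rad and angle between carrier0's own z axis and vertical below 0.1 rad) or (horizontal distance between carrier0 and slot2 below 0.006 m and z of carrier0 in the frame of slot2 below 0.004 m and angle between the x axis of carrier0 and the x axis of passbox, either way round below 0.12 rad and angle between carrier0's own z axis and vertical below 0.1 rad) or (horizontal distance between carrier0 and slot3 below 0.006 m and z of carrier0 in the frame of slot3 below 0.004 m and angle between the x axis of carrier0 and the x axis of passbox, either way round below 0.12 rad and angle between carrier0's own z axis and vertical below 0.1 rad)) and ((horizontal distance between carrier1 and slot0 below 0.006 m and z of carrier1 in the frame of slot0 below 0.004 m and angle between the x axis of carrier1 and the x axis of passbox, either way round below 0.12 rad and angle between carrier1's own z axis and vertical below 0.1 rad) or (horizontal distance between carrier1 and slot1 below 0.006 m and z of carrier1 in the frame of slot1 below 0.004 m and angle between the x axis of carrier1 and the x axis of passbox, either way round below 0.12 rad and angle between carrier1's own z axis and vertical below 0.1 rad) or (horizontal distance between carrier1 and slot2 below 0.006 m and z of carrier1 in the frame of slot2 below 0.004 m and angle between the x axis of carrier1 and the x axis of passbox, either way round below 0.12 rad and angle between carrier1's own z axis and vertical below 0.1 rad) or (horizontal distance between carrier1 and slot3 below 0.006 m and z of carrier1 in the frame of slot3 below 0.004 m and angle between the x axis of carrier1 and the x axis of passbox, either way round below 0.12 rad and angle between carrier1's own z axis and vertical below 0.1 rad)) and ((horizontal distance between carrier2 and slot0 below 0.006 m and z of carrier2 in the frame of slot0 below 0.004 m and angle between the x axis of carrier2 and the x axis of passbox, either way round below 0.12 rad and angle between carrier2's own z axis and vertical below 0.1 rad) or (horizontal distance between carrier2 and slot1 below 0.006 m and z of carrier2 in the frame of slot1 below 0.004 m and angle between the x axis of carrier2 and the x axis of passbox, either way round below 0.12 rad and angle between carrier2's own z axis and vertical below 0.1 rad) or (horizontal distance between carrier2 and slot2 below 0.006 m and z of carrier2 in the frame of slot2 below 0.004 m and angle between the x axis of carrier2 and the x axis of passbox, either way round below 0.12 rad and angle between carrier2's own z axis and vertical below 0.1 rad) or (horizontal distance between carrier2 and slot3 below 0.006 m and z of carrier2 in the frame of slot3 below 0.004 m and angle between the x axis of carrier2 and the x axis of passbox, either way round below 0.12 rad and angle between carrier2's own z axis and vertical below 0.1 rad)) and ((horizontal distance between carrier3 and slot0 below 0.006 m and z of carrier3 in the frame of slot0 below 0.004 m and angle between the x axis of carrier3 and the x axis of passbox, either way round below 0.12 rad and angle between carrier3's own z axis and vertical below 0.1 rad) or (horizontal distance between carrier3 and slot1 below 0.006 m and z of carrier3 in the frame of slot1 below 0.004 m and angle between the x axis of carrier3 and the x axis of passbox, either way round below 0.12 rad and angle between carrier3's own z axis and vertical below 0.1 rad) or (horizontal distance between carrier3 and slot2 below 0.006 m and z of carrier3 in the frame of slot2 below 0.004 m and angle between the x axis of carrier3 and the x axis of passbox, either way round below 0.12 rad and angle between carrier3's own z axis and vertical below 0.1 rad) or (horizontal distance between carrier3 and slot3 below 0.006 m and z of carrier3 in the frame of slot3 below 0.004 m and angle between the x axis of carrier3 and the x axis of passbox, either way round below 0.12 rad and angle between carrier3's own z axis and vertical below 0.1 rad)) and value of joint hatch above 0.12 m), for 0.3 s.
4. the hatch is slid fully shut over the carriers (((horizontal distance between carrier0 and slot0 below 0.006 m and z of carrier0 in the frame of slot0 below 0.004 m and angle between the x axis of carrier0 and the x axis of passbox, either way round below 0.12 rad and angle between carrier0's own z axis and vertical below 0.1 rad) or (horizontal distance between carrier0 and slot1 below 0.006 m and z of carrier0 in the frame of slot1 below 0.004 m and angle between the x axis of carrier0 and the x axis of passbox, either way round below 0.12 rad and angle between carrier0's own z axis and vertical below 0.1 rad) or (horizontal distance between carrier0 and slot2 below 0.006 m and z of carrier0 in the frame of slot2 below 0.004 m and angle between the x axis of carrier0 and the x axis of passbox, either way round below 0.12 rad and angle between carrier0's own z axis and vertical below 0.1 rad) or (horizontal distance between carrier0 and slot3 below 0.006 m and z of carrier0 in the frame of slot3 below 0.004 m and angle between the x axis of carrier0 and the x axis of passbox, either way round below 0.12 rad and angle between carrier0's own z axis and vertical below 0.1 rad)) and ((horizontal distance between carrier1 and slot0 below 0.006 m and z of carrier1 in the frame of slot0 below 0.004 m and angle between the x axis of carrier1 and the x axis of passbox, either way round below 0.12 rad and angle between carrier1's own z axis and vertical below 0.1 rad) or (horizontal distance between carrier1 and slot1 below 0.006 m and z of carrier1 in the frame of slot1 below 0.004 m and angle between the x axis of carrier1 and the x axis of passbox, either way round below 0.12 rad and angle between carrier1's own z axis and vertical below 0.1 rad) or (horizontal distance between carrier1 and slot2 below 0.006 m and z of carrier1 in the frame of slot2 below 0.004 m and angle between the x axis of carrier1 and the x axis of passbox, either way round below 0.12 rad and angle between carrier1's own z axis and vertical below 0.1 rad) or (horizontal distance between carrier1 and slot3 below 0.006 m and z of carrier1 in the frame of slot3 below 0.004 m and angle between the x axis of carrier1 and the x axis of passbox, either way round below 0.12 rad and angle between carrier1's own z axis and vertical below 0.1 rad)) and ((horizontal distance between carrier2 and slot0 below 0.006 m and z of carrier2 in the frame of slot0 below 0.004 m and angle between the x axis of carrier2 and the x axis of passbox, either way round below 0.12 rad and angle between carrier2's own z axis and vertical below 0.1 rad) or (horizontal distance between carrier2 and slot1 below 0.006 m and z of carrier2 in the frame of slot1 below 0.004 m and angle between the x axis of carrier2 and the x axis of passbox, either way round below 0.12 rad and angle between carrier2's own z axis and vertical below 0.1 rad) or (horizontal distance between carrier2 and slot2 below 0.006 m and z of carrier2 in the frame of slot2 below 0.004 m and angle between the x axis of carrier2 and the x axis of passbox, either way round below 0.12 rad and angle between carrier2's own z axis and vertical below 0.1 rad) or (horizontal distance between carrier2 and slot3 below 0.006 m and z of carrier2 in the frame of slot3 below 0.004 m and angle between the x axis of carrier2 and the x axis of passbox, either way round below 0.12 rad and angle between carrier2's own z axis and vertical below 0.1 rad)) and ((horizontal distance between carrier3 and slot0 below 0.006 m and z of carrier3 in the frame of slot0 below 0.004 m and angle between the x axis of carrier3 and the x axis of passbox, either way round below 0.12 rad and angle between carrier3's own z axis and vertical below 0.1 rad) or (horizontal distance between carrier3 and slot1 below 0.006 m and z of carrier3 in the frame of slot1 below 0.004 m and angle between the x axis of carrier3 and the x axis of passbox, either way round below 0.12 rad and angle between carrier3's own z axis and vertical below 0.1 rad) or (horizontal distance between carrier3 and slot2 below 0.006 m and z of carrier3 in the frame of slot2 below 0.004 m and angle between the x axis of carrier3 and the x axis of passbox, either way round below 0.12 rad and angle between carrier3's own z axis and vertical below 0.1 rad) or (horizontal distance between carrier3 and slot3 below 0.006 m and z of carrier3 in the frame of slot3 below 0.004 m and angle between the x axis of carrier3 and the x axis of passbox, either way round below 0.12 rad and angle between carrier3's own z axis and vertical below 0.1 rad)) and value of joint hatch below 0.006 m), for 0.2 s.
5. the purge button is pushed down with the hatch and the gate shut (value of joint purge above 0.004 m and value of joint hatch below 0.006 m and value of joint gate below 0.005 m), for 0.1 s.
6. the inner gate is lifted open (over 0.024 m) with the hatch shut (value of joint gate above 0.024 m and value of joint hatch below 0.006 m), for 0.2 s.
At the end, for the whole second after the job is handed in: every carrier present lies flat in a slot of the tray (within 6 mm and 0.12 rad, under 4 mm above the tray floor), the hatch is shut to within 6 mm, the gate is raised by over 24 mm, and the purge button is up again (all of step 6 and ((horizontal distance between carrier0 and slot0 below 0.006 m and z of carrier0 in the frame of slot0 below 0.004 m and angle between the x axis of carrier0 and the x axis of passbox, either way round below 0.12 rad and angle between carrier0's own z axis and vertical below 0.1 rad) or (horizontal distance between carrier0 and slot1 below 0.006 m and z of carrier0 in the frame of slot1 below 0.004 m and angle between the x axis of carrier0 and the x axis of passbox, either way round below 0.12 rad and angle between carrier0's own z axis and vertical below 0.1 rad) or (horizontal distance between carrier0 and slot2 below 0.006 m and z of carrier0 in the frame of slot2 below 0.004 m and angle between the x axis of carrier0 and the x axis of passbox, either way round below 0.12 rad and angle between carrier0's own z axis and vertical below 0.1 rad) or (horizontal distance between carrier0 and slot3 below 0.006 m and z of carrier0 in the frame of slot3 below 0.004 m and angle between the x axis of carrier0 and the x axis of passbox, either way round below 0.12 rad and angle between carrier0's own z axis and vertical below 0.1 rad)) and ((horizontal distance between carrier1 and slot0 below 0.006 m and z of carrier1 in the frame of slot0 below 0.004 m and angle between the x axis of carrier1 and the x axis of passbox, either way round below 0.12 rad and angle between carrier1's own z axis and vertical below 0.1 rad) or (horizontal distance between carrier1 and slot1 below 0.006 m and z of carrier1 in the frame of slot1 below 0.004 m and angle between the x axis of carrier1 and the x axis of passbox, either way round below 0.12 rad and angle between carrier1's own z axis and vertical below 0.1 rad) or (horizontal distance between carrier1 and slot2 below 0.006 m and z of carrier1 in the frame of slot2 below 0.004 m and angle between the x axis of carrier1 and the x axis of passbox, either way round below 0.12 rad and angle between carrier1's own z axis and vertical below 0.1 rad) or (horizontal distance between carrier1 and slot3 below 0.006 m and z of carrier1 in the frame of slot3 below 0.004 m and angle between the x axis of carrier1 and the x axis of passbox, either way round below 0.12 rad and angle between carrier1's own z axis and vertical below 0.1 rad)) and ((horizontal distance between carrier2 and slot0 below 0.006 m and z of carrier2 in the frame of slot0 below 0.004 m and angle between the x axis of carrier2 and the x axis of passbox, either way round below 0.12 rad and angle between carrier2's own z axis and vertical below 0.1 rad) or (horizontal distance between carrier2 and slot1 below 0.006 m and z of carrier2 in the frame of slot1 below 0.004 m and angle between the x axis of carrier2 and the x axis of passbox, either way round below 0.12 rad and angle between carrier2's own z axis and vertical below 0.1 rad) or (horizontal distance between carrier2 and slot2 below 0.006 m and z of carrier2 in the frame of slot2 below 0.004 m and angle between the x axis of carrier2 and the x axis of passbox, either way round below 0.12 rad and angle between carrier2's own z axis and vertical below 0.1 rad) or (horizontal distance between carrier2 and slot3 below 0.006 m and z of carrier2 in the frame of slot3 below 0.004 m and angle between the x axis of carrier2 and the x axis of passbox, either way round below 0.12 rad and angle between carrier2's own z axis and vertical below 0.1 rad)) and ((horizontal distance between carrier3 and slot0 below 0.006 m and z of carrier3 in the frame of slot0 below 0.004 m and angle between the x axis of carrier3 and the x axis of passbox, either way round below 0.12 rad and angle between carrier3's own z axis and vertical below 0.1 rad) or (horizontal distance between carrier3 and slot1 below 0.006 m and z of carrier3 in the frame of slot1 below 0.004 m and angle between the x axis of carrier3 and the x axis of passbox, either way round below 0.12 rad and angle between carrier3's own z axis and vertical below 0.1 rad) or (horizontal distance between carrier3 and slot2 below 0.006 m and z of carrier3 in the frame of slot2 below 0.004 m and angle between the x axis of carrier3 and the x axis of passbox, either way round below 0.12 rad and angle between carrier3's own z axis and vertical below 0.1 rad) or (horizontal distance between carrier3 and slot3 below 0.006 m and z of carrier3 in the frame of slot3 below 0.004 m and angle between the x axis of carrier3 and the x axis of passbox, either way round below 0.12 rad and angle between carrier3's own z axis and vertical below 0.1 rad)) and value of joint purge below 0.002 m); the robot touches nothing.
It fails at once if the outer hatch is open (over 12 mm) while the inner gate is not shut (over 6 mm) (value of joint hatch above 0.012 m and value of joint gate above 0.006 m).
It fails at once if the jar, cover-slip box, tape or mouse is moved by more than 40 mm (distance of any of jar, coverslips, tape, mouse from where it was at the start of the episode above 0.04 m).
It fails at once if the specimen jar is tipped over (angle between jar's own z axis and vertical above 0.6 rad).
Of carrier0, carrier1, carrier2, carrier3 only 2 to 4 are there at a start; the rules pass over those that are not, and their reading is None.
At some moment in a run one of carrier0, carrier1, carrier2, carrier3 may be knocked a few centimetres aside while the robot is not near it.
It also fails if it takes over 210 s, if anything falls off the work surface, if the arm or the gripper's body presses on something with over 40 N, if the wrist force passes 120 N, or if a joint passes its speed limit or range.

## Robot

A 6-joint arm with a two-finger parallel gripper is mounted at the origin on the work surface. World frame = base frame: x ahead of the robot, y to its left, z up, the work surface at z = 0. Lengths are in m, angles in rad, forces in N, time in s.
With the tool pointing down it reaches from about 0.35 to 0.85 m from the base axis. Payload 8.1 kg.
Tool frame: the origin (TCP) lies at the very end of the fingers, on their centre line; the grasp point (between the pads) lies 19 mm behind it; z points along the fingers, x is the direction in which the jaws open and shut, and the axes are right-handed (so a half turn about z gives the same grasp; the last joint's range is limited). The gripper opens to 93 mm and grips with 3 to 60 N. Pads are 15 mm wide; open, the fingers measure 128 mm over their backs; the gripper's body (75 mm by 188 mm) begins 65 mm behind the grasp point.
Start: joints at [-1.185, 0.13, 1.488, -0, 1.523, -0.085], TCP at [0.272, -0.535, 0.179] pointing down, gripper open.
Joint ranges: [-2.96, 2.96], [-0.89, 2.26], [0.02, 2.5], [-1.34, 4.48], [0, 2.73], [-2.66, 2.66]. Speed limits (rad/s): [2.39, 2.39, 2.79, 3.14, 3.14, 3.14].

## Interface

Orientations are given as a rotation vector (axis times angle).
In Python, from plant import robot gives the robot as it stands. The module is installed in compiled form; this text tells all that it offers.
- The arm moves only by the tool jog_arm, never from a script. Its argument "commands" is one flat list of numbers, 5 for each row, row after row: the gripper's target within -1 to 1 (shut at 1, half-way at 0, fully open at -1), then the shift along the tool's x, y, z in m, then the turn about the tool's z in degrees. A call has 1 to 20 rows; each row shifts and turns the commanded pose from where the row before left it, along the tool's axes as they then stand; what a row does not reach is not made up. A row lasts 1/12 s, in which the tool goes at most 41.7 mm and 7.16 degrees, less where a joint would pass 70% of its speed; a pose out of reach is approached as far as the arm can. A call is refused whole if a number of a shift passes 0.0417 or a number of a turn 7.16, either way. A call with a gripper value outside its range is refused whole. The fingers move at their own pace and stop on an object; "grip_force" is the grip in N (left out, the last holds). Time passes only in rows, so rows that do not move let the fingers close. It gives the time, the measured TCP pose, the force and the opening at its end, in the units of the state.
- robot.read_state(): the state, without advancing time (a new reading comes with each control period).
- robot.read_camera(name): name is "scene" or "top" or "wrist"; returns a dict with "img" (400x640x3 uint8, blue, green, red), "vfov" (degrees; the focal length in pixels is half the picture's height over the tangent of half this angle, whatever the lens; pixels are square), "cx", "cy" (the principal point, pixels), "extrinsics" (4x4, takes a point from world to camera coordinates). Camera axes: x right, y down, z forward; pixel columns grow to the right and rows downward; lengths in m; the calibration is good to about 2 mm. A picture is of the moment at which its call begins. There is no depth.
- robot.close_job(): hands the job in, once; it reports no verdict.
Trained networks look in a picture, given as the dict that the camera call returned (one of the last four; its "shot" number tells which), for a name from the list of things; names that differ only in an ending like _2 or _b are one class to them, and where a whole thing is asked for, a point or a joint stands for the part that bears it (a point fixed in the world has none). Each returns a list of dicts, best first, with "score" (0 to 1); they miss things now and then, are a little off and sometimes report something else, mostly with a low value. They report only what shows in the picture. A call takes as long as a camera call.
- robot.recognise(thing, picture): "box" ([centre column, centre row, width, height] as shares, 0 to 1, of the picture: columns of its width, rows of its height, round what is visible of it).
- robot.pinpoint(thing, picture): "position" ([row, column] as shares, 0 to 1, of the picture: columns of its width, rows of its height: a listed point, or the origin of a listed thing).
The state is a dict: "t": time; "q": joint angles; "dq": joint speeds; "joint_torque": joint torques, N m; "tool_pos": TCP position; "orientation": TCP orientation; "force": force on the tool from outside, world axes, zero at the start; "wrist_torque": the same for the moment, N m; "opening": finger opening in m.
Only numpy, scipy, OpenCV 4.12 (cv2) and the standard library are available. Lean on these libraries where they do the work, as an engineer would, in place of code of your own. Each camera call takes 0.05 s, during which the arm holds its last target.

## Working session

There is one attempt and no reset: what is moved stays moved. The work goes in short steps, Python scripts to look and compute and a tool call to move; the robot and the scene stay as the last step left them, time stands still between calls to the robot, and variables do not carry over. Pictures are saved under pics/ and viewed, and the job is handed in when it is done.

Besides the shell and the picture viewer there is one more tool, called as name(argument=value, ...) on one line, values as JSON. jog_arm: Moves the arm, as the interface text tells. Its arguments: {"type":"object","properties":{"commands":{"type":"array"},"grip_force":{"type":"number"}},"required":["commands"]}

```bash
mkdir -p pics; ls; cat > h.py <<'E'
import numpy as np, cv2
from scipy.spatial.transform import Rotation as R
from plant import robot
def K(c):
    h,w=c["img"].shape[:2]; f=h/2/np.tan(np.radians(c["vfov"])/2)
    return f,c["cx"],c["cy"]
def ray(c,u,v,z):
    f,cx,cy=K(c); E=np.array(c["extrinsics"]); Rm=E[:3,:3]; t=E[:3,3]
    o=-Rm.T@t; d=Rm.T@np.array([(u-cx)/f,(v-cy)/f,1.]); s=(z-o[2])/d[2]
    return o+s*d
def proj(c,p):
    f,cx,cy=K(c); E=np.array(c["extrinsics"]); q=E[:3,:3]@np.array(p)+E[:3,3]
    return np.array([cx+f*q[0]/q[2],cy+f*q[1]/q[2]])
def pin(c,name,z,n=5,ms=0.2):
    out=[]
    for d in robot.pinpoint(name,c)[:n]:
        if d["score"]<ms: continue
        r,cc=d["position"]; u,v=cc*640,r*400
        out.append((round(d["score"],2),round(u,1),round(v,1),np.round(ray(c,u,v,z),4)[:2]))
    return out
def st():
    s=robot.read_state(); 
    return s
E
python3 - <<'E'
from h import *
s=st(); print(s)
for n in ["scene","top","wrist"]:
    c=robot.read_camera(n); cv2.imwrite(f"pics/{n}0.png",c["img"]); 
    E=np.array(c["extrinsics"]); print(n,c["vfov"],c["cx"],c["cy"],-E[:3,:3].T@E[:3,3],E[2,:3])
    for nm,z in [("carrier0",0.0),("hatch_grip",.118),("gate_top",.13),("purge_top",.1),("jar",0)]:
        print(nm,pin(c,nm,z))
E
```

```text
pics
{'t': 0.0, 'q': array([-1.18541231e+00,  1.31121053e-01,  1.48926354e+00, -2.93045370e-06,
        1.52301825e+00, -8.54219961e-02]), 'dq': array([ 0.00045405, -0.00096206,  0.00113882,  0.00078147, -0.00045405,
        0.00074928]), 'joint_torque': array([-2.55206360e-03, -5.59844577e+01, -4.91764104e+01,  7.70026096e-02,
        3.55837180e-02, -1.96415795e-04]), 'tool_pos': array([ 0.27192886, -0.53412398,  0.17842013]), 'orientation': array([-2.67737821e+00,  1.64149644e+00,  2.29040654e-03]), 'force': array([ 0.47562284, -0.00204185, -0.57720544]), 'wrist_torque': array([-0.00979797,  0.02193376, -0.00372663]), 'opening': 0.09292050438306722}
scene 57.18475265170654 323.26432048347255 200.34338324899463 [ 1.22268886 -0.09542889  0.88796118] [-0.61160776  0.11828555 -0.7822688 ]
carrier0 [(0.86, 208.7, 200.7, array([ 0.4662, -0.3091])), (0.68, 255.1, 193.0, array([ 0.461 , -0.1663])), (0.65, 259.7, 233.1, array([ 0.6141, -0.1637])), (0.63, 196.1, 235.3, array([ 0.5889, -0.3437]))]
hatch_grip [(0.61, 364.4, 174.3, array([0.5487, 0.1536])), (0.61, 209.9, 200.2, array([ 0.5656,
[... 239 characters left out ...]
2 [0.52703705 0.00842182 1.25527712] [ 0.07819823  0.0324672  -0.99640901]
carrier0 [(0.89, 392.6, 249.8, array([ 0.4666, -0.1621])), (0.88, 450.4, 209.8, array([ 0.5857, -0.3391])), (0.82, 386.8, 198.6, array([ 0.622 , -0.1481])), (0.62, 443.8, 253.4, array([ 0.4547, -0.3151]))]
hatch_grip [(0.78, 289.7, 222.1, array([0.5508, 0.1363]))]
gate_top [(0.58, 286.8, 181.2, array([0.6638, 0.1428]))]
purge_top [(0.59, 322.4, 172.2, array([0.6918, 0.0449]))]
jar [(0.6, 491.8, 236.3, array([ 0.5047, -0.4598]))]
wrist 61.97725658801301 318.545937996839 200.2709257442377 [ 0.34720551 -0.49670645  0.38546029] [-0.26660575 -0.13503136 -0.95429969]
carrier0 []
hatch_grip []
gate_top []
purge_top []
jar []
```

View pics/scene0.png

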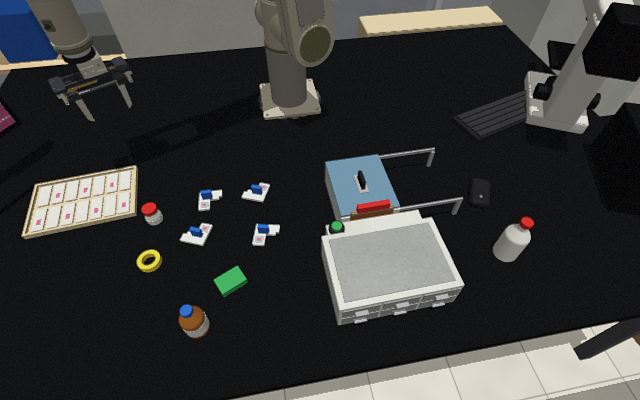

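View pics/top0.png

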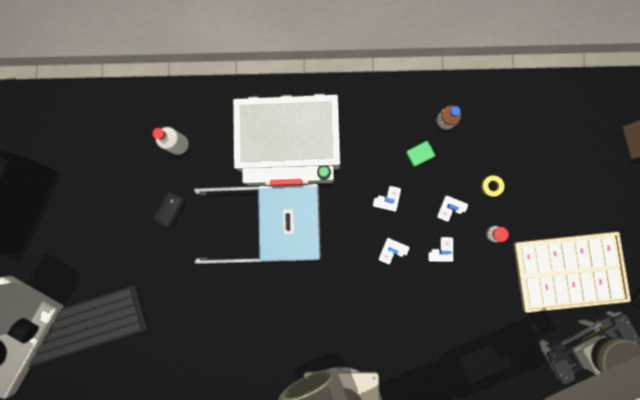

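View pics/wrist0.png

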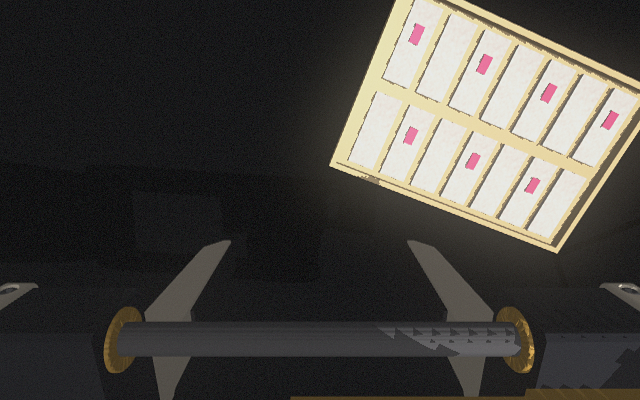

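Top view: four carriers (≈(387,199), (452,208), (393,250), (442,250)), with the pass box hatch around (290,222), the red cap at (287,182) and the purge button at (323,172). I'll turn the tool and fly over the pass box for a closer look.

jog_arm(commands=[-1, 0, 0, 0, -7, -1, 0, 0, 0, -7, -1, 0, 0, 0, -7, -1, 0, 0, 0, -7, -1, 0, 0, 0, -7, -1, 0, 0, 0, -7, -1, 0, 0, 0, -7, -1, 0, 0, 0, -7, -1, 0, 0, 0, -7, -1, 0, 0, 0, 0])

```text
t: 1.73
tool_pos: [0.2721, -0.5347, 0.1794]
orientation: [-3.142, -0.009, 0.0]
force: [-0.1, -0.3, -0.4]
opening: 0.0932
```

jog_arm(commands=[-1, 0.015, -0.035, -0.0035, 0, -1, 0.015, -0.035, -0.0035, 0, -1, 0.015, -0.035, -0.0035, 0, -1, 0.015, -0.035, -0.0035, 0, -1, 0.015, -0.035, -0.0035, 0, -1, 0.015, -0.035, -0.0035, 0, -1, 0.015, -0.035, -0.0035, 0, -1, 0.015, -0.035, -0.0035, 0, -1, 0.015, -0.035, -0.0035, 0, -1, 0.015, -0.035, -0.0035, 0, -1, 0.015, -0.035, -0.0035, 0, -1, 0.015, -0.035, -0.0035, 0, -1, 0.015, -0.035, -0.0035, 0, -1, 0.015, -0.035, -0.0035, 0, -1, 0.015, -0.035, -0.0035, 0, -1, 0.015, -0.035, -0.0035, 0, -1, 0.015, -0.035, -0.0035, 0, -1, 0.015, -0.035, -0.0035, 0, -1, 0.015, -0.035, -0.0035, 0, -1, 0, 0, 0, 0])

```text
t: 3.4
tool_pos: [0.5587, 0.1361, 0.2457]
orientation: [-3.139, 0.001, -0.001]
force: [0.7, -0.1, 0.7]
opening: 0.0929
```

```bash
cat >> h.py <<'E'
def tool():
    s=robot.read_state(); M=R.from_rotvec(s["orientation"]).as_matrix()
    return s,M
def info():
    s,M=tool(); print("t",round(s["t"],2),"tcp",np.round(s["tool_pos"],4),"xang",round(np.degrees(np.arctan2(M[1,0],M[0,0])),2),"tilt",round(np.degrees(np.arccos(-M[2,2])),2),"F",np.round(s["force"],1),"open",round(s["opening"],4),"q",np.round(s["q"],2))
def plan(target,ang=None):
    "tool-frame shift to target (m), turn deg about tool z to tool-x angle ang (deg)"
    s,M=tool(); d=np.array(target)-s["tool_pos"]
    a=np.degrees(np.arctan2(M[1,0],M[0,0])); print("shift now-axes",np.round(M.T@d,4))
    if ang is not None:
        tr=-((ang-a+180)%360-180); print("turn",round(tr,2)); aa=np.radians(ang)
        X=np.array([np.cos(aa),np.sin(aa),0]);Y=np.array([np.sin(aa),-np.cos(aa),0])
        print("shift after turn",np.round([X@d,Y@d,-d[2]],4))
def snap(n,f):
    c=robot.read_camera(n); cv2.imwrite(f"pics/{f}.png",c["img"]); return c
E
python3 - <<'E'
from h import *
info()
c=snap("wrist","w1")
for nm,z in [("hatch_grip",.118),("gate_top",.13),("purge_top",.09),("passbox",0)]:
    print(nm,pin(c,nm,z))
E
```

```text
t 3.4 tcp [0.5587 0.1361 0.2457] xang -0.03 tilt 0.14 F [ 0.7 -0.1  0.7] open 0.0929 q [0.15 0.04 1.46 0.   1.64 0.15]
hatch_grip [(0.79, 312.0, 175.0, array([0.5524, 0.143 ]))]
gate_top [(0.66, 425.9, 174.9, array([0.6653, 0.1458]))]
purge_top [(0.64, 435.4, 255.2, array([0.6993, 0.0382]))]
passbox [(0.84, 317.6, 156.6, array([0.5579, 0.1417]))]
```

View pics/w1.png

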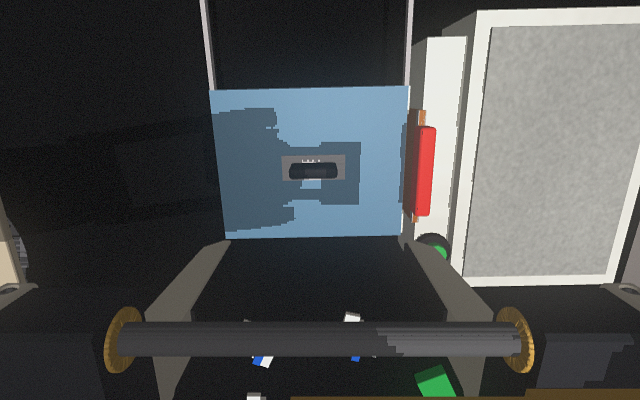

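Wrist view: hatch corners ≈(210,90),(408,86),(225,238),(402,235). The black grip is at (312,170), the red cap at (427,170) and the button at (432,245). I'll compute the pass box pose from these.

```bash
python3 - <<'E'
from h import *
c=robot.read_camera("wrist"); im=c["img"].astype(int); b,g,r=im[...,0],im[...,1],im[...,2]
red=((r>130)&(g<90)&(b<90)).astype(np.uint8)
n,l,s,ce=cv2.connectedComponentsWithStats(red); i=1+np.argmax(s[1:,4]); print(s[i],ce[i])
m=(l==i).astype(np.uint8); cn=cv2.findContours(m,0,1)[0][0]; ap=cv2.approxPolyDP(cn,3,True)[:,0]; print(ap.tolist())
for z in (.116,.126,.136,.146): print(z,[np.round(ray(c,*p,z)[:2],4).tolist() for p in ap])
hat=((b>r+25)&(b>60)).astype(np.uint8); hat=cv2.morphologyEx(hat,cv2.MORPH_CLOSE,np.ones((9,9)))
n,l,s,ce=cv2.connectedComponentsWithStats(hat); i=1+np.argmax(s[1:,4]); cn=cv2.findContours((l==i).astype(np.uint8),0,1)[0][0]
ap=cv2.approxPolyDP(cn,6,True)[:,0]; print(ap.tolist()); print([np.round(ray(c,*p,.086)[:2],4).tolist() for p in ap])
cv2.imwrite("pics/crop1.png",cv2.resize(c["img"][70:260,190:470],None,fx=2.8,fy=2.8))
E
```

```text
[ 417  119   21   91 1370] [426.86277372 162.97080292]
[[436, 119], [422, 122], [419, 209], [431, 206]]
0.116 [[0.6731, 0.1912], [0.6596, 0.1883], [0.6646, 0.0978], [0.677, 0.1012]]
0.126 [[0.6696, 0.1918], [0.6566, 0.1891], [0.6614, 0.1013], [0.6735, 0.1045]]
0.136 [[0.6662, 0.1925], [0.6535, 0.1898], [0.6582, 0.1047], [0.6699, 0.1078]]
0.146 [[0.6628, 0.1931], [0.6505, 0.1906], [0.655, 0.1081], [0.6664, 0.1112]]
[[410, 78], [209, 83], [226, 232], [402, 228]]
[[0.6523, 0.2305], [0.4442, 0.2262], [0.4476, 0.0593], [0.6561, 0.0639]]
```

View pics/crop1.png

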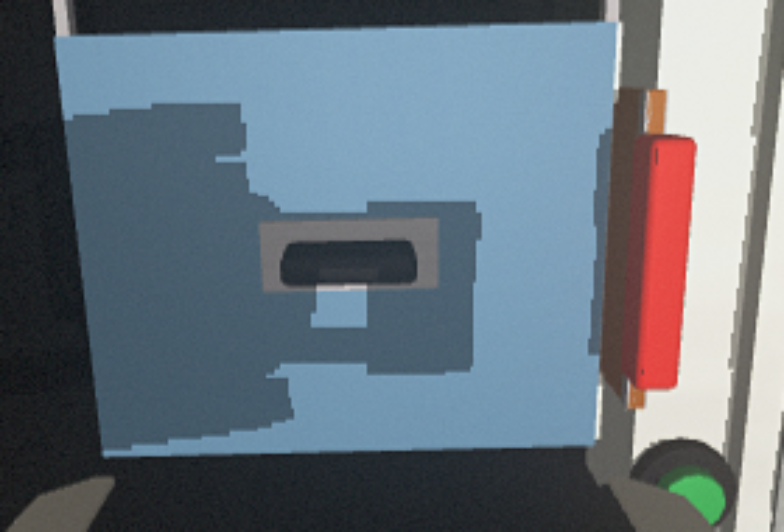

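```bash
cat >> h.py <<'E'
PB=np.array([0.5501,0.1450]); YAW=0.0215
def pb(x,y): 
    c_,s_=np.cos(YAW),np.sin(YAW); return PB+np.array([c_*x-s_*y,s_*x+c_*y])
E
python3 - <<'E'
from h import *
info(); p=pb(.111,0); print(p); plan([*p,.16])
E
```

```text
t 3.7 tcp [0.5573 0.129  0.2461] xang -0.18 tilt 0.02 F [-0.8  1.1  0.9] open 0.0928 q [ 0.14  0.04  1.47 -0.    1.64  0.14]
[0.66107435 0.14738632]
shift now-axes [ 0.1037 -0.0188  0.0861]
```

jog_arm(commands=[1, 0.021, -0.004, 0, -1.4, 1, 0.021, -0.004, 0, 0, 1, 0.021, -0.004, 0, 0, 1, 0.021, -0.004, 0, 0, 1, 0.02, -0.003, 0, 0, 1, 0, 0, 0.03, 0, 1, 0, 0, 0.03, 0, 1, 0, 0, 0.02, 0, 1, 0, 0, 0, 0, 1, 0, 0, 0, 0], grip_force=20)

```text
t: 4.53
tool_pos: [0.66, 0.1498, 0.1649]
orientation: [3.141, 0.034, -0.005]
force: [0.2, -0.2, 0.4]
opening: 0.031
```

```bash
python3 - <<'E'
from h import *
info(); p=pb(.111,0); print(p); plan([*p,.15])
c=snap("scene","s1"); cv2.imwrite("pics/s1c.png",cv2.resize(c["img"][120:320,280:500],None,fx=3,fy=3))
E
```

```text
t 4.53 tcp [0.66   0.1498 0.1649] xang 1.26 tilt 0.17 F [ 0.2 -0.2  0.4] open 0.031 q [ 0.15  0.35  1.26 -0.    1.53  0.13]
[0.66107435 0.14738632]
shift now-axes [0.0011 0.0024 0.0149]
```

View pics/s1c.png

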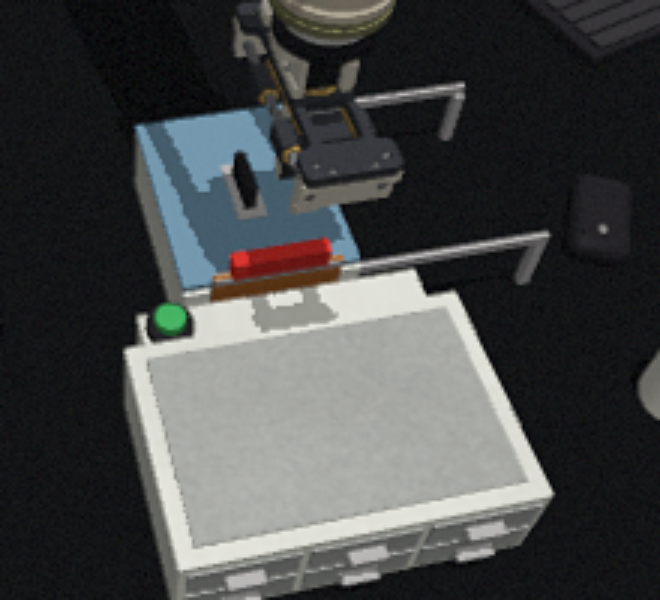

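The scene crop shows the gate partly raised: an amber strip is visible under the red cap, with the gripper above it. I'll close the fingers and descend.

jog_arm(commands=[1, 0.001, 0, 0, 0, 1, 0, 0, 0, 0, 1, 0, 0, 0, 0, 1, 0, 0, 0.007, 0, 1, 0, 0, 0.007, 0, 1, 0, 0, 0.007, 0, 1, 0, 0, 0, 0])

```text
t: 5.17
tool_pos: [0.6606, 0.151, 0.1419]
orientation: [3.141, 0.038, -0.006]
force: [-0.2, -0.7, -1.1]
opening: 0.0007
```

jog_arm(commands=[1, 0, 0, 0.004, 0, 1, 0, 0, 0.004, 0, 1, 0, 0, 0.004, 0, 1, 0, 0, 0, 0])

```text
t: 5.5
tool_pos: [0.6615, 0.1511, 0.1316]
orientation: [3.141, 0.038, -0.002]
force: [0.3, -0.1, -0.5]
opening: 0.0004
```

jog_arm(commands=[1, 0, 0, 0.004, 0, 1, 0, 0, 0.004, 0, 1, 0, 0, 0.003, 0, 1, 0, 0, 0, 0])

```text
t: 5.83
tool_pos: [0.6616, 0.151, 0.1208]
orientation: [3.141, 0.038, -0.002]
force: [0.0, -0.9, -0.1]
opening: 0.0007
```

jog_arm(commands=[1, 0, 0, 0.002, 0, 1, 0, 0, 0.002, 0, 1, 0, 0, 0, 0])

```text
t: 6.08
tool_pos: [0.6619, 0.1511, 0.1175]
orientation: [3.141, 0.038, -0.001]
force: [0.1, -0.2, -0.1]
opening: 0.0003
```

```bash
python3 - <<'E'
from h import *
info()
c=snap("scene","s2"); cv2.imwrite("pics/s2c.png",cv2.resize(c["img"][120:270,300:450],None,fx=4,fy=4))
E
```

```text
t 6.08 tcp [0.6619 0.1511 0.1175] xang 1.37 tilt 0.03 F [ 0.1 -0.2 -0.1] open 0.0003 q [ 0.15  0.37  1.32 -0.    1.45  0.12]
```

View pics/s2c.png

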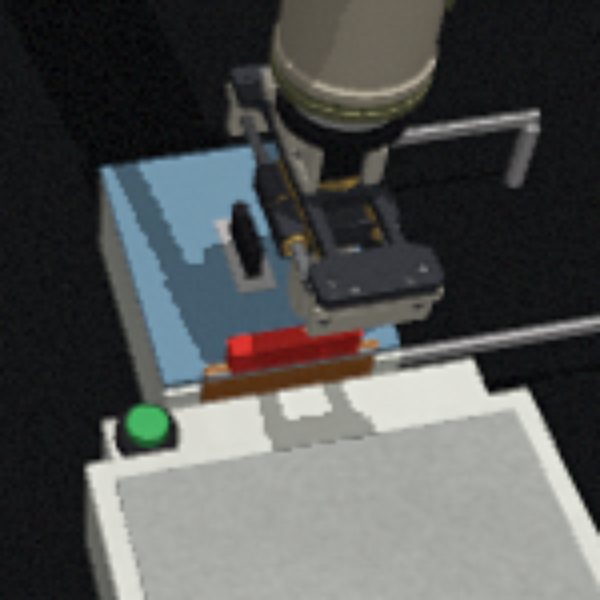

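jog_arm(commands=[1, 0, 0, 0.001, 0, 1, 0, 0, 0.001, 0, 1, 0, 0, 0, 0])

```text
t: 6.38
tool_pos: [0.662, 0.1511, 0.1158]
orientation: [3.141, 0.038, -0.0]
force: [-0.7, 0.2, -0.8]
opening: 0.0007
```

jog_arm(commands=[1, 0, 0, 0.001, 0, 1, 0, 0, 0, 0])

```text
t: 6.55
tool_pos: [0.662, 0.1511, 0.1148]
orientation: [3.141, 0.038, -0.0]
force: [0.2, -0.2, -0.7]
opening: 0.0003
```

jog_arm(commands=[1, 0, 0, 0.001, 0, 1, 0, 0, 0, 0])

```text
t: 6.72
tool_pos: [0.662, 0.1511, 0.1137]
orientation: [3.141, 0.038, -0.0]
force: [0.5, 0.2, 0.5]
opening: 0.0006
```

```bash
python3 - <<'E'
from h import *
info()
c=snap("wrist","w2"); print(pin(c,"gate_top",.116)); print(proj(c,robot.read_state()["tool_pos"]),[proj(c,[*pb(.111+a,b),.116]) for a,b in ((-.008,-.045),(.008,-.045),(.008,.045),(-.008,.045))])
c=snap("top","t2");cv2.imwrite("pics/t2c.png",cv2.resize(c["img"][150:280,220:360],None,fx=4,fy=4))
E
```

```text
t 6.72 tcp [0.662  0.1511 0.1137] xang 1.37 tilt 0.02 F [0.5 0.2 0.5] open 0.0006 q [ 0.15  0.38  1.32 -0.    1.44  0.12]
[(0.56, 320.5, 247.2, array([0.664 , 0.1383]))]
[318.0704537  228.16966491] [array([305.01974454, 293.74149677]), array([327.78568234, 293.79848704]), array([329.41103958, 167.86601214]), array([303.6920206 , 167.79198716])]
```

View pics/w2.png

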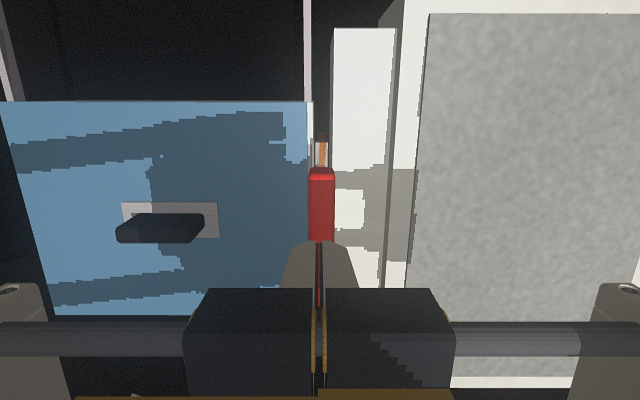

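View pics/t2c.png

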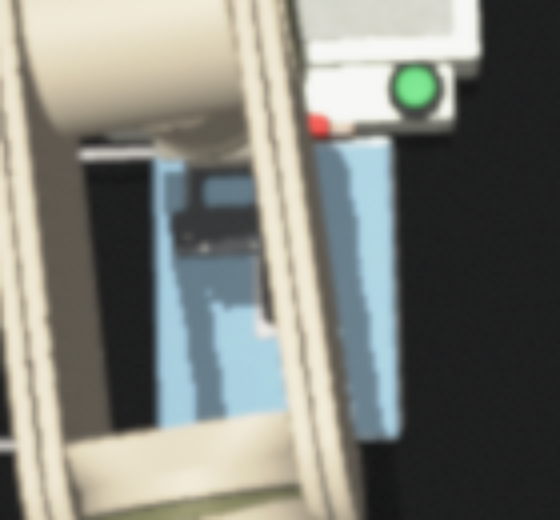

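Wrist view: closed fingertips at (318,245) are right over the red cap (columns 309–334). There's no contact force yet, so I'll continue in millimetre steps.

jog_arm(commands=[1, 0.001, 0, 0.001, 0, 1, 0, 0, 0.001, 0, 1, 0, 0, 0, 0])

```text
t: 7.12
tool_pos: [0.663, 0.1511, 0.1116]
orientation: [3.141, 0.038, -0.001]
force: [-0.2, -0.6, -1.1]
opening: 0.0003
```

jog_arm(commands=[1, 0, 0, 0.001, 0, 1, 0, 0, 0, 0])

```text
t: 7.28
tool_pos: [0.663, 0.1512, 0.1106]
orientation: [3.141, 0.038, -0.001]
force: [0.5, -0.3, -0.2]
opening: 0.0004
```

jog_arm(commands=[1, 0, 0, 0.001, 0, 1, 0, 0, 0, 0])

```text
t: 7.45
tool_pos: [0.663, 0.1512, 0.1097]
orientation: [3.141, 0.038, -0.0]
force: [1.0, -0.4, -0.8]
opening: 0.0005
```

```bash
python3 - <<'E'
from h import *
info(); print(robot.read_state()["wrist_torque"],robot.read_state()["joint_torque"])
c=snap("wrist","w3"); cv2.imwrite("pics/w3c.png",cv2.resize(c["img"][120:300,230:420],None,fx=4,fy=3.3))
c=snap("scene","s3"); cv2.imwrite("pics/s3c.png",cv2.resize(c["img"][150:250,320:450],None,fx=6,fy=6))
E
```

```text
t 7.45 tcp [0.663  0.1512 0.1097] xang 1.37 tilt 0.01 F [ 1.  -0.4 -0.8] open 0.0005 q [0.15 0.38 1.32 0.   1.44 0.12]
[-0.06707271 -0.06670787 -0.00607659] [-2.68855001e-03 -6.81714320e+01 -4.87034690e+01  8.00519949e-02
 -3.74112488e-02  4.04914244e-04]
```

View pics/w3c.png

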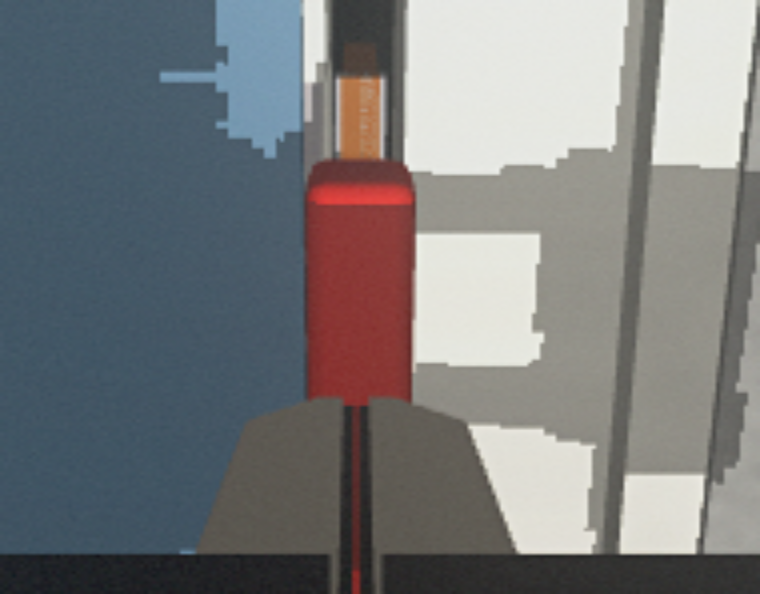

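View pics/s3c.png

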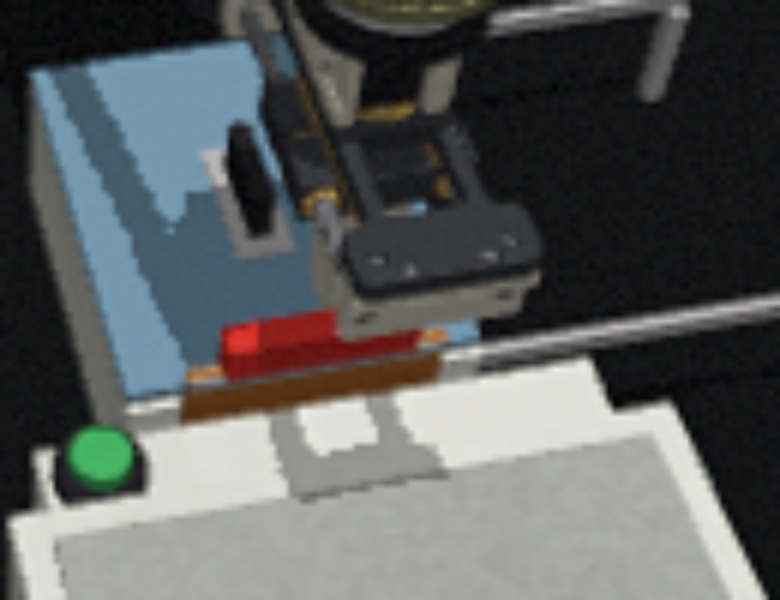

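```bash
python3 - <<'E'
from h import *
c=robot.read_camera("wrist"); s,M=tool(); p=s["tool_pos"]
for h in (0,.005,.01,.015,.02,.03):
    print(h,[np.round(proj(c,p+M@np.array([x,y,-h])),1).tolist() for x,y in ((0,-.0075),(0,0))])
E=np.array(c["extrinsics"]); o=-E[:3,:3].T@E[:3,3]; print(o-p, M.T@(o-p), M.T@E[2,:3])
print(pin(c,"gate_top",.116))
E
```

```text
0 [[318.1, 217.5], [318.1, 228.1]]
0.005 [[318.1, 220.2], [318.1, 231.0]]
0.01 [[318.1, 223.1], [318.1, 234.1]]
0.015 [[318.0, 226.0], [318.0, 237.2]]
0.02 [[318.0, 229.1], [318.0, 240.6]]
0.03 [[318.0, 235.8], [318.0, 247.7]]
[-0.00177564  0.08381568  0.20593412] [ 0.00023366 -0.08383588 -0.20593342] [3.42063999e-04 2.98582786e-01 9.54383677e-01]
[(0.91, 321.2, 248.9, array([0.6654, 0.139 ]))]
```

jog_arm(commands=[1, 0.001, 0, 0.001, 0, 1, 0, 0, 0.001, 0, 1, 0, 0, 0, 0])

```text
t: 7.9
tool_pos: [0.664, 0.1512, 0.1076]
orientation: [3.141, 0.038, -0.001]
force: [-0.2, -0.6, 0.9]
opening: 0.0003
```

jog_arm(commands=[1, 0, 0, 0.001, 0, 1, 0, 0, 0.001, 0, 1, 0, 0, 0, 0])

```text
t: 8.15
tool_pos: [0.6639, 0.1512, 0.1056]
orientation: [3.141, 0.038, -0.001]
force: [-0.1, -0.1, -0.1]
opening: 0.0004
```

jog_arm(commands=[1, 0, 0, 0.001, 0, 1, 0, 0, 0.001, 0, 1, 0, 0, 0, 0])

```text
t: 8.4
tool_pos: [0.6639, 0.1512, 0.1036]
orientation: [3.141, 0.038, -0.001]
force: [0.3, -0.6, -0.1]
opening: 0.0005
```

```bash
python3 - <<'E'
from h import *
info()
c=snap("wrist","w4"); cv2.imwrite("pics/w4c.png",cv2.resize(c["img"][120:300,230:420],None,fx=4,fy=3.3))
c=snap("scene","s4"); cv2.imwrite("pics/s4c.png",cv2.resize(c["img"][150:250,320:450],None,fx=6,fy=6))
s=robot.read_state(); p=s["tool_pos"]; print(proj(c,p), proj(c,p+[0,0,.019]), proj(c,[*pb(.111,.045),.116]),proj(c,[*pb(.111,-.045),.116]),proj(c,[*pb(.111,-.045),.092]))
print(pin(c,"gate_top",.116))
E
```

```text
t 8.4 tcp [0.6639 0.1512 0.1036] xang 1.37 tilt 0.02 F [ 0.3 -0.6 -0.1] open 0.0005 q [0.15 0.39 1.32 0.   1.43 0.12]
[373.92237939 209.22436351] [374.73463174 204.8805592 ] [388.9140935  203.12613032] [356.39685371 208.51291202] [355.72382785 213.904933  ]
[]
```

View pics/w4c.png

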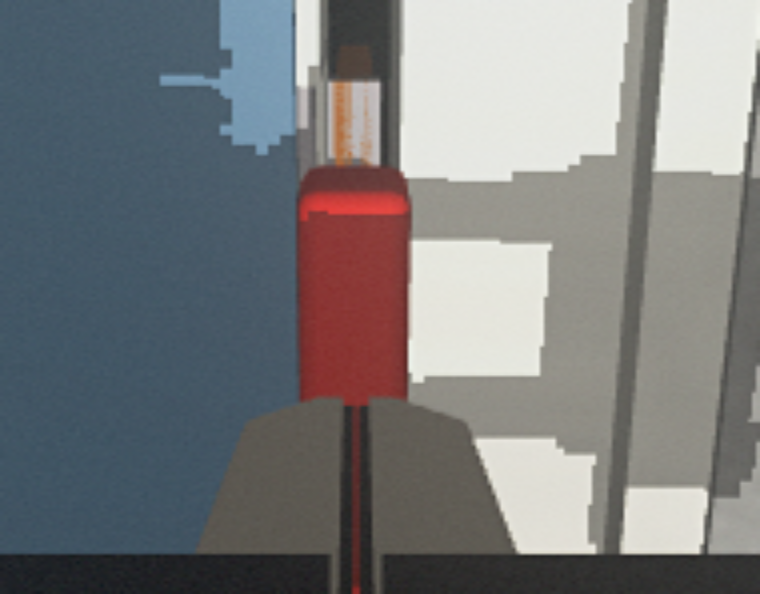

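View pics/s4c.png

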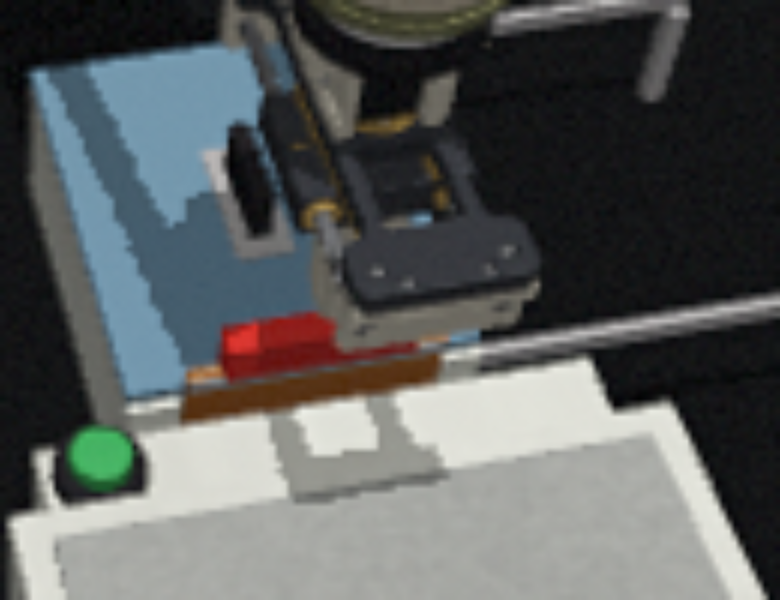

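jog_arm(commands=[1, 0, 0, 0.001, 0, 1, 0, 0, 0.001, 0, 1, 0, 0, 0.001, 0, 1, 0, 0, 0, 0])

```text
t: 8.88
tool_pos: [0.6639, 0.1512, 0.1005]
orientation: [3.141, 0.038, -0.001]
force: [0.7, -0.4, -0.3]
opening: 0.0004
```

jog_arm(commands=[1, 0, 0, 0.001, 0, 1, 0, 0, 0.001, 0, 1, 0, 0, 0, 0])

```text
t: 9.13
tool_pos: [0.6639, 0.1512, 0.0986]
orientation: [3.141, 0.038, -0.001]
force: [-0.1, -0.5, 0.7]
opening: 0.0006
```

jog_arm(commands=[1, 0, 0, 0.001, 0, 1, 0, 0, 0.001, 0, 1, 0, 0, 0, 0])

```text
t: 9.38
tool_pos: [0.664, 0.1512, 0.0967]
orientation: [3.141, 0.038, -0.0]
force: [-0.2, 0.1, 0.7]
opening: 0.0006
```

jog_arm(commands=[1, 0, 0, 0.001, 0, 1, 0, 0, 0.001, 0, 1, 0, 0, 0, 0])

```text
t: 9.63
tool_pos: [0.6639, 0.1512, 0.0946]
orientation: [3.141, 0.038, -0.001]
force: [-0.1, 0.3, -0.1]
opening: 0.0005
```

jog_arm(commands=[1, 0, 0, 0.001, 0, 1, 0, 0, 0.001, 0, 1, 0, 0, 0, 0])

```text
t: 9.88
tool_pos: [0.6639, 0.1511, 0.0926]
orientation: [3.141, 0.038, -0.001]
force: [-0.4, 0.4, -0.2]
opening: 0.0003
```

```bash
python3 - <<'E'
from h import *
info()
c=snap("wrist","w5"); cv2.imwrite("pics/w5c.png",cv2.resize(c["img"][120:300,230:420],None,fx=4,fy=3.3))
E
```

```text
t 9.88 tcp [0.6639 0.1511 0.0926] xang 1.37 tilt 0.02 F [-0.4  0.4 -0.2] open 0.0003 q [ 0.15  0.4   1.33 -0.    1.41  0.12]
```

View pics/w5c.png

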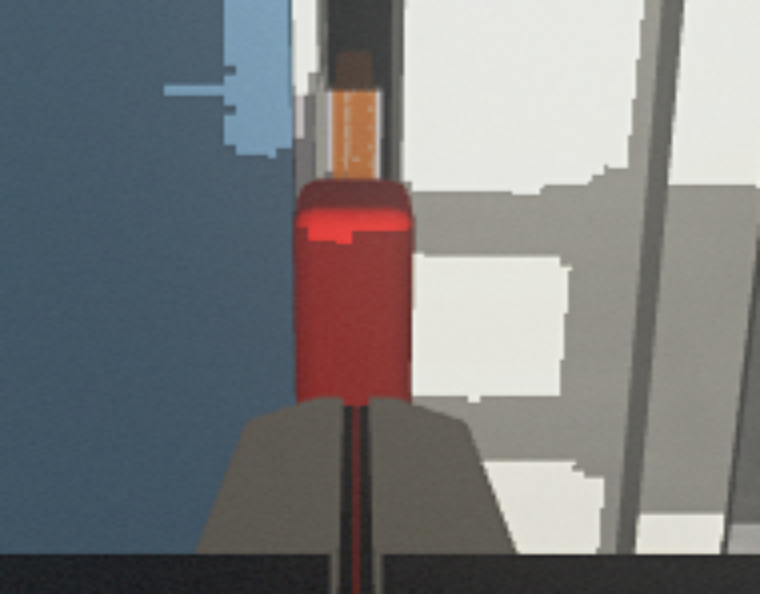

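jog_arm(commands=[1, 0, 0, 0.001, 0, 1, 0, 0, 0.001, 0, 1, 0, 0, 0.001, 0, 1, 0, 0, 0, 0])

```text
t: 10.27
tool_pos: [0.6642, 0.1512, 0.09]
orientation: [-3.141, -0.038, -0.001]
force: [-0.8, 0.7, 1.1]
opening: 0.0005
```

jog_arm(commands=[1, 0, 0, 0.001, 0, 1, 0, 0, 0.001, 0, 1, 0, 0, 0, 0])

```text
t: 10.52
tool_pos: [0.6642, 0.1512, 0.0878]
orientation: [-3.141, -0.038, -0.0]
force: [-0.2, 0.1, 1.0]
opening: 0.0002
```

jog_arm(commands=[1, 0, 0, 0.001, 0, 1, 0, 0, 0.001, 0, 1, 0, 0, 0, 0])

```text
t: 10.77
tool_pos: [0.6642, 0.1512, 0.0858]
orientation: [-3.141, -0.038, -0.0]
force: [0.3, 0.2, 0.3]
opening: 0.0004
```

```bash
python3 - <<'E'
from h import *
info(); print(robot.read_state()["joint_torque"])
c=snap("wrist","w6"); cv2.imwrite("pics/w6c.png",cv2.resize(c["img"][120:300,230:420],None,fx=4,fy=3.3))
c=snap("scene","s6"); cv2.imwrite("pics/s6c.png",cv2.resize(c["img"][150:250,320:450],None,fx=6,fy=6))
E
```

```text
t 10.77 tcp [0.6642 0.1512 0.0858] xang 1.37 tilt 0.02 F [0.3 0.2 0.3] open 0.0004 q [0.15 0.4  1.34 0.   1.4  0.12]
[ 8.30073055e-03 -6.72933269e+01 -4.68526161e+01  6.54964708e-02
  2.39728382e-01 -1.05020711e-04]
```

View pics/w6c.png

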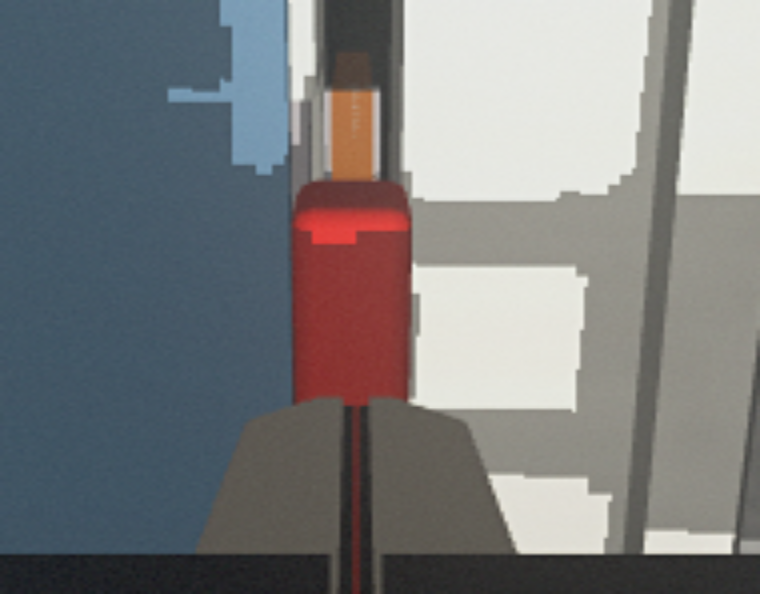

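View pics/s6c.png

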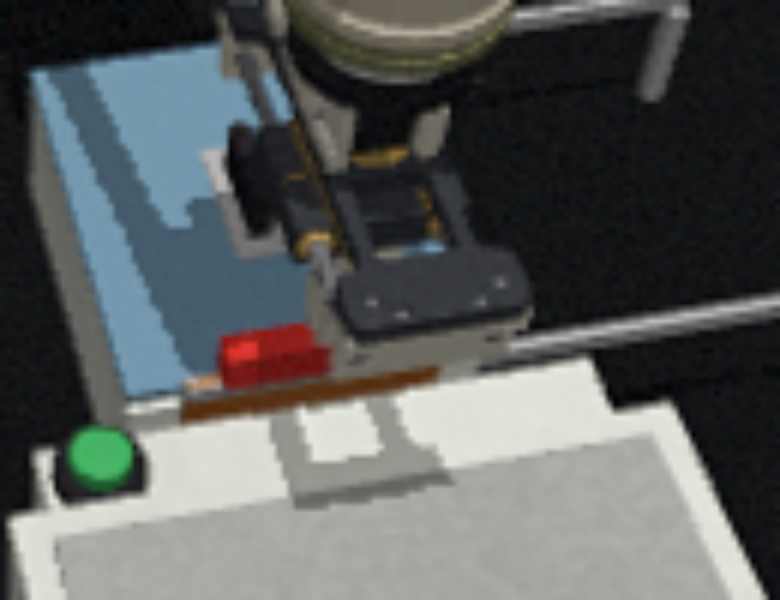

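The cap now moves down with the fingers: the amber strip is shorter, and the cap has stopped moving in the wrist view. The real fingertip therefore lies above the reported TCP. I'll continue until the firm stop.

jog_arm(commands=[1, 0, 0, 0.001, 0, 1, 0, 0, 0.001, 0, 1, 0, 0, 0, 0])

```text
t: 11.12
tool_pos: [0.6641, 0.1512, 0.0837]
orientation: [-3.141, -0.038, -0.0]
force: [1.4, -0.5, 1.1]
opening: 0.0006
```

jog_arm(commands=[1, 0, 0, 0.001, 0, 1, 0, 0, 0.001, 0, 1, 0, 0, 0, 0])

```text
t: 11.37
tool_pos: [0.6641, 0.1512, 0.0817]
orientation: [-3.141, -0.038, -0.0]
force: [1.2, 0.8, 0.5]
opening: 0.0003
```

jog_arm(commands=[1, 0, 0, 0.001, 0, 1, 0, 0, 0.001, 0, 1, 0, 0, 0, 0])

```text
t: 11.62
tool_pos: [0.6641, 0.1512, 0.0797]
orientation: [3.141, 0.038, -0.0]
force: [1.1, 0.3, 1.6]
opening: 0.0004
```

```bash
python3 - <<'E'
from h import *
info(); print(robot.read_state()["joint_torque"])
E
```

```text
t 11.62 tcp [0.6641 0.1512 0.0797] xang 1.38 tilt 0.0 F [1.1 0.3 1.6] open 0.0004 q [ 0.15  0.41  1.35 -0.    1.39  0.12]
[ 4.18233499e-02 -6.72976542e+01 -4.66220212e+01  7.41534121e-02
  2.96041500e-01 -2.47642893e-04]
```

jog_arm(commands=[1, 0, 0, 0.001, 0, 1, 0, 0, 0.001, 0, 1, 0, 0, 0, 0])

```text
t: 11.87
tool_pos: [0.6641, 0.1512, 0.0777]
orientation: [-3.141, -0.038, 0.0]
force: [0.7, -0.3, 1.3]
opening: 0.0002
```

jog_arm(commands=[1, 0, 0, 0.001, 0, 1, 0, 0, 0.001, 0, 1, 0, 0, 0, 0])

```text
t: 12.12
tool_pos: [0.6642, 0.1512, 0.0771]
orientation: [3.141, 0.038, 0.001]
force: [-4.8, -0.2, 9.3]
opening: 0.0004
```

```bash
python3 - <<'E'
from h import *
info(); print(robot.read_state()["joint_torque"])
c=snap("wrist","w7"); cv2.imwrite("pics/w7c.png",cv2.resize(c["img"][120:300,230:420],None,fx=4,fy=3.3))
c=snap("scene","s7"); cv2.imwrite("pics/s7c.png",cv2.resize(c["img"][150:250,320:450],None,fx=6,fy=6))
E
```

```text
t 12.12 tcp [0.6642 0.1512 0.0771] xang 1.38 tilt 0.02 F [-4.8 -0.2  9.3] open 0.0004 q [ 0.15  0.41  1.35 -0.    1.38  0.12]
[-9.62947053e-02 -6.30082440e+01 -4.49099994e+01  1.30218817e-01
 -1.34876993e+00 -3.41406458e-04]
```

View pics/w7c.png

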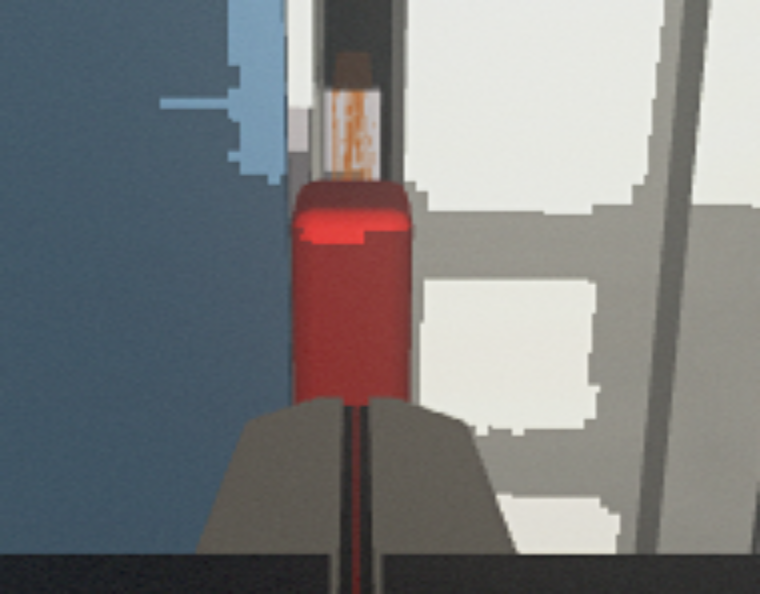

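View pics/s7c.png

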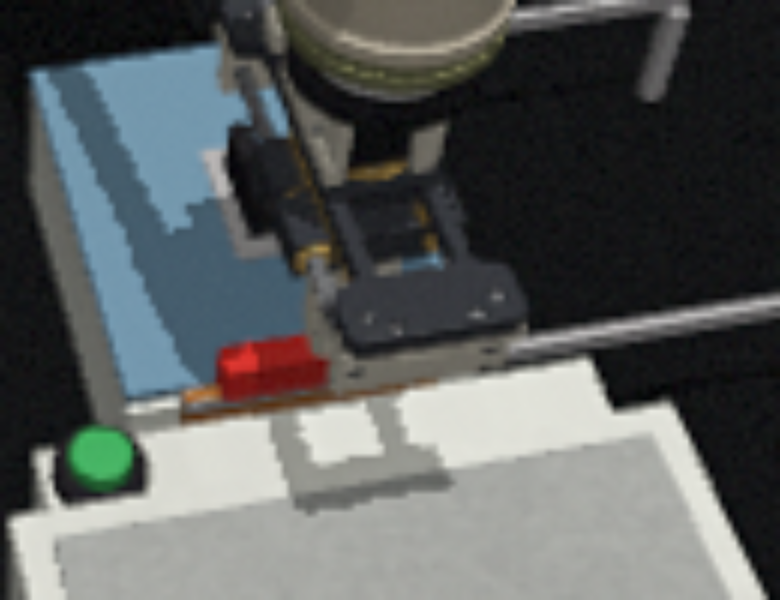

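Now 9 N at a firm stop, so the gate is shut and the tips sit about 38 mm above the reported TCP. I'll press slightly more to confirm the stop is firm.

jog_arm(commands=[1, 0, 0, 0.001, 0, 1, 0, 0, 0, 0, 1, 0, 0, 0, 0])

```text
t: 12.47
tool_pos: [0.6642, 0.1512, 0.0771]
orientation: [-3.141, -0.038, -0.001]
force: [-7.2, -0.1, 14.2]
opening: 0.0002
```

```bash
python3 - <<'E'
from h import *
info(); print(robot.read_state()["joint_torque"],robot.read_state()["wrist_torque"])
c=robot.read_camera("scene")
for u,v in ((406.7,208),(376,214),(371,203)):
    for z in (.1,.12,.14,.16,.18): print(u,v,ray(c,u,v,z).round(3))
for nm in ("carrier0","gate_top"): print(pin(c,nm,0 if nm[0]=='c' else .116))
c=robot.read_camera("top"); print(pin(c,"carrier0",0))
E
```

```text
t 12.47 tcp [0.6642 0.1512 0.0771] xang 1.38 tilt 0.04 F [-7.2 -0.1 14.2] open 0.0002 q [ 0.15  0.41  1.35 -0.    1.38  0.12]
[-1.66089353e-01 -6.00658894e+01 -4.37776279e+01  1.75109413e-01
 -2.53965855e+00 -4.61906820e-04] [-0.37005667  1.17828359 -0.02452203]
406.7 208 [0.673 0.241 0.1  ]
406.7 208 [0.687 0.232 0.12 ]
406.7 208 [0.701 0.224 0.14 ]
406.7 208 [0.715 0.215 0.16 ]
406.7 208 [0.729 0.207 0.18 ]
376 214 [0.678 0.154 0.1  ]
376 214 [0.692 0.147 0.12 ]
376 214 [0.705 0.141 0.14 ]
376 214 [0.719 0.135 0.16 ]
376 214 [0.733 0.128 0.18 ]
371 203 [0.639 0.15  0.1  ]
371 203 [0.654 0.144 0.12 ]
371 203 [0.669 0.138 0.14 ]
371 203 [0.684 0.132 0.16 ]
371 203 [0.698 0.125 0.18 ]
[(0.9, 255.0, 194.9, array([ 0.4687, -0.1672])), (0.86, 197.8, 234.6, array([ 0.5873, -0.3389])), (0.81, 261.0, 232.2, array([ 0.6118, -0.1599])), (0.67, 208.3, 200.1, array([ 0.4635, -0.3103]))]
[(0.72, 255.3, 191.7, array([ 0.5559, -0.1562])), (0.56, 375.0, 206.5, array([0.6643, 0.1526]))]
[(0.87, 392.1, 248.4, array([ 0.4708, -0.1608])), (0.8, 386.0, 199.3, array([ 0.6199, -0.1455])), (0.72, 442.8, 257.7, array([ 0.4419, -0.3119])), (0.62, 450.6, 207.6, array([ 0.5924, -0.3401]))]
```

jog_arm(commands=[1, 0, 0, -0.004, 0, 1, 0, 0, -0.02, 0, 1, 0, 0, -0.03, 0, 1, 0, 0, -0.03, 0, 1, -0.028, 0.012, 0, 0, 1, -0.028, 0.012, 0, 0, 1, -0.028, 0.012, 0, 0, 1, -0.028, 0.012, 0, 0, 1, 0, 0, 0, 0, 1, 0, 0, 0, 0])

```text
t: 13.55
tool_pos: [0.5517, 0.1, 0.1583]
orientation: [3.141, 0.037, -0.002]
force: [0.5, 0.5, -0.1]
opening: 0.0007
```

```bash
python3 - <<'E'
from h import *
info(); 
c=snap("wrist","w8"); cv2.imwrite("pics/w8.png",c["img"]); print(pin(c,"hatch_grip",.118),pin(c,"gate_top",.116),pin(c,"passbox",0.0))
E
```

```text
t 13.55 tcp [0.5517 0.1    0.1583] xang 1.33 tilt 0.07 F [ 0.5  0.5 -0.1] open 0.0007 q [0.09 0.04 1.63 0.   1.48 0.06]
[(0.7, 321.9, 151.4, array([0.5535, 0.1448])), (0.37, 478.5, 267.1, array([0.6855, 0.0521]))] [(0.61, 471.4, 151.4, array([0.6651, 0.1472]))] [(0.63, 319.3, 132.9, array([0.5517, 0.1461]))]
```

View pics/w8.png

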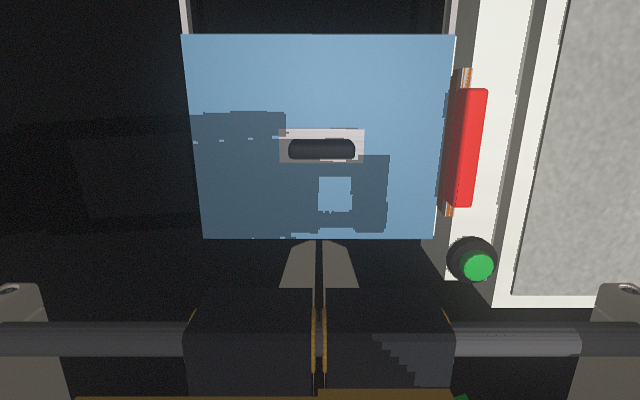

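Wrist view: hatch corners are ≈(181,34),(455,35),(434,239),(203,238), the grip is at (321,149) and the cap is on the right. I'll refit the box pose.

```bash
python3 - <<'E'
from h import *
c=robot.read_camera("wrist"); im=c["img"].astype(int); b,g,r=im[...,0],im[...,1],im[...,2]
hat=((b>r+20)&(b>60)).astype(np.uint8); hat=cv2.morphologyEx(hat,cv2.MORPH_CLOSE,np.ones((9,9)))
n,l,s,ce=cv2.connectedComponentsWithStats(hat); i=1+np.argmax(s[1:,4]); cn=cv2.findContours((l==i).astype(np.uint8),0,1)[0][0]
ap=cv2.approxPolyDP(cn,6,True)[:,0]; print(ap.tolist()); 
W=np.array([ray(c,*p,.086)[:2] for p in ap]); print(W.round(4).tolist(),W.mean(0))
red=((r>110)&(g<90)&(b<90)).astype(np.uint8)
n,l,s,ce=cv2.connectedComponentsWithStats(red); i=1+np.argmax(s[1:,4]); cn=cv2.findContours((l==i).astype(np.uint8),0,1)[0][0]
ap=cv2.approxPolyDP(cn,3,True)[:,0]; print(ap.tolist(),[np.round(ray(c,*p,.116)[:2],4).tolist() for p in ap])
E
```

```text
[[177, 35], [200, 238], [428, 239], [450, 36]]
[[0.444, 0.2264], [0.4479, 0.0588], [0.6556, 0.0628], [0.6517, 0.2309]] [0.54981016 0.14473214]
[[481, 90], [462, 92], [447, 206], [443, 202], [448, 207], [467, 204]] [[0.6681, 0.1917], [0.6548, 0.19], [0.656, 0.1045], [0.6524, 0.1077], [0.6569, 0.1037], [0.6716, 0.1066]]
```

jog_arm(commands=[1, 0, 0, 0.03, 0, 1, 0, 0, 0.03, 0, 1, 0, 0, 0.025, 0, 1, 0, 0, 0.008, 0, 1, 0, 0, 0.005, 0, 1, 0, 0, 0, 0, 1, 0, -0.01, 0, 0, 1, 0, -0.01, 0, 0, 1, 0, -0.01, 0, 0, 1, 0, -0.01, 0, 0, 1, 0, 0, 0, 0])

```text
t: 14.72
tool_pos: [0.553, 0.143, 0.0621]
orientation: [-3.14, -0.04, -0.003]
force: [-1.0, 0.0, -0.1]
opening: 0.0009
```

```bash
python3 - <<'E'
from h import *
info(); 
c=snap("wrist","w9"); c2=snap("scene","s9"); cv2.imwrite("pics/s9c.png",cv2.resize(c2["img"][130:250,300:450],None,fx=5,fy=5))
E
```

```text
t 14.72 tcp [0.553  0.143  0.0621] xang 1.48 tilt 0.13 F [-1.   0.  -0.1] open 0.0009 q [0.16 0.14 1.7  0.   1.3  0.14]
```

View pics/w9.png

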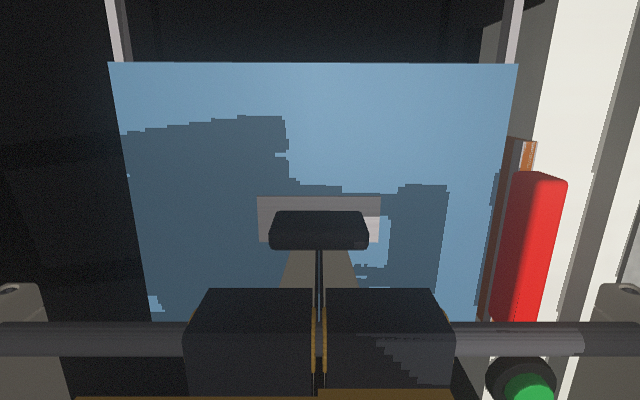

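View pics/s9c.png

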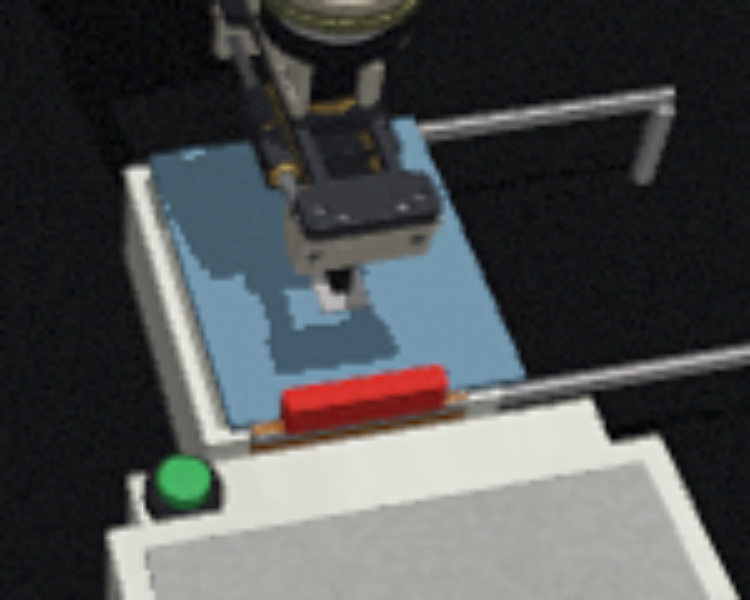

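The hatch is sliding (a white wall strip now shows on its -y side) and the gate stays down. I'll continue.

jog_arm(commands=[1, 0, -0.018, 0, 0, 1, 0, -0.018, 0, 0, 1, 0, -0.018, 0, 0, 1, 0, -0.018, 0, 0, 1, 0, -0.018, 0, 0, 1, 0, -0.018, 0, 0, 1, 0, -0.018, 0, 0, 1, 0, -0.018, 0, 0, 1, 0, -0.01, 0, 0, 1, 0, 0, 0, 0, 1, 0, 0, 0, 0])

```text
t: 15.73
tool_pos: [0.5482, 0.2945, 0.0606]
orientation: [3.141, 0.039, -0.001]
force: [-0.8, -0.3, -0.6]
opening: 0.0007
```

jog_arm(commands=[1, 0, -0.004, 0, 0, 1, 0, -0.004, 0, 0, 1, 0, 0, 0, 0])

```text
t: 15.98
tool_pos: [0.5482, 0.3022, 0.0606]
orientation: [3.141, 0.037, -0.001]
force: [-0.0, 0.3, -0.6]
opening: 0.0001
```

jog_arm(commands=[1, 0, -0.003, 0, 0, 1, 0, 0, 0, 0])

```text
t: 16.15
tool_pos: [0.5481, 0.3053, 0.0607]
orientation: [3.141, 0.037, -0.001]
force: [0.1, -2.6, -1.1]
opening: 0.0007
```

```bash
python3 - <<'E'
from h import *
info(); print(robot.read_state()["joint_torque"])
c=snap("wrist","w10"); c2=snap("scene","s10"); cv2.imwrite("pics/s10c.png",cv2.resize(c2["img"][130:250,300:450],None,fx=5,fy=5))
E
```

```text
t 16.15 tcp [0.5481 0.3053 0.0607] xang 1.36 tilt 0.04 F [ 0.1 -2.6 -1.1] open 0.0007 q [ 0.43  0.29  1.53 -0.    1.32  0.4 ]
[ 8.04026294e-01 -6.22297525e+01 -4.79492462e+01  5.19429334e-01
 -4.64314995e-01  5.61893207e-02]
```

View pics/s10c.png

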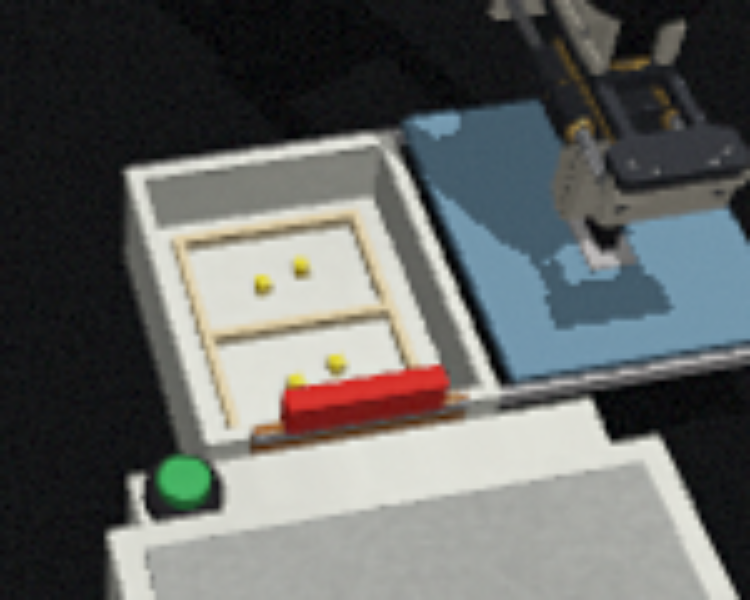

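jog_arm(commands=[1, 0, -0.003, 0, 0, 1, 0, -0.002, 0, 0, 1, 0, 0, 0, 0])

```text
t: 16.5
tool_pos: [0.5481, 0.3094, 0.0607]
orientation: [3.139, 0.037, -0.001]
force: [-1.0, -6.8, 0.4]
opening: 0.0007
```

jog_arm(commands=[1, 0, -0.002, 0, 0, 1, 0, -0.001, 0, 0, 1, 0, 0, 0, 0])

```text
t: 16.75
tool_pos: [0.5481, 0.3093, 0.0608]
orientation: [3.135, 0.036, -0.003]
force: [-3.4, -20.3, 5.6]
opening: 0.0003
```

jog_arm(commands=[1, 0, 0.006, 0, 0, 1, 0, 0.004, -0.01, 0, 1, 0, 0, -0.04, 0, 1, 0, 0, -0.04, 0, 1, 0, 0, -0.04, 0, 0, 0, 0.038, -0.006, 0, 0, 0, 0.038, -0.006, 0, 0, 0, 0.038, 0, 0, 0, 0, 0.038, 0, 0, 0, 0, 0.038, 0, 0, 0, 0, 0.038, 0, 0, 0, 0, 0.038, 0, 0, 0, 0, 0.038, 0, 0, 0, 0, 0.038, 0, 0, 0, 0, 0.038, 0, 0, 0, 0, 0.038, 0, 0, 0, 0, 0.038, 0, 0, 0, 0, 0.038, 0, 0, 0, 0, 0.038, 0, 0, 0, 0, 0.038, 0, 0])

```text
t: 18.42
tool_pos: [0.5627, -0.268, 0.2045]
orientation: [3.141, 0.038, 0.004]
force: [0.7, 0.7, 0.0]
opening: 0.0467
```

jog_arm(commands=[0, 0.001, 0, 0, 0, 0, 0, 0, 0, 0, 0, 0, 0, 0, 0])

```text
t: 18.67
tool_pos: [0.5636, -0.2659, 0.2037]
orientation: [-3.141, -0.037, -0.002]
force: [0.3, 0.4, 0.5]
opening: 0.0465
```

```bash
python3 - <<'E'
from h import *
info(); 
c=snap("wrist","w11"); print(*pin(c,"carrier0",0,n=6),sep="\n"); print([d for d in robot.recognise("carrier0",c)])
E
```

```text
t 18.67 tcp [ 0.5636 -0.2659  0.2037] xang 1.36 tilt 0.08 F [0.3 0.4 0.5] open 0.0465 q [-0.52  0.18  1.39  0.    1.57 -0.55]
(0.93, 341.5, 222.6, array([ 0.5963, -0.3402]))
(0.85, 366.3, 66.5, array([ 0.6161, -0.1484]))
(0.76, 235.1, 73.1, array([ 0.4656, -0.1591]))
(0.56, 234.9, 200.8, array([ 0.4575, -0.3134]))
[{'box': [0.5323, 0.555, 0.0891, 0.1425], 'score': 0.87}, {'box': [0.5831, 0.1521, 0.105, 0.1923], 'score': 0.84}, {'box': [0.3626, 0.1925, 0.1052, 0.21], 'score': 0.64}, {'box': [0.3784, 0.4894, 0.0886, 0.1372], 'score': 0.6}]
```

View pics/w11.png

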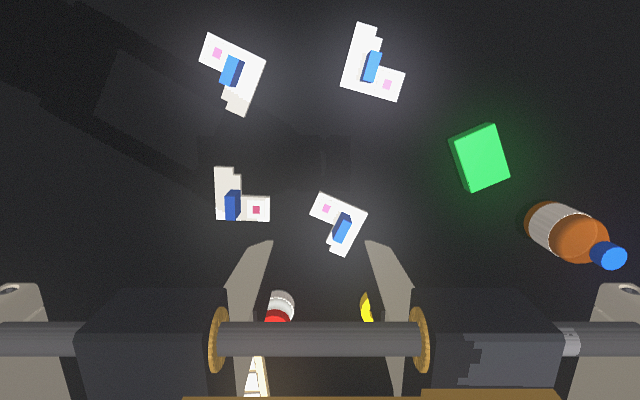

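Wrist view: carriers are near (232,72), (372,65), (236,203) and (340,228). Next I'll fit poses by silhouette.

```bash
cat >> h.py <<'E'
from scipy.optimize import minimize
def box(x0,x1,y0,y1,z0,z1): return np.array([[x,y,z] for x in (x0,x1) for y in (y0,y1) for z in (z0,z1)])*1e-3
PARTS=[box(-26,42,-26,6,0,8),box(-26,6,6,33,0,8),box(-26,-3,33,42,0,8)]
TAB=box(-6,6,-15,15,8,38)
def projN(c,P):
    f,cx,cy=K(c); E=np.array(c["extrinsics"]); q=P@E[:3,:3].T+E[:3,3]
    return np.stack([cx+f*q[:,0]/q[:,2],cy+f*q[:,1]/q[:,2]],1)
def rend(c,p,z0,shape,off,sc,parts):
    m=np.zeros(shape,np.uint8); a=p[2]; Rm=np.array([[np.cos(a),-np.sin(a),0],[np.sin(a),np.cos(a),0],[0,0,1]])
    for b in parts:
        P=b@Rm.T+[p[0],p[1],z0]; uv=((projN(c,P)-off+.5)*sc-.5)
        h=cv2.convexHull(uv.astype(np.float32)); cv2.fillConvexPoly(m,np.round(h*16).astype(np.int32),1,cv2.LINE_8,4)
    return m
def fit(c,x,y,yaws,z0=0.,half=48,sc=3):
    "silhouette fit of a carrier near x,y: returns (x,y,yaw,IoUplate,IoUtab)"
    uv=proj(c,[x,y,z0+.01]); u0,v0=[max(0,int(t-half)) for t in uv]
    im=c["img"][v0:v0+2*half,u0:u0+2*half]; H,W=im.shape[:2]; big=cv2.resize(im,None,fx=sc,fy=sc,interpolation=cv2.INTER_LINEAR).astype(int)
    b,g,r=big[...,0],big[...,1],big[...,2]
    blue=(b>r+45)&(b>g+25)
    white=(r>105)&(np.minimum(g,b)>70)&~blue
    tot=(white|blue).astype(np.uint8); tb=blue.astype(np.uint8)
    n,l,s,ce=cv2.connectedComponentsWithStats(tot); ctr=(uv-[u0,v0])*sc
    k=[i for i in range(1,n) if s[i,4]>150*sc*sc/9]
    if k:
        i=min(k,key=lambda i:np.linalg.norm(ce[i]-ctr)); tot=(l==i).astype(np.uint8); tb=tb&tot
    off=np.array([u0,v0]); best=None
    def cost(q):
        p=[q[0]*.01,q[1]*.01,q[2]*.3]
        A=rend(c,p,z0,tot.shape,off,sc,PARTS+[TAB]); B=rend(c,p,z0,tot.shape,off,sc,[TAB])
        i1=(A&tot).sum()/max(1,(A|tot).sum()); i2=(B&tb).sum()/max(1,(B|tb).sum())
        cost.last=(i1,i2); return 2-i1-.7*i2
    for yw in yaws:
        q0=np.array([x/.01,y/.01,yw/.3])
        for _ in range(2):
            rr=minimize(cost,q0,method="Nelder-Mead",options=dict(initial_simplex=q0+np.vstack([np.zeros(3),np.eye(3)*.7]),xatol=.005,fatol=1e-4,maxiter=200)); q0=rr.x
        if best is None or rr.fun<best[0]: cost(rr.x); best=(rr.fun,rr.x*[.01,.01,.3],cost.last)
    return best[1],best[2]
E
python3 - <<'E'
from h import *
info()
c=robot.read_camera("wrist"); t=c["img"].copy()
for x,y in ((.5963,-.3402),(.6161,-.1484),(.4656,-.1591),(.4575,-.3134)):
    p,i=fit(c,x,y,[-.5,0,.5,np.pi-.5,np.pi,np.pi+.5]); print(np.round(p[:2],4),round(np.degrees(p[2]),1),np.round(i,3))
    m=rend(c,p,0,(400,640),np.zeros(2),1,PARTS+[TAB]); cs=cv2.findContours(m,0,1)[0]; cv2.drawContours(t,cs,-1,(0,0,255),1)
cv2.imwrite("pics/fit1.png",cv2.resize(t[0:270,180:420],None,fx=2.2,fy=2.2))
E
```

```text
t 18.82 tcp [ 0.5636 -0.2648  0.2035] xang 1.48 tilt 0.05 F [ 1.1 -0.5  0.4] open 0.0465 q [-0.52  0.18  1.39  0.    1.57 -0.55]
[ 0.5943 -0.3375] 157.3 [0.963 0.906]
[ 0.6175 -0.1503] -13.8 [0.957 0.919]
[ 0.4673 -0.1588] 156.0 [0.962 0.946]
[ 0.4601 -0.3106] -1.8 [0.979 0.95 ]
```

View pics/fit1.png

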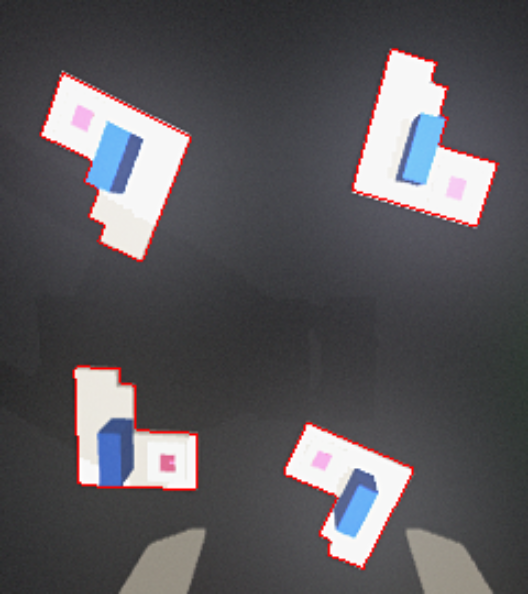

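All four fits are good (IoU 0.96+). First pick is carrier B at (0.6175,-0.1503), yaw -13.8°.

```bash
cat >> h.py <<'E'
H=0.0385  # true tip = reported TCP + H
E
python3 - <<'E'
from h import *
plan([.6175,-.1503,.05],-13.8)
E
```

```text
shift now-axes [ 0.0568 -0.1132  0.1535]
turn 15.28
shift after turn [ 0.025  -0.1242  0.1534]
```

jog_arm(commands=[0, 0, 0, 0, 7, 0, 0, 0, 0, 7, 0, 0, 0, 0, 1.3, 0, 0.005, -0.025, 0.015, 0, 0, 0.005, -0.025, 0.015, 0, 0, 0.005, -0.025, 0.015, 0, 0, 0.005, -0.025, 0.015, 0, 0, 0.005, -0.024, 0.015, 0, 0, 0, 0, 0.025, 0, 0, 0, 0, 0.025, 0, 0, 0, 0, 0.025, 0, 0, 0, 0, 0, 0, 0, 0, 0, 0, 0])

```text
t: 19.95
tool_pos: [0.6157, -0.1508, 0.0515]
orientation: [-3.118, 0.376, 0.006]
force: [-0.2, -0.2, 0.2]
opening: 0.0465
```

```bash
python3 - <<'E'
from h import *
info(); c=snap("wrist","w12"); print(*pin(c,"carrier0",0,n=6),sep="\n")
plan([.6175,-.1503,-.0265],-13.8)
p,i=fit(c,.6175,-.1503,[-.24],half=75); print(np.round(p[:2],4),round(np.degrees(p[2]),1),np.round(i,3))
E
```

```text
t 19.95 tcp [ 0.6157 -0.1508  0.0515] xang -13.76 tilt 0.22 F [-0.2 -0.2  0.2] open 0.0465 q [-0.32  0.31  1.51  0.    1.32 -0.08]
(0.79, 340.6, 384.3, array([ 0.5928, -0.336 ]))
(0.77, 153.7, 252.2, array([ 0.4688, -0.1594]))
(0.72, 324.1, 202.6, array([ 0.6205, -0.1506]))
shift now-axes [-0.0014 -0.0016  0.0815]
turn -0.04
shift after turn [-0.0013 -0.0016  0.0815]
[ 0.6168 -0.1515] -13.3 [0.98  0.967]
```

View pics/w12.png

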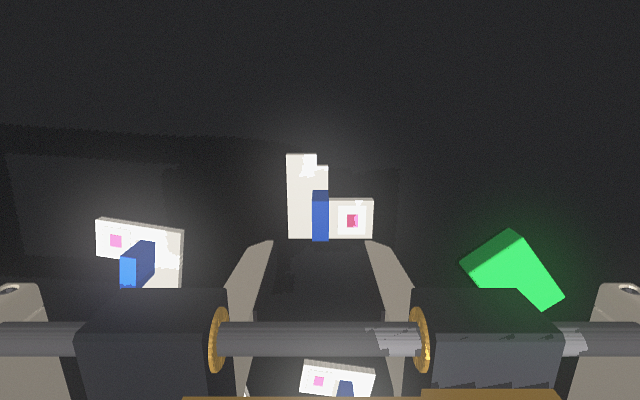

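The tab (320,215) is centred between the fingers. Descending to grasp.

jog_arm(commands=[0, -0.0015, -0.001, 0.02, 0, 0, 0, 0, 0.02, 0, 0, 0, 0, 0.02, 0, 0, 0, 0, 0.012, 0, 0, 0, 0, 0.005, 0, 0, 0, 0, 0.002, 0, 0, 0, 0, 0, 0])

```text
t: 20.63
tool_pos: [0.6168, -0.151, -0.025]
orientation: [3.118, -0.381, 0.002]
force: [0.3, 0.1, -0.3]
opening: 0.0467
```

jog_arm(commands=[1, 0, 0, 0, 0, 1, 0, 0, 0, 0, 1, 0, 0, 0, 0, 1, 0, 0, 0, 0, 1, 0, 0, 0, 0, 1, 0, 0, 0, 0], grip_force=25)

```text
t: 21.13
tool_pos: [0.6161, -0.1507, -0.0258]
orientation: [3.118, -0.381, 0.0]
force: [-1.3, 0.9, 1.3]
opening: 0.0118
```

```bash
python3 - <<'E'
from h import *
info(); c=snap("wrist","w13")
E
```

```text
t 21.13 tcp [ 0.6161 -0.1507 -0.0258] xang -13.92 tilt 0.02 F [-1.3  0.9  1.3] open 0.0118 q [-0.32  0.4   1.56 -0.    1.18 -0.08]
```

View pics/w13.png

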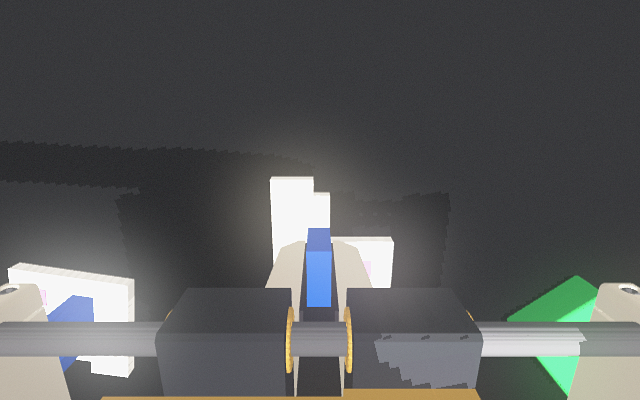

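Gripped (opening 11.8 mm, tab 12 mm). Lifting and heading over the pass box.

jog_arm(commands=[1, 0, 0, -0.01, 0, 1, 0, 0, -0.025, 0, 1, 0, 0, -0.035, 0, 1, 0, 0, -0.04, 0, 1, 0, 0, -0.04, 0, 1, 0, 0, 0, -7, 1, 0, 0, 0, -7, 1, 0, 0, 0, -1.2, 1, 0, 0, 0, 0])

```text
t: 21.93
tool_pos: [0.6157, -0.1506, 0.1241]
orientation: [-3.141, -0.032, 0.001]
force: [0.6, 0.1, -0.3]
opening: 0.0116
```

```bash
python3 - <<'E'
from h import *
info(); p=pb(.031,-.026); print(p); plan([*p,.12],1.23)
E
```

```text
t 21.93 tcp [ 0.6157 -0.1506  0.1241] xang 1.18 tilt 0.02 F [ 0.6  0.1 -0.3] open 0.0116 q [-0.32  0.25  1.45 -0.    1.44 -0.34]
[0.58165179 0.11967246]
shift now-axes [-0.0285 -0.2709  0.0041]
turn -0.05
shift after turn [-0.0282 -0.2709  0.0041]
```

jog_arm(commands=[1, -0.004, -0.035, 0, 0, 1, -0.004, -0.035, 0, 0, 1, -0.004, -0.035, 0, 0, 1, -0.004, -0.035, 0, 0, 1, -0.004, -0.035, 0, 0, 1, -0.004, -0.035, 0, 0, 1, -0.004, -0.035, 0, 0, 1, 0, -0.026, 0, 0, 1, 0, 0, 0, 0, 1, 0, 0, 0, 0, 1, 0, 0, 0, 0])

```text
t: 22.85
tool_pos: [0.5815, 0.1192, 0.1233]
orientation: [3.141, 0.032, -0.002]
force: [-0.5, -0.4, -0.8]
opening: 0.0124
```

```bash
python3 - <<'E'
from h import *
robot.read_camera("wrist"); info(); c=snap("wrist","w14"); 
t=c["img"].copy()
def dr(P,col):
    uv=projN(c,np.array(P)); cv2.polylines(t,[np.round(uv*8).astype(np.int32)],True,col,1,cv2.LINE_AA,3)
def rect(x0,x1,y0,y1,z): return [[*pb(x*1e-3,y*1e-3),z] for x,y in ((x0,y0),(x1,y0),(x1,y1),(x0,y1))]
dr(rect(-105,105,-84,84,.078),(0,0,255)); dr(rect(-97,97,-76,76,.078),(0,0,255))
for a in ((-75,-3),(3,75)): dr(rect(*a,-54,54,.040),(0,160,0)); dr(rect(*a,-54,54,.030),(255,0,0))
cv2.imwrite("pics/w14o.png",t)
E
```

```text
t 22.9 tcp [0.5817 0.1187 0.1234] xang 1.15 tilt 0.06 F [ 0.2 -0.2 -0.6] open 0.0118 q [ 0.12  0.15  1.57 -0.    1.42  0.1 ]
```

View pics/w14.png

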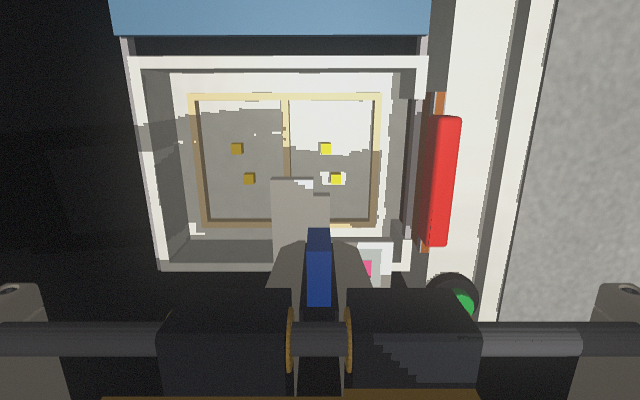

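View pics/w14o.png

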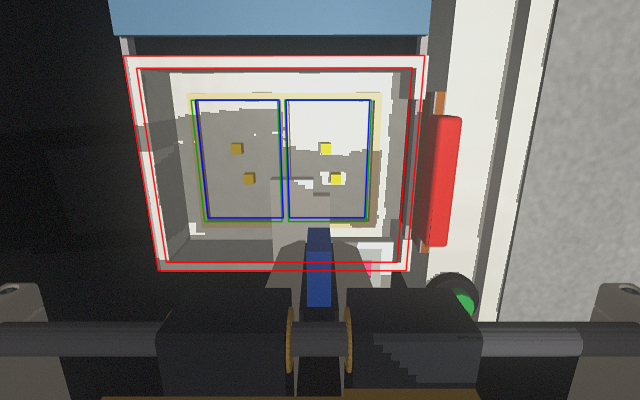

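Overlay: the model sits about 4 px too far left of the real tray. The pins are at (237,148), (249,178), (326,148) and (336,178). I'll refine from the pins and rim.

```bash
cat >> h.py <<'E'
PINS=np.array([[-45.5,11.5],[-32.5,-11.5],[32.5,11.5],[45.5,-11.5]])*1e-3
def pinfit(c,prt=True):
    im=c["img"].astype(int); b,g,r=im[...,0],im[...,1],im[...,2]
    m=((np.minimum(r,g)>b+70)&(np.abs(r-g)<60)&(r>90)).astype(np.uint8)
    n,l,s,ce=cv2.connectedComponentsWithStats(m)
    obs=[ce[i] for i in range(1,n) if 30<s[i,4]<900 and .5<s[i,2]/s[i,3]<2]
    def model(q):
        cc,ss=np.cos(q[2]),np.sin(q[2]); out=[]
        for p in PINS:
            w=np.array([q[0]+cc*p[0]-ss*p[1],q[1]+ss*p[0]+cc*p[1]])
            V=np.array([[w[0]+cc*a-ss*d,w[1]+ss*a+cc*d,z] for a in(-.0045,.0045) for d in(-.0045,.0045) for z in(.03,.04)])
            h=cv2.convexHull(projN(c,V).astype(np.float32)); M=cv2.moments(h); out.append([M["m10"]/M["m00"],M["m01"]/M["m00"]])
        return np.array(out)
    m0=model([*PB,YAW]); pairs=[]
    for i,p in enumerate(m0):
        if obs:
            d=[np.linalg.norm(p-o) for o in obs]; j=int(np.argmin(d))
            if d[j]<15: pairs.append((i,obs[j]))
    if len(pairs)<2: print("pins",pairs); return None
    from scipy.optimize import least_squares
    f=lambda q:(np.concatenate([model(q)[i]-o for i,o in pairs]))
    rr=least_squares(f,[*PB,YAW],x_scale=[.01,.01,.1])
    if prt: print("pinfit",np.round(rr.x,4),"n",len(pairs),"res px",np.round(rr.fun,1))
    return rr.x
E
python3 - <<'E'
from h import *
c=robot.read_camera("wrist"); info(); pinfit(c)
cv2.imwrite("pics/w15c.png",cv2.resize(c["img"][40:280,110:440],None,fx=2.4,fy=2.4))
E
```

```text
t 23.0 tcp [0.582  0.1183 0.1237] xang 1.13 tilt 0.04 F [ 0.7 -0.7 -1. ] open 0.0119 q [ 0.11  0.15  1.57 -0.    1.42  0.09]
pinfit [5.527e-01 1.448e-01 4.000e-04] n 4 res px [-0.8  0.7  2.6 -3.9 -2.3  2.8  1.1 -2.2]
```

View pics/w15c.png

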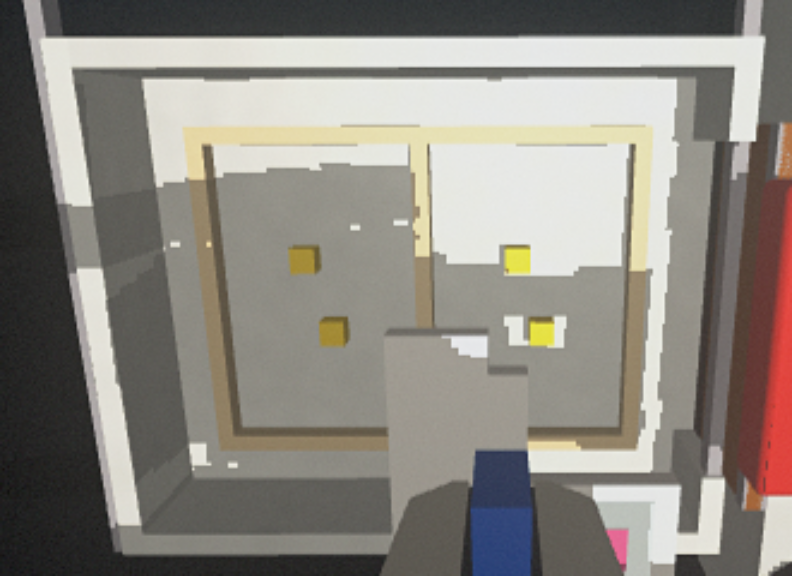

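```bash
python3 - <<'E'
s=open('h.py').read()
s=s.replace("def model(q):\n        cc,ss","def model(q,PINS=PINS):\n        PINS=PINS+(q[3]*np.array([[1,1],[-1,-1],[1,1],[-1,-1]]) if len(q)>3 else PC*np.array([[1,1],[-1,-1],[1,1],[-1,-1]]))\n        cc,ss")
s=s.replace("def pinfit(c,prt=True):","PC=.0018\ndef pinfit(c,prt=True,fc=False):").replace("rr=least_squares(f,[*PB,YAW],x_scale=[.01,.01,.1])","rr=least_squares(f,[*PB,YAW]+([PC] if fc else []),x_scale=[.01,.01,.1]+([.01] if fc else []))")
open('h.py','w').write(s)
E
python3 - <<'E'
from h import *
c=robot.read_camera("wrist"); info(); pinfit(c); pinfit(c,fc=True)
# rim inner corners z=.04 in this picture (from crop): 
for (u,v),(bx,by) in {(204/2.4+110,143/2.4+40):(-75,54),(412/2.4+110,143/2.4+40):(-3,54),(430/2.4+110,143/2.4+40):(3,54),(634/2.4+110,143/2.4+40):(75,54),(233/2.4+110,430/2.4+40):(-75,-54),(625/2.4+110,430/2.4+40):(75,-54)}.items():
    print(bx,by,(ray(c,u,v,.04)[:2]-pb(bx*1e-3,by*1e-3)).round(4),(ray(c,u,v,.03)[:2]-pb(bx*1e-3,by*1e-3)).round(4))
E
```

```text
t 23.05 tcp [0.582  0.1184 0.1238] xang 1.14 tilt 0.02 F [ 0.6  0.5 -1.1] open 0.012 q [ 0.11  0.15  1.57 -0.    1.42  0.09]
pinfit [0.5525 0.144  0.0155] n 4 res px [ 0.6  0.2  0.8 -0.7 -0.8  0.8 -0.6 -0.4]
pinfit [0.5525 0.1439 0.0118 0.0022] n 4 res px [ 1.1 -0.3  0.4 -0.3 -0.2  0.7 -1.   0.3]
-75 54 [ 0.0038 -0.0001] [ 0.0003 -0.0002]
-3 54 [ 0.004  -0.0002] [ 0.003  -0.0003]
3 54 [ 0.0043 -0.0002] [ 0.0034 -0.0003]
75 54 [ 0.003  -0.0003] [ 0.0046 -0.0004]
-75 -54 [0.0031 0.0017] [-0.0004 -0.0021]
75 -54 [0.0047 0.0015] [ 0.0064 -0.0022]
```

```bash
sed -i 's/^PB=.*/PB=np.array([0.5530,0.1445]); YAW=0.019/' h.py; cat >> h.py <<'E'
def held(c,us):
    "tool-frame offset estimates of the carrier held, from pixels of the corners (-26,42),(-3,42),(-3,33),(6,33) on the plate top"
    s,M=tool(); t=s["tool_pos"]; zt=t[2]+H-.012+.008
    for (u,v),(a,b) in zip(us,((-26,42),(-3,42),(-3,33),(6,33))):
        w=ray(c,u,v,zt)-t; q=M.T@w; print(a,b,"tool xy mm",np.round(q[:2]*1e3,1),"-> origin offset (tool x,y)",np.round([q[0]*1e3-a,q[1]*1e3+b],1))
E
python3 - <<'E'
from h import *
c=robot.read_camera("wrist"); cv2.imwrite("pics/w16c.png",cv2.resize(c["img"][160:260,250:390],None,fx=5.5,fy=5.5))
held(c,((271,178),(313,178),(313.5,194),(329,194)))
p=pb(.031,-.026); info(); plan([*p,.05],np.degrees(YAW))
E
```

```text
-26 42 tool xy mm [-24.8 -42.4] -> origin offset (tool x,y) [ 1.2 -0.4]
-3 42 tool xy mm [ -2.6 -42.4] -> origin offset (tool x,y) [ 0.4 -0.4]
-3 33 tool xy mm [ -2.4 -33.6] -> origin offset (tool x,y) [ 0.6 -0.6]
6 33 tool xy mm [  5.9 -33.6] -> origin offset (tool x,y) [-0.1 -0.6]
t 23.1 tcp [0.5821 0.1185 0.1238] xang 1.15 tilt 0.02 F [-0.4 -0.7 -1.8] open 0.0114 q [ 0.11  0.15  1.57 -0.    1.42  0.09]
shift now-axes [ 0.0025 -0.0006  0.0738]
turn 0.06
shift after turn [ 0.0024 -0.0006  0.0738]
```

View pics/w16c.png

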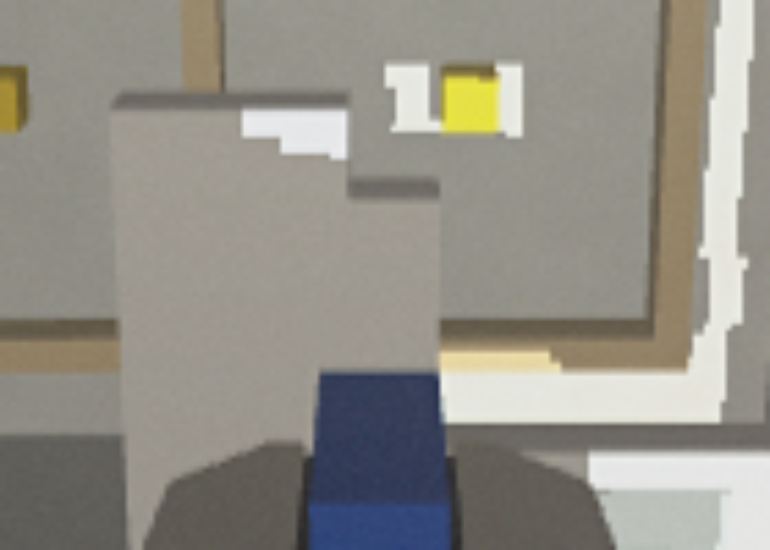

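jog_arm(commands=[1, 0.0025, -0.0005, 0, 0, 1, 0, 0, 0.025, 0, 1, 0, 0, 0.025, 0, 1, 0, 0, 0.025, 0, 1, 0, 0, 0.02, 0, 1, 0, 0, 0.005, 0, 1, 0, 0, 0, 0, 1, 0, 0, 0, 0])

```text
t: 23.77
tool_pos: [0.585, 0.12, 0.0248]
orientation: [-3.141, -0.034, -0.001]
force: [1.0, -0.7, -0.9]
opening: 0.0119
```

```bash
python3 - <<'E'
from h import *
c=robot.read_camera("wrist"); info(); cv2.imwrite("pics/w17c.png",cv2.resize(c["img"][60:320,130:470],None,fx=2.3,fy=2.3)); pinfit(c)
p=pb(.031,-.026); plan([*p,.0042],np.degrees(YAW))
E
```

```text
t 23.82 tcp [0.5858 0.1202 0.0257] xang 1.26 tilt 0.13 F [ 0.7  0.1 -1. ] open 0.0117 q [0.12 0.24 1.65 0.   1.25 0.09]
pinfit [0.5522 0.1436 0.0191] n 4 res px [ 1.8  0.1  1.7 -1.1 -1.6  1.2 -1.4 -1. ]
shift now-axes [-0.0013  0.0011  0.0215]
turn 0.17
shift after turn [-0.0013  0.0011  0.0215]
```

View pics/w17c.png

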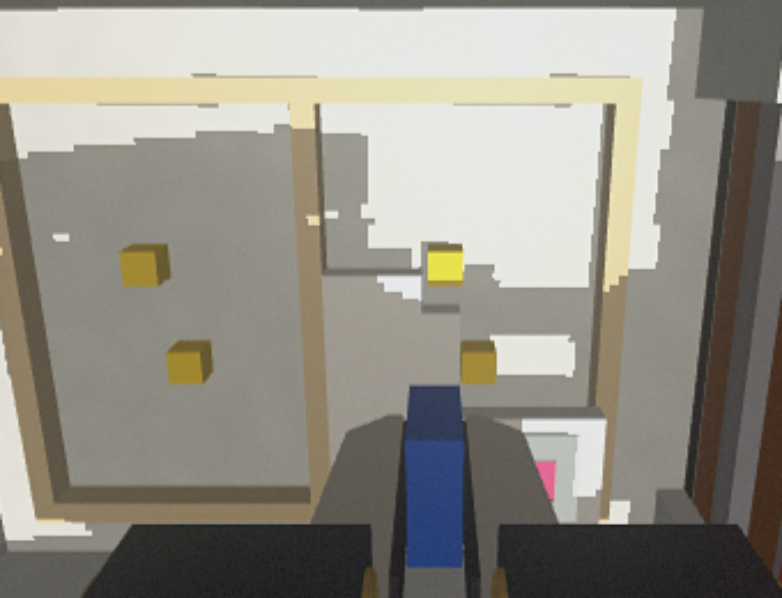

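jog_arm(commands=[1, -0.0013, 0.001, 0, 0, 1, 0, 0, 0.008, 0, 1, 0, 0, 0.006, 0, 1, 0, 0, 0.003, 0, 1, 0, 0, 0.002, 0, 1, 0, 0, 0, 0])

```text
t: 24.32
tool_pos: [0.5827, 0.1191, 0.0045]
orientation: [3.141, 0.035, -0.002]
force: [0.3, 0.6, -0.9]
opening: 0.0118
```

jog_arm(commands=[1, 0, 0, 0.001, 0, 1, 0, 0, 0.001, 0, 1, 0, 0, 0, 0])

```text
t: 24.57
tool_pos: [0.5832, 0.1192, 0.0041]
orientation: [3.141, 0.035, -0.0]
force: [-5.4, -0.4, 10.3]
opening: 0.0118
```

```bash
python3 - <<'E'
from h import *
c=robot.read_camera("wrist"); info(); cv2.imwrite("pics/w18c.png",cv2.resize(c["img"][60:320,130:470],None,fx=2.3,fy=2.3)); pinfit(c)
E
```

```text
t 24.62 tcp [0.5832 0.1192 0.0041] xang 1.28 tilt 0.0 F [-6.5 -0.7 10.4] open 0.0117 q [ 0.12  0.27  1.67 -0.    1.21  0.09]
pinfit [0.5521 0.1433 0.0188] n 4 res px [ 2.3  0.5  2.1 -1.7 -1.8  1.6 -2.  -1.1]
```

View pics/w18c.png

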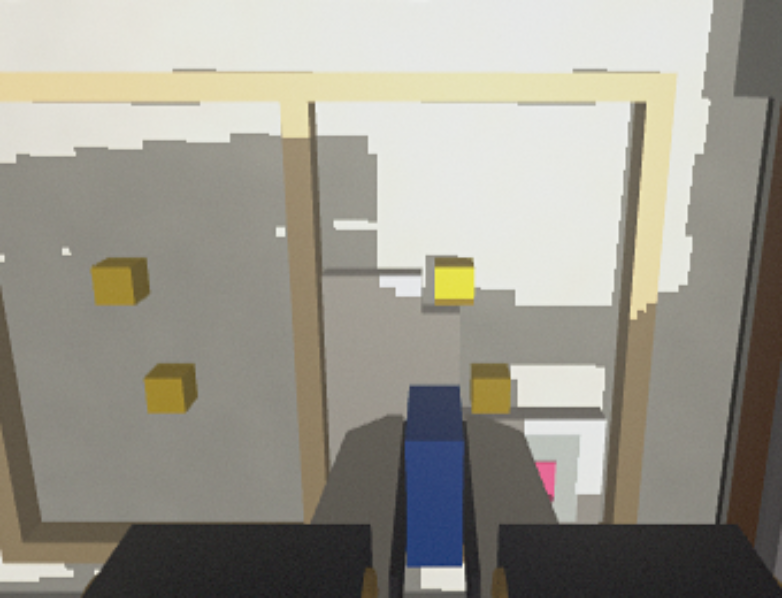

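Firm contact at exactly the predicted seated height (0.0041), and the notch is round the pin. Release.

jog_arm(commands=[1, 0, 0, -0.0015, 0, 0.4, 0, 0, 0, 0, 0.4, 0, 0, 0, 0, 0.4, 0, 0, 0, 0, 0.4, 0, 0, -0.01, 0, 0.4, 0, 0, -0.025, 0, 0.4, 0, 0, -0.03, 0, 0.4, 0, 0, -0.04, 0, 0.4, 0, 0, -0.03, 0, 0.4, 0, 0, 0, 0, 0.4, 0, 0, 0, 0])

```text
t: 25.53
tool_pos: [0.5854, 0.1194, 0.1433]
orientation: [-3.141, -0.035, -0.01]
force: [0.6, -0.2, -0.3]
opening: 0.0277
```

```bash
python3 - <<'E'
from h import *
c=snap("wrist","w19"); info(); pinfit(c,fc=True)
p0=pb(.031,-.026); p,i=fit(c,*p0,[YAW],z0=.03,half=60); print(np.round(p[:2],4),round(np.degrees(p[2]),1),np.round(i,3),"err",(p[:2]-p0).round(4))
plan([.4673,-.1588,.05],-24)
E
```

```text
t 25.58 tcp [0.5838 0.1193 0.1407] xang 1.28 tilt 0.12 F [-0.   0.6 -0.9] open 0.0276 q [0.12 0.14 1.55 0.   1.45 0.09]
pinfit [0.5526 0.1443 0.0226 0.0022] n 4 res px [ 1.  -0.   0.4 -0.4 -0.5  0.5 -1.  -0.1]
[0.5837 0.1186] 0.9 [0.272 0.777] err [-0.0007 -0.0005]
shift now-axes [-0.1229  0.2754  0.0904]
turn 25.28
shift after turn [0.0066 0.3014 0.0907]
```

View pics/w19.png

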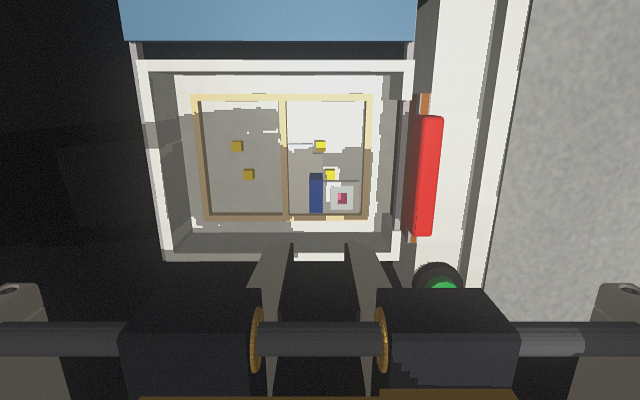

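Carrier B sits in slot2: tab at (316,190), plate inside the rim. Next is carrier C near (0.467,-0.159).

jog_arm(commands=[0, 0, 0, 0, 7, 0, 0, 0, 0, 7, 0, 0, 0, 0, 7, 0, 0, 0, 0, 4.3, 0, 0.0007, 0.0335, 0.004, 0, 0, 0.0007, 0.0335, 0.004, 0, 0, 0.0007, 0.0335, 0.004, 0, 0, 0.0007, 0.0335, 0.004, 0, 0, 0.0007, 0.0335, 0.004, 0, 0, 0.0007, 0.0335, 0.004, 0, 0, 0.0007, 0.0335, 0.004, 0, 0, 0.0007, 0.0335, 0.004, 0, 0, 0.0007, 0.0335, 0.004, 0, 0, 0, 0, 0.02, 0, 0, 0, 0, 0.02, 0, 0, 0, 0, 0, 0, 0, 0, 0, 0, 0])

```text
t: 27.0
tool_pos: [0.4638, -0.1578, 0.0611]
orientation: [-3.071, 0.654, 0.009]
force: [0.7, 0.4, 0.2]
opening: 0.0462
```

```bash
python3 - <<'E'
from h import *
robot.read_camera("wrist");c=snap("wrist","w20"); info(); P=pin(c,"carrier0",0,n=6); print(*P,sep="\n")
p,i=fit(c,.4673,-.1588,[np.radians(156)],half=75); print(np.round(p[:2],4),round(np.degrees(p[2]),1),np.round(i,3))
plan([p[0],p[1],-.0258],np.degrees(p[2])-180)
E
```

```text
t 27.1 tcp [ 0.4662 -0.1584  0.0636] xang -23.99 tilt 0.04 F [-0.6 -0.2  1. ] open 0.0463 q [-0.43 -0.07  1.91  0.    1.3  -0.01]
(0.62, 523.8, 313.9, array([ 0.5966, -0.3395]))
(0.57, 321.5, 201.5, array([ 0.467 , -0.1602]))
[ 0.4674 -0.1588] 156.0 [0.28  0.897]
shift now-axes [ 0.0006 -0.      0.0901]
turn 0.01
shift after turn [ 0.0007 -0.      0.0901]
```

View pics/w20.png

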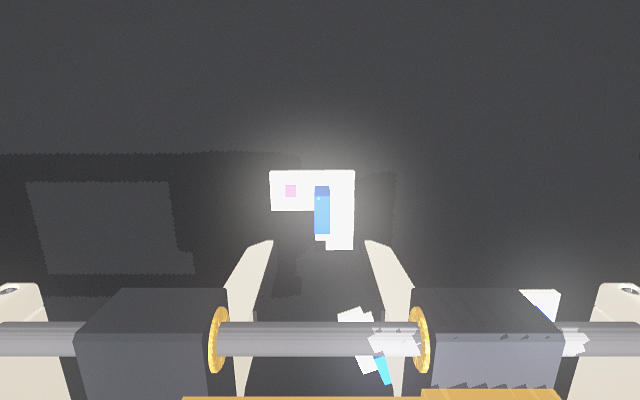

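Carrier C is square between the fingers (tab (322,212)). Descend and grip.

jog_arm(commands=[0, 0.0005, 0, 0.025, 0, 0, 0, 0, 0.025, 0, 0, 0, 0, 0.025, 0, 0, 0, 0, 0.01, 0, 0, 0, 0, 0.005, 0, 0, 0, 0, 0, 0, 1, 0, 0, 0, 0, 1, 0, 0, 0, 0, 1, 0, 0, 0, 0, 1, 0, 0, 0, 0, 1, 0, 0, 0, 0, 1, 0, 0, 0, 0])

```text
t: 28.15
tool_pos: [0.467, -0.1592, -0.0261]
orientation: [3.073, -0.654, 0.001]
force: [-2.3, 0.8, 2.7]
opening: 0.0117
```

```bash
python3 - <<'E'
from h import *
info(); c=robot.read_camera("top"); print(*pin(c,"carrier0",0,n=6),sep="\n")
E
```

```text
t 28.15 tcp [ 0.467  -0.1592 -0.0261] xang -24.03 tilt 0.05 F [-2.3  0.8  2.7] open 0.0117 q [-0.43  0.05  1.97 -0.    1.12 -0.01]
(0.63, 297.4, 208.7, array([0.5942, 0.1258]))
(0.62, 450.4, 207.5, array([ 0.5926, -0.3394]))
(0.54, 444.9, 255.0, array([ 0.4499, -0.3184]))
(0.38, 395.5, 250.4, array([ 0.4647, -0.1709]))
```

jog_arm(commands=[1, 0, 0, -0.01, 0, 1, 0, 0, -0.025, 0, 1, 0, 0, -0.035, 0, 1, 0, 0, -0.04, 0, 1, 0, 0, -0.04, 0, 1, 0, 0, 0, -7, 1, 0, 0, 0, -7, 1, 0, 0, 0, -7, 1, 0, 0, 0, -4.1, 1, 0, 0, 0, 0, 1, 0, 0, 0, 0])

```text
t: 29.17
tool_pos: [0.4665, -0.1589, 0.1237]
orientation: [-3.141, -0.025, 0.0]
force: [-0.4, -0.5, -0.3]
opening: 0.0118
```

```bash
python3 - <<'E'
from h import *
info(); p=pb(.047,.026); print(p); plan([*p,.12],1.1)
E
```

```text
t 29.17 tcp [ 0.4665 -0.1589  0.1237] xang 0.92 tilt 0.0 F [-0.4 -0.5 -0.3] open 0.0118 q [-0.43 -0.13  1.85  0.    1.42 -0.45]
[0.59949755 0.17138825]
shift now-axes [ 0.1383 -0.3281  0.0038]
turn -0.18
shift after turn [ 0.1393 -0.3277  0.0037]
```

jog_arm(commands=[1, 0.0139, -0.0328, 0, -0.2, 1, 0.0139, -0.0328, 0, 0, 1, 0.0139, -0.0328, 0, 0, 1, 0.0139, -0.0328, 0, 0, 1, 0.0139, -0.0328, 0, 0, 1, 0.0139, -0.0328, 0, 0, 1, 0.0139, -0.0328, 0, 0, 1, 0.0139, -0.0328, 0, 0, 1, 0.0139, -0.0328, 0, 0, 1, 0.0142, -0.0325, 0, 0, 1, 0, 0, 0, 0, 1, 0, 0, 0.03, 0, 1, 0, 0, 0.03, 0, 1, 0, 0, 0.025, 0, 1, 0, 0, 0.01, 0, 1, 0, 0, 0, 0, 1, 0, 0, 0, 0])

```text
t: 30.58
tool_pos: [0.5986, 0.1715, 0.0287]
orientation: [3.141, 0.033, -0.001]
force: [-0.3, -0.2, 0.1]
opening: 0.0119
```

```bash
python3 - <<'E'
from h import *
c=snap("wrist","w21"); cv2.imwrite("pics/w21c.png",cv2.resize(c["img"][100:320,150:490],None,fx=2.3,fy=2.3));info(); p=pb(.047,.026); plan([*p,.0040],1.1)
E
```

```text
t 30.63 tcp [0.5998 0.1718 0.0302] xang 1.21 tilt 0.11 F [-0.3 -0.   0. ] open 0.0117 q [0.2  0.31 1.57 0.   1.27 0.18]
shift now-axes [-0.0004  0.0004  0.0262]
turn 0.11
shift after turn [-0.0003  0.0004  0.0262]
```

View pics/w21c.png

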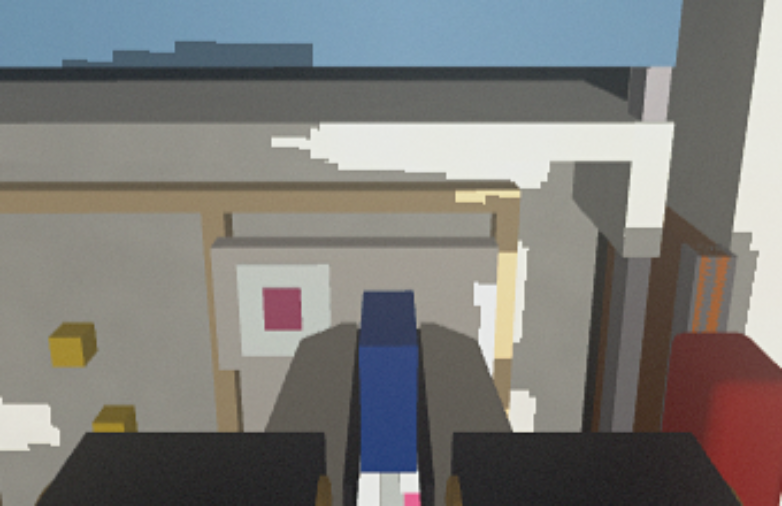

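jog_arm(commands=[1, 0, 0.0004, 0.008, 0, 1, 0, 0, 0.006, 0, 1, 0, 0, 0.005, 0, 1, 0, 0, 0.003, 0, 1, 0, 0, 0, 0])

```text
t: 31.05
tool_pos: [0.598, 0.1711, 0.0054]
orientation: [3.141, 0.035, -0.002]
force: [-0.1, -1.0, -0.6]
opening: 0.012
```

```bash
python3 - <<'E'
from h import *
c=snap("wrist","w22"); cv2.imwrite("pics/w22c.png",cv2.resize(c["img"][100:320,150:490],None,fx=2.3,fy=2.3));info(); p=pb(.047,.026); plan([*p,.0040],1.1)
E
```

```text
t 31.1 tcp [0.5982 0.1712 0.0059] xang 1.27 tilt 0.06 F [-0.8 -0.8 -0.8] open 0.0116 q [0.2  0.33 1.58 0.   1.23 0.17]
shift now-axes [ 0.0013 -0.0001  0.0019]
turn 0.17
shift after turn [ 0.0013 -0.0001  0.0019]
```

View pics/w22c.png

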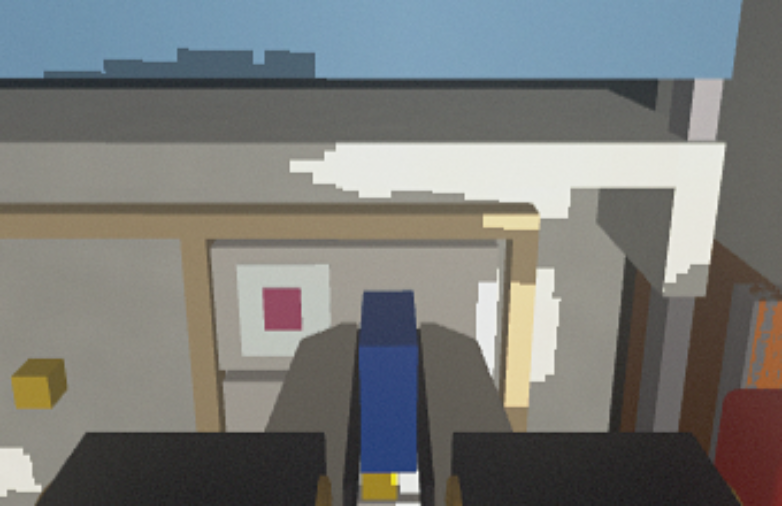

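jog_arm(commands=[1, 0.0008, 0, 0.001, 0, 1, 0, 0, 0.001, 0, 1, 0, 0, 0.001, 0, 1, 0, 0, 0, 0])

```text
t: 31.43
tool_pos: [0.6, 0.1714, 0.004]
orientation: [-3.141, -0.035, -0.001]
force: [-0.8, 0.2, 1.2]
opening: 0.012
```

jog_arm(commands=[1, 0, 0, 0.001, 0, 1, 0, 0, 0, 0])

```text
t: 31.6
tool_pos: [0.6, 0.1714, 0.0039]
orientation: [-3.141, -0.035, -0.001]
force: [-4.2, -1.3, 9.5]
opening: 0.0118
```

Seated at the predicted height with firm contact. Release, lift, and return for the remaining two.

jog_arm(commands=[1, 0, 0, -0.0015, 0, 0.4, 0, 0, 0, 0, 0.4, 0, 0, 0, 0, 0.4, 0, 0, 0, 0, 0.4, 0, 0, -0.01, 0, 0.4, 0, 0, -0.025, 0, 0.4, 0, 0, -0.03, 0, 0.4, 0, 0, -0.04, 0, 0.4, 0, 0, -0.03, 0, 0.4, 0, 0, 0, 0])

```text
t: 32.43
tool_pos: [0.6042, 0.1723, 0.1487]
orientation: [-3.139, -0.035, -0.02]
force: [0.7, 0.7, 0.8]
opening: 0.0279
```

```bash
python3 - <<'E'
from h import *
c=snap("wrist","w23"); cv2.imwrite("pics/w23c.png",cv2.resize(c["img"][60:320,100:450],None,fx=2.2,fy=2.2));info(); plan([.56,-.25,.16])
E
```

```text
t 32.48 tcp [0.603  0.172  0.1452] xang 1.27 tilt 0.55 F [-0.8  0.3 -0.5] open 0.0279 q [0.2  0.21 1.46 0.   1.46 0.17]
shift now-axes [-0.0522  0.4209 -0.016 ]
```

View pics/w23c.png

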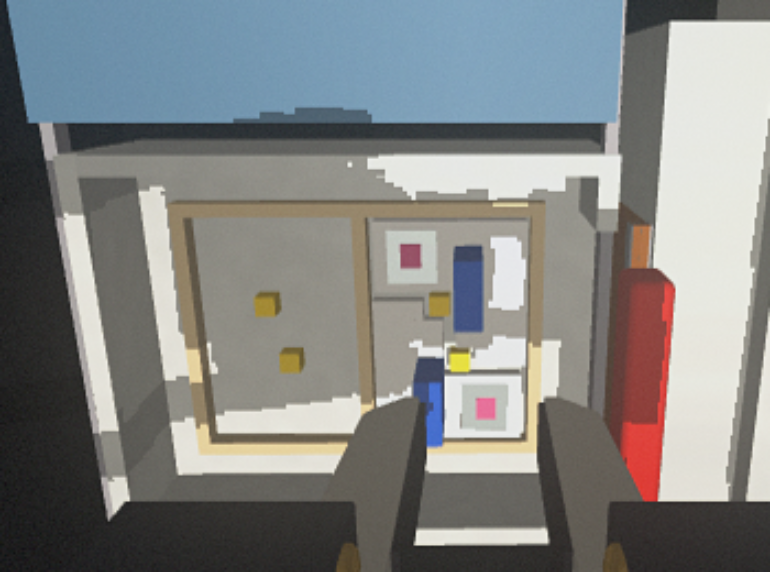

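The far bay is correctly interlocked, with both plates inside the rim and the notches at the pins. Now look for the remaining two carriers.

jog_arm(commands=[0, -0.005, 0.038, -0.0025, 0, 0, -0.005, 0.038, -0.0025, 0, 0, -0.005, 0.038, -0.0025, 0, 0, -0.005, 0.038, -0.0025, 0, 0, -0.005, 0.038, -0.0025, 0, 0, -0.005, 0.038, -0.0025, 0, 0, -0.005, 0.038, 0, 0, 0, -0.005, 0.038, 0, 0, 0, -0.005, 0.038, 0, 0, 0, -0.005, 0.038, 0, 0, 0, 0, 0.038, 0, 0, 0, 0, 0, 0, 0, 0, 0, 0, 0, 0])

```text
t: 33.57
tool_pos: [0.5577, -0.2493, 0.1526]
orientation: [-3.14, -0.029, 0.003]
force: [1.1, 0.7, -0.3]
opening: 0.0466
```

```bash
python3 - <<'E'
from h import *
robot.read_camera("wrist"); c=snap("wrist","w24"); info(); P=pin(c,"carrier0",0,n=6); print(*P,sep="\n")
t=c["img"].copy()
for q in P:
    p,i=fit(c,*q[3],[-.5,0,.5,np.pi-.5,np.pi,np.pi+.5],half=52); print(np.round(p[:2],4),round(np.degrees(p[2]),1),np.round(i,3))
    m=rend(c,p,0,(400,640),np.zeros(2),1,PARTS+[TAB]); cs=cv2.findContours(m,0,1)[0]; cv2.drawContours(t,cs,-1,(0,0,255),1)
cv2.imwrite("pics/w24o.png",t)
plan([.5943,-.3375,.06],-22.7)
E
```

```text
t 33.67 tcp [ 0.5584 -0.2468  0.153 ] xang 1.26 tilt 0.11 F [0.8 0.2 0. ] open 0.0464 q [-0.5   0.17  1.49  0.    1.48 -0.52]
(0.88, 234.6, 227.8, array([ 0.4622, -0.3114]))
(0.8, 349.9, 252.8, array([ 0.5973, -0.3404]))
[ 0.4603 -0.3111] -3.0 [0.358 0.759]
[ 0.5939 -0.3359] -19.8 [0.248 0.477]
shift now-axes [0.0337 0.092  0.0931]
turn 24.02
shift after turn [0.0681 0.0703 0.0933]
```

View pics/w24o.png

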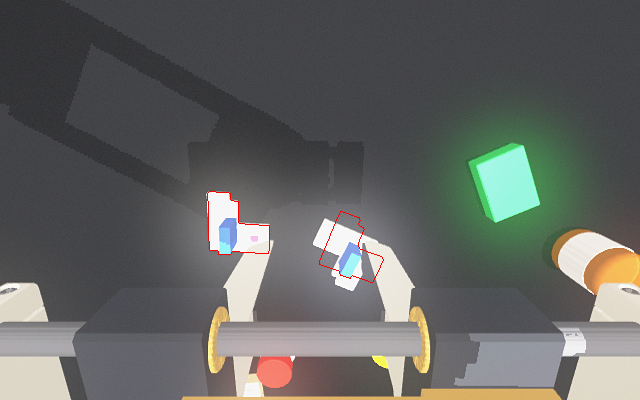

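Both remaining carriers are where they were; the bad A overlay comes from finger clutter in the mask, and the earlier fit is still valid. Picking A.

jog_arm(commands=[0, 0, 0, 0, 7, 0, 0, 0, 0, 7, 0, 0, 0, 0, 7, 0, 0, 0, 0, 3, 0, 0.0227, 0.0234, 0.015, 0, 0, 0.0227, 0.0234, 0.015, 0, 0, 0.0227, 0.0234, 0.015, 0, 0, 0, 0, 0.025, 0, 0, 0, 0, 0.02, 0, 0, 0, 0, 0, 0, 0, 0, 0, 0, 0])

```text
t: 34.63
tool_pos: [0.5938, -0.3364, 0.0623]
orientation: [-3.079, 0.616, 0.006]
force: [-0.5, 0.0, 0.3]
opening: 0.0466
```

```bash
python3 - <<'E'
from h import *
robot.read_camera("wrist"); c=snap("wrist","w25"); info(); P=pin(c,"carrier0",0,n=6); print(*P,sep="\n")
plan([.5943,-.3375,-.026],-22.7)
E
```

```text
t 34.73 tcp [ 0.5957 -0.338   0.0658] xang -22.63 tilt 0.11 F [-0.1 -0.3  1.3] open 0.0462 q [-0.59  0.43  1.35  0.    1.37 -0.2 ]
(0.86, 165.9, 228.5, array([ 0.4617, -0.3106]))
(0.75, 320.0, 199.3, array([ 0.5964, -0.3377]))
shift now-axes [-0.0023 -0.0003  0.0925]
turn 0.05
shift after turn [-0.002  -0.0003  0.0925]
```

View pics/w25.png

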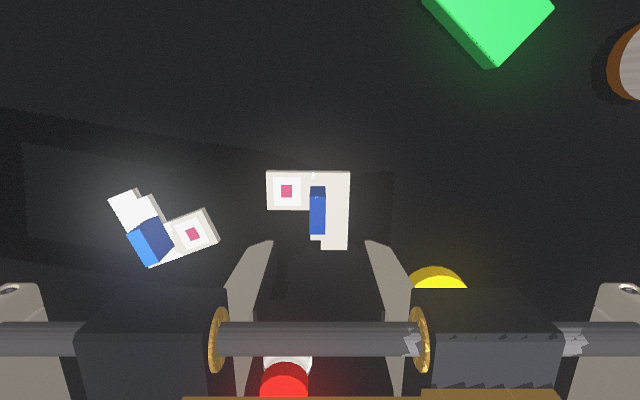

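jog_arm(commands=[0, -0.001, 0, 0.025, 0, 0, 0, 0, 0.025, 0, 0, 0, 0, 0.025, 0, 0, 0, 0, 0.011, 0, 0, 0, 0, 0.006, 0, 0, 0, 0, 0, 0, 1, 0, 0, 0, 0, 1, 0, 0, 0, 0, 1, 0, 0, 0, 0, 1, 0, 0, 0, 0, 1, 0, 0, 0, 0, 1, 0, 0, 0, 0])

```text
t: 35.78
tool_pos: [0.5939, -0.3386, -0.0275]
orientation: [3.08, -0.619, 0.001]
force: [-0.3, 0.8, 2.9]
opening: 0.0117
```

jog_arm(commands=[1, 0, 0, -0.01, 0, 1, 0, 0, -0.025, 0, 1, 0, 0, -0.035, 0, 1, 0, 0, -0.04, 0, 1, 0, 0, -0.04, 0, 1, 0, 0, 0, -7, 1, 0, 0, 0, -7, 1, 0, 0, 0, -7, 1, 0, 0, 0, -2.8, 1, 0, 0, 0, 0, 1, 0, 0, 0, 0])

```text
t: 36.7
tool_pos: [0.5936, -0.3383, 0.1224]
orientation: [3.141, 0.026, 0.0]
force: [-0.1, -0.3, -0.9]
opening: 0.012
```

```bash
python3 - <<'E'
from h import *
info(); p=pb(-.031,.026); print(p); plan([*p,.12],1.1)
E
```

```text
t 36.7 tcp [ 0.5936 -0.3383  0.1224] xang 0.95 tilt 0.01 F [-0.1 -0.3 -0.9] open 0.012 q [-0.59  0.38  1.3   0.    1.46 -0.61]
[0.52151163 0.16990634]
shift now-axes [-0.0636 -0.5094  0.0023]
turn -0.15
shift after turn [-0.0623 -0.5095  0.0024]
```

jog_arm(commands=[1, -0.0045, -0.0364, 0, -0.15, 1, -0.0045, -0.0364, 0, 0, 1, -0.0045, -0.0364, 0, 0, 1, -0.0045, -0.0364, 0, 0, 1, -0.0045, -0.0364, 0, 0, 1, -0.0045, -0.0364, 0, 0, 1, -0.0045, -0.0364, 0, 0, 1, -0.0045, -0.0364, 0, 0, 1, -0.0045, -0.0364, 0, 0, 1, -0.0045, -0.0364, 0, 0, 1, -0.0045, -0.0364, 0, 0, 1, -0.0045, -0.0364, 0, 0, 1, -0.0045, -0.0364, 0, 0, 1, -0.004, -0.0354, 0, 0, 1, 0, 0, 0, 0, 1, 0, 0, 0, 0, 1, 0, 0, 0.03, 0, 1, 0, 0, 0.03, 0, 1, 0, 0, 0.025, 0, 1, 0, 0, 0, 0])

```text
t: 38.37
tool_pos: [0.5161, 0.1663, 0.0311]
orientation: [3.139, 0.029, -0.014]
force: [-0.8, 0.1, -1.5]
opening: 0.0116
```

```bash
python3 - <<'E'
from h import *
robot.read_camera("wrist");c=snap("wrist","w26"); cv2.imwrite("pics/w26c.png",cv2.resize(c["img"][100:320,150:490],None,fx=2.3,fy=2.3));info(); p=pb(-.031,.026); plan([p[0],p[1]-.001,.0025],1.1)
E
```

```text
t 38.47 tcp [0.5197 0.1674 0.0365] xang 1.11 tilt 0.14 F [ 0.8 -0.  -0.6] open 0.012 q [ 0.22  0.1   1.79 -0.    1.25  0.2 ]
shift now-axes [ 0.002  -0.0014  0.034 ]
turn 0.01
shift after turn [ 0.0019 -0.0014  0.034 ]
```

View pics/w26c.png

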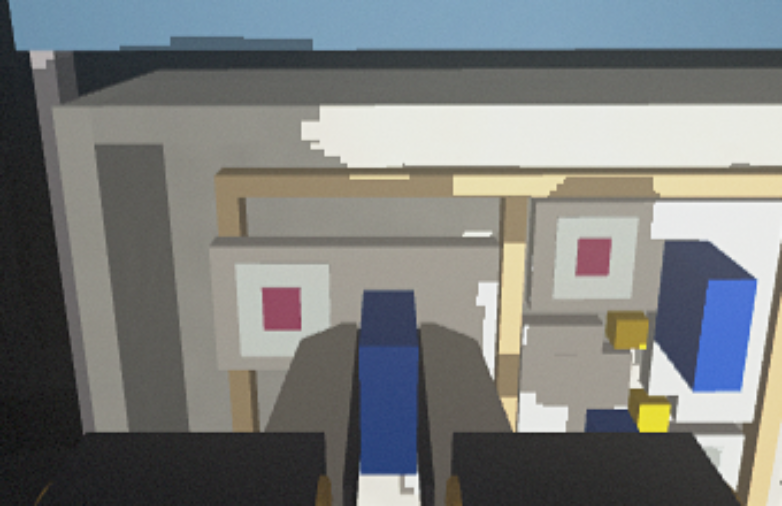

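jog_arm(commands=[1, 0.0015, -0.0012, 0.008, 0, 1, 0, 0, 0.008, 0, 1, 0, 0, 0.007, 0, 1, 0, 0, 0.004, 0, 1, 0, 0, 0, 0, 1, 0, 0, 0, 0])

```text
t: 38.97
tool_pos: [0.5216, 0.17, 0.0097]
orientation: [3.141, 0.034, -0.001]
force: [0.1, -0.7, -1.2]
opening: 0.0116
```

```bash
python3 - <<'E'
from h import *
c=snap("wrist","w27"); cv2.imwrite("pics/w27c.png",cv2.resize(c["img"][100:320,150:490],None,fx=2.3,fy=2.3));info(); p=pb(-.031,.026); plan([p[0],p[1]-.001,.0025],1.1)
E
```

```text
t 39.02 tcp [0.5219 0.1701 0.0101] xang 1.23 tilt 0.0 F [ 0.3  0.1 -1.3] open 0.0117 q [0.22 0.14 1.8  0.   1.2  0.2 ]
shift now-axes [-0.0004  0.0012  0.0076]
turn 0.13
shift after turn [-0.0004  0.0012  0.0076]
```

View pics/w27c.png

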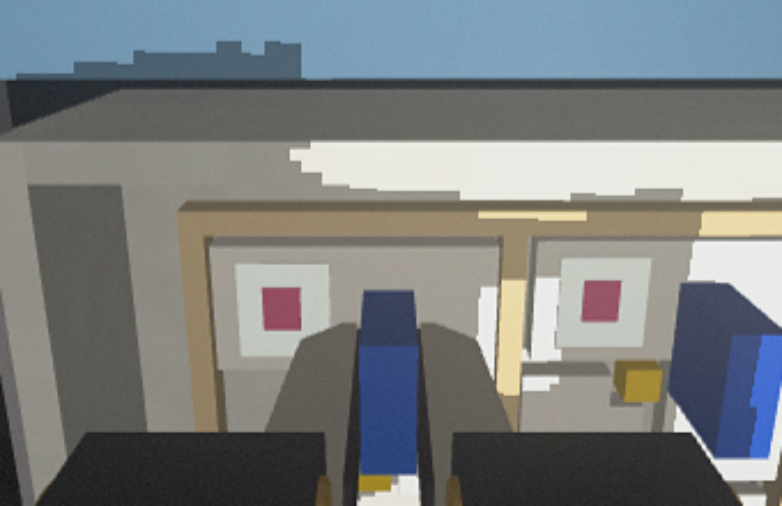

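jog_arm(commands=[1, -0.0003, 0.0012, 0.001, 0, 1, 0, 0, 0.003, 0, 1, 0, 0, 0.002, 0, 1, 0, 0, 0.001, 0, 1, 0, 0, 0, 0])

```text
t: 39.43
tool_pos: [0.5214, 0.1688, 0.0027]
orientation: [3.141, 0.033, -0.001]
force: [0.5, 1.0, -1.0]
opening: 0.012
```

jog_arm(commands=[1, 0, 0, 0.001, 0, 1, 0, 0, 0.001, 0, 1, 0, 0, 0, 0])

```text
t: 39.68
tool_pos: [0.5215, 0.1688, 0.0024]
orientation: [3.141, 0.034, -0.001]
force: [-8.7, -2.3, 13.1]
opening: 0.012
```

Seated (0.0024, firm). Release and fetch the last carrier.

jog_arm(commands=[1, 0, 0, -0.0015, 0, 0.4, 0, 0, 0, 0, 0.4, 0, 0, 0, 0, 0.4, 0, 0, 0, 0, 0.4, 0, 0, -0.01, 0, 0.4, 0, 0, -0.025, 0, 0.4, 0, 0, -0.03, 0, 0.4, 0, 0, -0.04, 0, 0.4, 0, 0, -0.03, 0, 0.4, 0, 0, 0, 0])

```text
t: 40.52
tool_pos: [0.5261, 0.1699, 0.1465]
orientation: [-3.139, -0.034, -0.019]
force: [-0.1, 0.7, 1.0]
opening: 0.0283
```

```bash
python3 - <<'E'
from h import *
c=snap("wrist","w28"); cv2.imwrite("pics/w28c.png",cv2.resize(c["img"][60:320,100:450],None,fx=2.2,fy=2.2));info(); 
c=robot.read_camera("top"); print(*pin(c,"carrier0",0,n=6),sep="\n"); plan([.4601,-.3106,.06],-1.8)
E
```

```text
t 40.57 tcp [0.5249 0.1696 0.1431] xang 1.22 tilt 0.51 F [-0.1  1.3  0.8] open 0.0277 q [0.22 0.01 1.68 0.   1.44 0.2 ]
(0.73, 296.8, 207.3, array([0.5986, 0.1278]))
(0.68, 444.8, 253.4, array([ 0.4547, -0.3182]))
(0.48, 283.4, 205.8, array([0.6036, 0.169 ]))
(0.46, 284.9, 233.1, array([0.5199, 0.1644]))
shift now-axes [-0.072   0.478   0.0778]
turn 3.02
shift after turn [-0.0466  0.4812  0.078 ]
```

View pics/w28c.png

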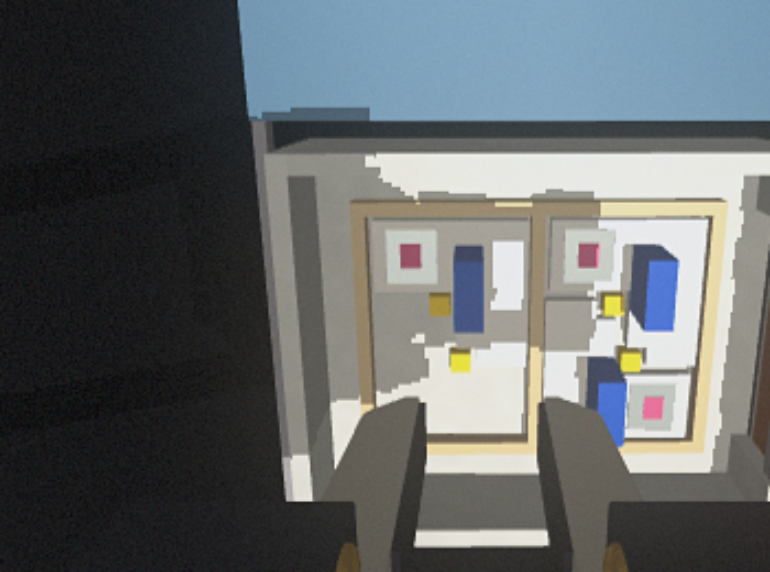

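jog_arm(commands=[0, 0, 0, -0.005, 3, 0, -0.0036, 0.037, 0, 0, 0, -0.0036, 0.037, 0, 0, 0, -0.0036, 0.037, 0, 0, 0, -0.0036, 0.037, 0, 0, 0, -0.0036, 0.037, 0, 0, 0, -0.0036, 0.037, 0, 0, 0, -0.0036, 0.037, 0, 0, 0, -0.0036, 0.037, 0, 0, 0, -0.0036, 0.037, 0, 0, 0, -0.0036, 0.037, 0, 0, 0, -0.0036, 0.037, 0, 0, 0, -0.0036, 0.037, 0, 0, 0, -0.0036, 0.037, 0, 0, 0, 0, 0, 0.03, 0, 0, 0, 0, 0.03, 0, 0, 0, 0, 0.01, 0, 0, 0, 0, 0, 0, 0, 0, 0, 0, 0])

```text
t: 42.25
tool_pos: [0.459, -0.3094, 0.0714]
orientation: [-3.139, 0.048, 0.004]
force: [0.1, -0.1, 0.0]
opening: 0.0466
```

```bash
python3 - <<'E'
from h import *
robot.read_camera("wrist"); c=snap("wrist","w29"); info(); P=pin(c,"carrier0",0,n=6); print(*P,sep="\n")
p,i=fit(c,.4601,-.3106,[np.radians(-1.8)],half=75); print(np.round(p[:2],4),round(np.degrees(p[2]),1),np.round(i,3))
plan([.4601,-.3106,-.026],-1.8)
E
```

```text
t 42.35 tcp [ 0.4608 -0.3107  0.074 ] xang -1.73 tilt 0.11 F [-0.  -0.4 -0. ] open 0.0461 q [-0.69  0.08  1.73  0.    1.32 -0.66]
(0.62, 321.4, 198.0, array([ 0.463 , -0.3116]))
[ 0.4606 -0.3108] -2.1 [0.288 0.918]
shift now-axes [-0.0013 -0.0005  0.1004]
turn 0.08
shift after turn [-0.001  -0.0003  0.1004]
```

View pics/w29.png

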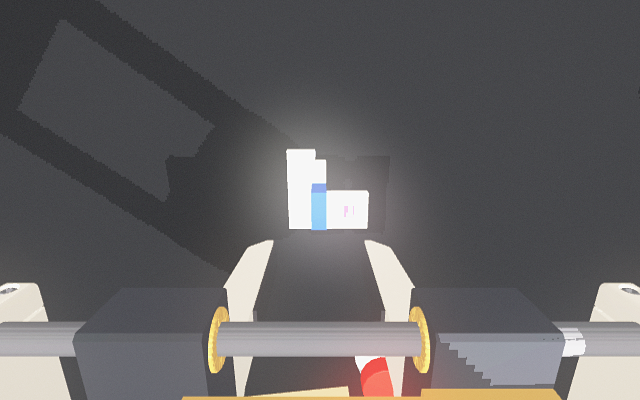

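jog_arm(commands=[0, -0.0005, 0, 0.025, 0, 0, 0, 0, 0.03, 0, 0, 0, 0, 0.028, 0, 0, 0, 0, 0.011, 0, 0, 0, 0, 0.006, 0, 0, 0, 0, 0, 0, 1, 0, 0, 0, 0, 1, 0, 0, 0, 0, 1, 0, 0, 0, 0, 1, 0, 0, 0, 0, 1, 0, 0, 0, 0, 1, 0, 0, 0, 0])

```text
t: 43.4
tool_pos: [0.4597, -0.3108, -0.027]
orientation: [3.141, -0.049, 0.001]
force: [0.3, 0.9, 5.1]
opening: 0.012
```

jog_arm(commands=[1, 0, 0, -0.01, 0, 1, 0, 0, -0.025, 0, 1, 0, 0, -0.035, 0, 1, 0, 0, -0.04, 0, 1, 0, 0, -0.04, 0, 1, 0, 0, 0, -2.9, 1, 0, 0, 0, 0, 1, 0, 0, 0, 0])

```text
t: 44.07
tool_pos: [0.4593, -0.3104, 0.1229]
orientation: [3.141, 0.029, 0.001]
force: [-0.4, 0.2, -1.1]
opening: 0.012
```

```bash
python3 - <<'E'
from h import *
info(); p=pb(-.047,-.026); print(p); plan([*p,.12],1.1)
E
```

```text
t 44.07 tcp [ 0.4593 -0.3104  0.1229] xang 1.06 tilt 0.03 F [-0.4  0.2 -1.1] open 0.012 q [-0.69  0.04  1.69  0.    1.41 -0.71]
[0.50650245 0.11761175]
shift now-axes [ 0.0551 -0.4271  0.0028]
turn -0.04
shift after turn [ 0.0554 -0.4271  0.0029]
```

jog_arm(commands=[1, 0.0046, -0.0356, 0, 0, 1, 0.0046, -0.0356, 0, 0, 1, 0.0046, -0.0356, 0, 0, 1, 0.0046, -0.0356, 0, 0, 1, 0.0046, -0.0356, 0, 0, 1, 0.0046, -0.0356, 0, 0, 1, 0.0046, -0.0356, 0, 0, 1, 0.0046, -0.0356, 0, 0, 1, 0.0046, -0.0356, 0, 0, 1, 0.0046, -0.0356, 0, 0, 1, 0.0046, -0.0356, 0, 0, 1, 0.0048, -0.0355, 0, 0, 1, 0, 0, 0, 0, 1, 0, 0, 0, 0, 1, 0, 0, 0.03, 0, 1, 0, 0, 0.03, 0, 1, 0, 0, 0.03, 0, 1, 0, 0, 0, 0, 1, 0, 0, 0, 0])

```text
t: 45.65
tool_pos: [0.5034, 0.1162, 0.03]
orientation: [3.14, 0.028, -0.01]
force: [0.6, -0.8, 0.2]
opening: 0.011
```

```bash
python3 - <<'E'
from h import *
robot.read_camera("wrist");c=snap("wrist","w30"); cv2.imwrite("pics/w30c.png",cv2.resize(c["img"][100:320,150:490],None,fx=2.3,fy=2.3));info(); p=pb(-.047,-.026); plan([p[0],p[1],.003],1.1)
E
```

```text
t 45.75 tcp [0.5071 0.117  0.0338] xang 1.05 tilt 0.05 F [ 0.4  0.  -0. ] open 0.0116 q [ 0.13  0.04  1.86 -0.    1.24  0.11]
shift now-axes [-0.0006 -0.0006  0.0308]
turn -0.05
shift after turn [-0.0006 -0.0006  0.0308]
```

View pics/w30c.png

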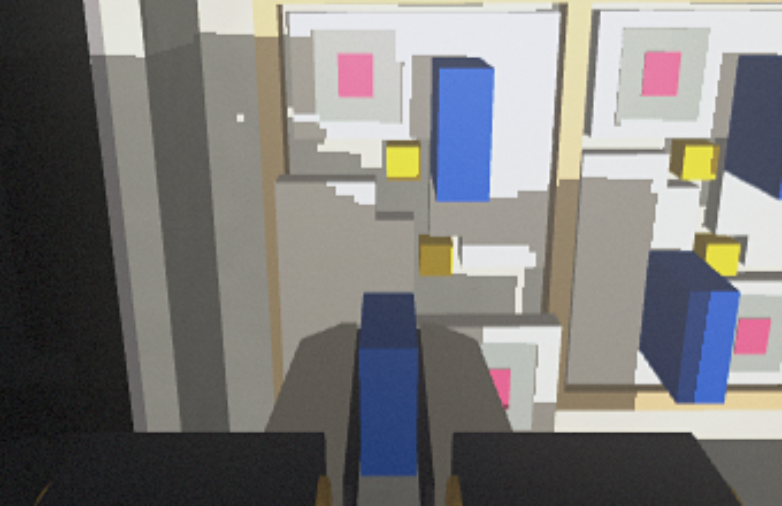

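jog_arm(commands=[1, -0.0004, -0.0004, 0.008, 0, 1, 0, 0, 0.008, 0, 1, 0, 0, 0.007, 0, 1, 0, 0, 0.003, 0, 1, 0, 0, 0, 0, 1, 0, 0, 0, 0])

```text
t: 46.25
tool_pos: [0.5057, 0.118, 0.0062]
orientation: [3.141, 0.031, -0.001]
force: [0.0, 0.0, -0.9]
opening: 0.0112
```

```bash
python3 - <<'E'
from h import *
c=snap("wrist","w31"); cv2.imwrite("pics/w31c.png",cv2.resize(c["img"][100:320,150:490],None,fx=2.3,fy=2.3));info(); p=pb(-.047,-.026); plan([p[0],p[1],.003],1.1)
E
```

```text
t 46.3 tcp [0.506  0.1181 0.0065] xang 1.13 tilt 0.01 F [-0.1 -0.1  0.2] open 0.0116 q [0.13 0.07 1.88 0.   1.19 0.11]
shift now-axes [0.0005 0.0005 0.0035]
turn 0.03
shift after turn [0.0005 0.0005 0.0035]
```

View pics/w31c.png

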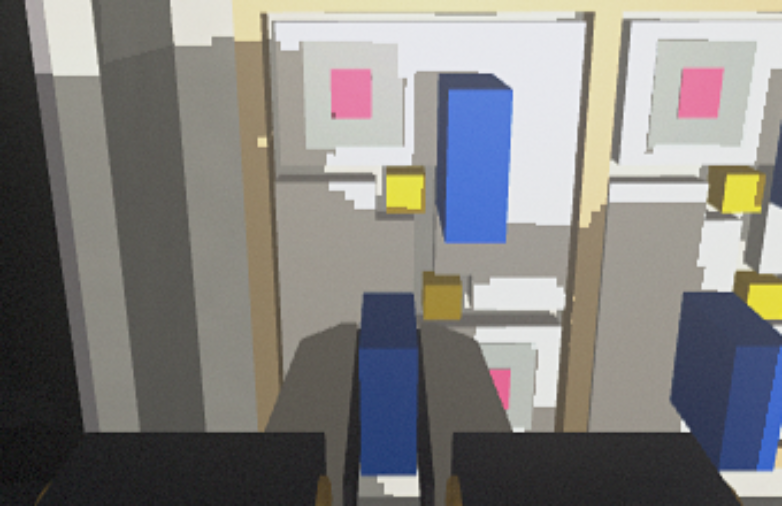

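jog_arm(commands=[1, 0.0003, 0.0003, 0.001, 0, 1, 0, 0, 0.001, 0, 1, 0, 0, 0.001, 0, 1, 0, 0, 0, 0])

```text
t: 46.63
tool_pos: [0.5062, 0.1177, 0.0033]
orientation: [3.141, 0.031, -0.0]
force: [-0.0, -0.1, -0.5]
opening: 0.0122
```

jog_arm(commands=[1, 0, 0, 0.001, 0, 1, 0, 0, 0.0005, 0, 1, 0, 0, 0, 0])

```text
t: 46.88
tool_pos: [0.5064, 0.1177, 0.0029]
orientation: [3.141, 0.031, -0.0]
force: [-5.6, -0.6, 10.0]
opening: 0.0117
```

Seated (0.0029, 10 N). Release, lift and check everything from above.

jog_arm(commands=[1, 0, 0, -0.001, 0, 0.4, 0, 0, 0, 0, 0.4, 0, 0, 0, 0, 0.4, 0, 0, 0, 0, 0.4, 0, 0, -0.01, 0, 0.4, 0, 0, -0.025, 0, 0.4, 0, 0, -0.03, 0, 0.4, 0, 0, -0.04, 0, 1, 0.01, 0.01, -0.03, 0, 1, 0.01, 0.01, -0.01, 0, 1, 0.01, 0.01, 0, 0, 1, 0.01, 0.01, 0, 0, 1, 0, 0, 0, 0, 1, 0, 0, 0, 0])

```text
t: 48.05
tool_pos: [0.546, 0.0778, 0.1456]
orientation: [3.141, 0.029, -0.006]
force: [0.3, 0.4, -0.6]
opening: 0.0005
```

```bash
python3 - <<'E'
from h import *
robot.read_camera("wrist");c=snap("wrist","w32"); cv2.imwrite("pics/w32c.png",cv2.resize(c["img"][20:260,130:440],None,fx=2.5,fy=2.4));info()
pinfit(c,fc=True)
E
```

```text
t 48.15 tcp [0.5456 0.0786 0.1459] xang 1.1 tilt 0.22 F [-0.2 -1.   0. ] open 0.0005 q [0.05 0.02 1.66 0.   1.46 0.03]
pinfit [0.553  0.1448 0.02   0.0017] n 4 res px [ 0.7  0.1  0.3 -0.6 -0.3  0.7 -0.9 -0.1]
```

View pics/w32c.png

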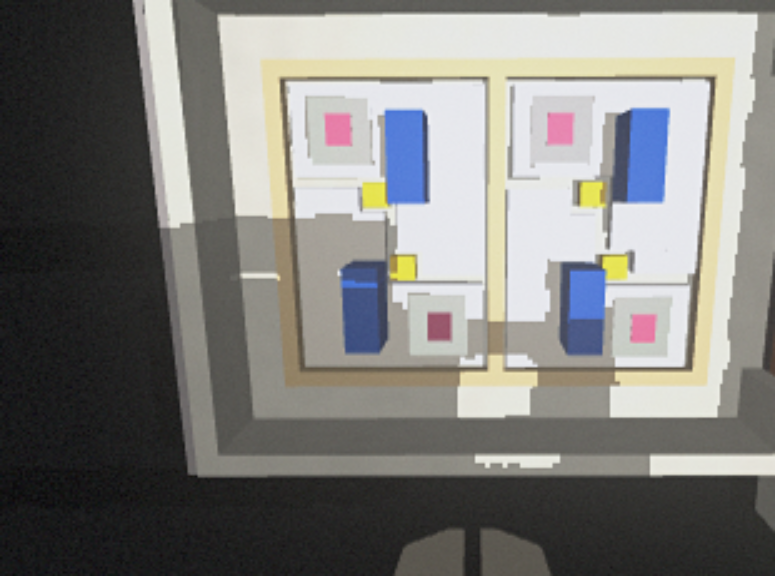

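All four carriers lie flush in the bays with the notches round the pins. Now go round to the +y side of the hatch grip with closed fingers to push it shut.

```bash
python3 - <<'E'
from h import *
p=pb(0,.22); print(p); plan([*p,.16])
E
```

```text
[0.54882025 0.36446029]
shift now-axes [ 0.0087 -0.2857 -0.0141]
```

jog_arm(commands=[1, 0.001, 0, -0.015, 0, 1, 0.001, -0.032, 0, 0, 1, 0.001, -0.032, 0, 0, 1, 0.001, -0.032, 0, 0, 1, 0.001, -0.032, 0, 0, 1, 0.001, -0.032, 0, 0, 1, 0.001, -0.032, 0, 0, 1, 0.001, -0.032, 0, 0, 1, 0.001, -0.032, 0, 0, 1, 0, -0.03, 0, 0, 1, 0, 0, 0, 0, 1, 0, 0, 0, 0])

```text
t: 49.15
tool_pos: [0.5487, 0.3663, 0.1614]
orientation: [3.14, 0.036, -0.004]
force: [0.8, -0.9, 0.0]
opening: 0.0001
```

```bash
python3 - <<'E'
from h import *
robot.read_camera("wrist");c=snap("wrist","w33");info(); c2=snap("scene","s33"); cv2.imwrite("pics/s33c.png",cv2.resize(c2["img"][100:250,300:480],None,fx=4.4,fy=4)); p=pb(0,.22); plan([*p,.06])
E
```

```text
t 49.25 tcp [0.5497 0.3642 0.162 ] xang 1.16 tilt 0.1 F [-0.1 -0.   0.4] open 0.0007 q [ 0.51  0.3   1.33 -0.    1.52  0.49]
shift now-axes [-0.0011 -0.0008  0.1023]
```

View pics/s33c.png

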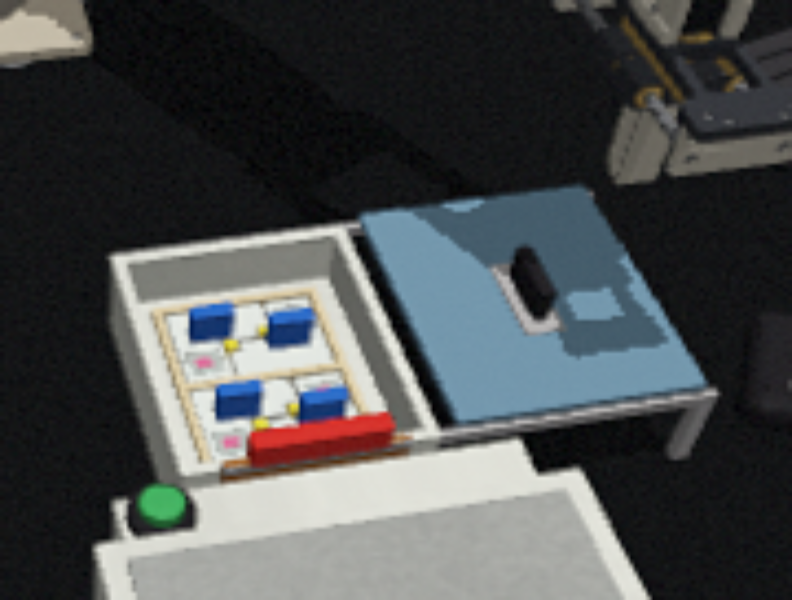

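View pics/w33.png

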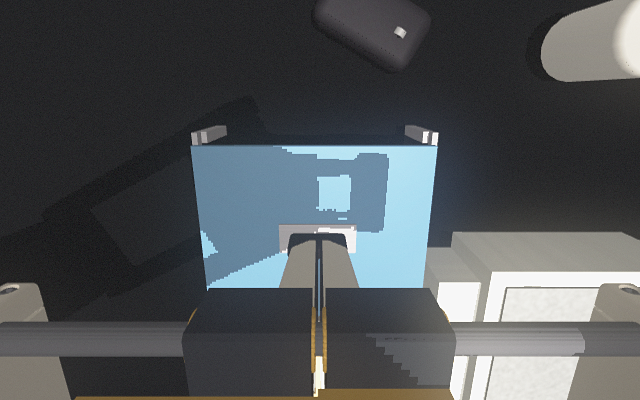

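jog_arm(commands=[1, 0, 0, 0.03, 0, 1, 0, 0, 0.03, 0, 1, 0, 0, 0.03, 0, 1, 0, 0, 0.011, 0, 1, 0, 0, 0, 0, 1, 0, 0.012, 0, 0, 1, 0, 0.014, 0, 0, 1, 0, 0.014, 0, 0, 1, 0, 0.014, 0, 0, 1, 0, 0.014, 0, 0, 1, 0, 0.014, 0, 0, 1, 0, 0.014, 0, 0, 1, 0, 0.014, 0, 0, 1, 0, 0.014, 0, 0, 1, 0, 0.014, 0, 0, 1, 0, 0.014, 0, 0, 1, 0, 0.014, 0, 0, 1, 0, 0.014, 0, 0, 1, 0, 0.01, 0, 0, 1, 0, 0, 0, 0])

```text
t: 50.97
tool_pos: [0.5537, 0.1719, 0.0614]
orientation: [3.14, 0.028, -0.002]
force: [0.4, -0.5, -0.5]
opening: 0.0007
```

```bash
python3 - <<'E'
from h import *
robot.read_camera("wrist");c=snap("wrist","w34");info(); p=pb(0,.015); plan([*p,.06])
E
```

```text
t 51.07 tcp [0.5534 0.1737 0.0613] xang 1.05 tilt 0.11 F [-0.8  0.8  0.3] open 0.0005 q [ 0.22  0.16  1.67 -0.    1.31  0.2 ]
shift now-axes [-0.001   0.0141  0.0013]
```

View pics/w34.png

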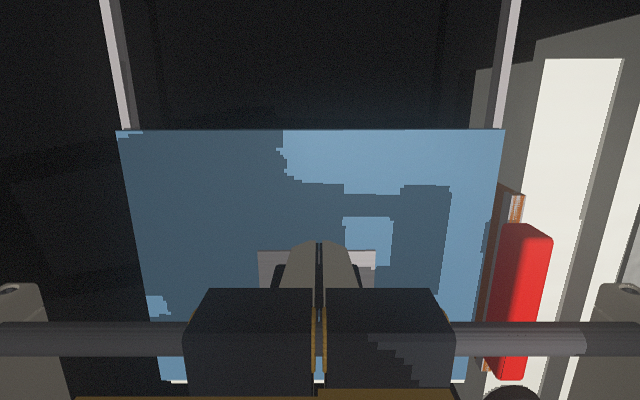

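Nearly shut. Push the last part slowly to the stop.

jog_arm(commands=[1, 0, 0.004, 0, 0, 1, 0, 0.004, 0, 0, 1, 0, 0.003, 0, 0, 1, 0, 0, 0, 0])

```text
t: 51.4
tool_pos: [0.5539, 0.1634, 0.0615]
orientation: [3.141, 0.031, -0.002]
force: [-0.7, -0.0, 0.5]
opening: 0.0006
```

jog_arm(commands=[1, 0, 0.002, 0, 0, 1, 0, 0.001, 0, 0, 1, 0, 0, 0, 0])

```text
t: 51.65
tool_pos: [0.5542, 0.1606, 0.0618]
orientation: [3.141, 0.031, -0.001]
force: [-1.0, 2.9, -1.0]
opening: 0.0003
```

jog_arm(commands=[1, 0, 0.001, 0, 0, 1, 0, 0.001, 0, 0, 1, 0, 0, 0, 0])

```text
t: 51.9
tool_pos: [0.5543, 0.1599, 0.0619]
orientation: [-3.139, -0.031, 0.0]
force: [0.4, 6.1, -2.7]
opening: 0.0007
```

jog_arm(commands=[1, 0, 0.0015, 0, 0, 1, 0, 0.001, 0, 0, 1, 0, 0, 0, 0, 1, 0, 0, 0, 0])

```text
t: 52.23
tool_pos: [0.5543, 0.16, 0.0619]
orientation: [-3.136, -0.033, -0.001]
force: [0.1, 17.8, -4.3]
opening: 0.0001
```

```bash
python3 - <<'E'
from h import *
c=snap("scene","s35"); info(); cv2.imwrite("pics/s35c.png",cv2.resize(c["img"][130:250,300:450],None,fx=5,fy=5))
E
```

```text
t 52.28 tcp [0.5543 0.16   0.0619] xang 1.2 tilt 0.31 F [-0.6 17.8 -4.8] open 0.0009 q [0.19 0.15 1.68 0.01 1.3  0.17]
```

View pics/s35c.png

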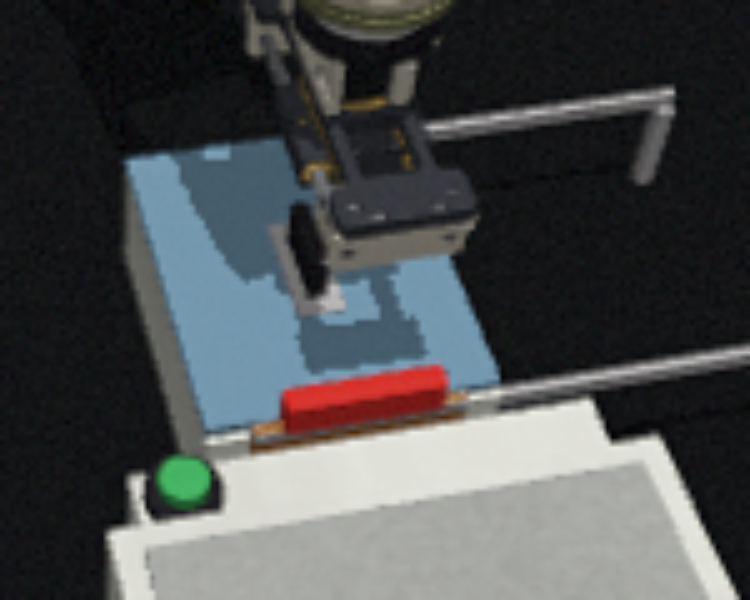

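Hatch is shut against its stop (18 N) and the gate is down. Now to the purge button.

jog_arm(commands=[1, 0, -0.006, 0, 0, 1, 0, -0.006, 0, 0, 1, 0, 0, -0.03, 0, 1, 0, 0, -0.03, 0, 1, 0, 0, -0.03, 0, 1, 0.034, 0.033, 0, 0, 1, 0.034, 0.033, 0, 0, 1, 0.034, 0.033, 0, 0, 1, 0.034, 0.033, 0, 0, 1, 0, 0, 0, 0, 1, 0, 0, 0, 0])

```text
t: 53.2
tool_pos: [0.677, 0.0519, 0.1506]
orientation: [3.141, 0.025, -0.002]
force: [-1.2, 1.5, 0.4]
opening: 0.0004
```

```bash
python3 - <<'E'
from h import *
robot.read_camera("wrist");c=snap("wrist","w36"); info()
im=c["img"].astype(int); b,g,r=im[...,0],im[...,1],im[...,2]
m=((g>r+50)&(g>b+40)).astype(np.uint8); n,l,s,ce=cv2.connectedComponentsWithStats(m)
for i in range(1,n):
    if s[i,4]>40: print(s[i],ce[i],[ray(c,*ce[i],z)[:2].round(4) for z in (.085,.095,.105)])
print([pin(c,"purge_top",z) for z in (.09,.1)])
im2=[snap("top","t36"),snap("scene","s36")]
for cc in im2: print([pin(cc,"purge_top",z) for z in (.085,.095,.105)])
E
```

```text
t 53.3 tcp [0.676  0.0544 0.1518] xang 1.09 tilt 0.02 F [-1.5  0.8  0.3] open 0.0006 q [ 0.    0.35  1.28 -0.    1.51 -0.01]
[324 202  33  30 729] [339.75857339 216.44718793] [array([0.6953, 0.0377]), array([0.6946, 0.0414]), array([0.6939, 0.045 ])]
[[(0.85, 339.4, 216.1, array([0.6947, 0.0398]))], [(0.85, 339.4, 216.1, array([0.6939, 0.0435]))]]
[[(0.51, 422.1, 152.3, array([ 0.7474, -0.2409]))], [(0.51, 422.1, 152.3, array([ 0.7455, -0.2387]))], [(0.51, 422.1, 152.3, array([ 0.7436, -0.2366]))]]
[[(0.65, 336.5, 223.5, array([0.6787, 0.0462]))], [(0.65, 336.5, 223.5, array([0.6855, 0.0445]))], [(0.65, 336.5, 223.5, array([0.6923, 0.0427]))]]
```

View pics/w36.png

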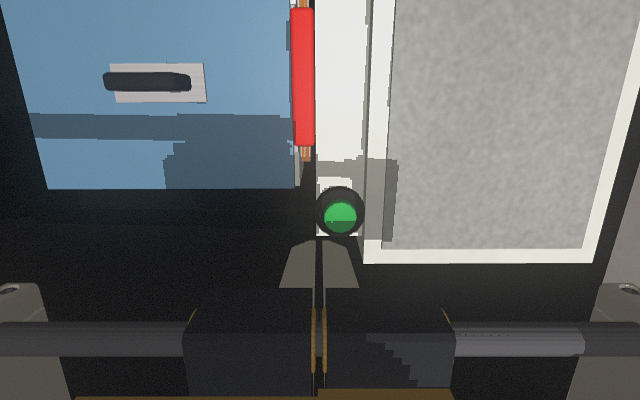

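Button at (340,216), i.e. about (0.694,0.041), top ≈0.092. I'll move over it and press.

```bash
python3 - <<'E'
from h import *
info(); plan([.693,.041,.07])
E
```

```text
t 53.8 tcp [0.676  0.0548 0.1522] xang 1.15 tilt 0.02 F [ 0.3 -1.2  0. ] open 0.0003 q [ 0.01  0.35  1.28 -0.    1.51 -0.01]
shift now-axes [0.0167 0.0141 0.0822]
```

jog_arm(commands=[1, 0.0085, 0.007, 0, 0, 1, 0.0082, 0.007, 0, 0, 1, 0, 0, 0.025, 0, 1, 0, 0, 0.025, 0, 1, 0, 0, 0.022, 0, 1, 0, 0, 0.007, 0, 1, 0, 0, 0.003, 0, 1, 0, 0, 0, 0])

```text
t: 54.47
tool_pos: [0.6928, 0.0409, 0.0698]
orientation: [-3.141, -0.031, 0.001]
force: [-0.6, 0.5, -0.3]
opening: 0.0003
```

```bash
python3 - <<'E'
from h import *
robot.read_camera("wrist");c=snap("wrist","w37"); info(); cv2.imwrite("pics/w37c.png",cv2.resize(c["img"][120:300,220:440],None,fx=3.5,fy=3.3))
E
```

```text
t 54.57 tcp [0.6943 0.0409 0.0719] xang 1.13 tilt 0.15 F [ 1.5 -0.   0.9] open 0.0004 q [-0.01  0.45  1.31  0.    1.38 -0.03]
```

View pics/w37c.png

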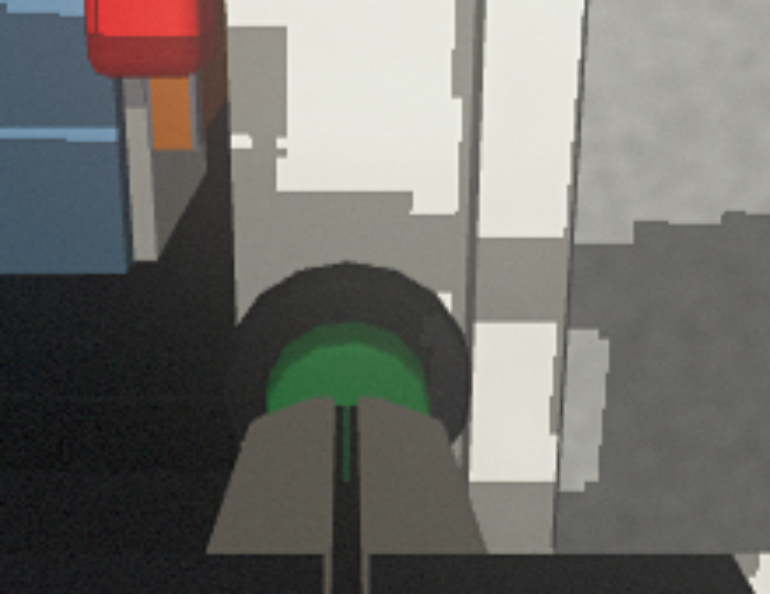

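Fingertips are centred over the green button. Pressing down.

jog_arm(commands=[1, 0, 0, 0.004, 0, 1, 0, 0, 0.004, 0, 1, 0, 0, 0.004, 0, 1, 0, 0, 0, 0])

```text
t: 54.9
tool_pos: [0.6937, 0.0408, 0.058]
orientation: [3.141, 0.031, 0.002]
force: [2.0, 0.2, 3.0]
opening: 0.0006
```

jog_arm(commands=[1, 0, 0, 0.002, 0, 1, 0, 0, 0.002, 0, 1, 0, 0, 0, 0])

```text
t: 55.15
tool_pos: [0.6939, 0.0408, 0.0569]
orientation: [3.141, 0.031, 0.003]
force: [-5.7, -0.4, 15.1]
opening: 0.0004
```

jog_arm(commands=[1, 0, 0, 0.002, 0, 1, 0, 0, 0.001, 0, 1, 0, 0, 0, 0])

```text
t: 55.4
tool_pos: [0.6941, 0.0408, 0.0566]
orientation: [3.141, 0.031, 0.004]
force: [-15.8, -1.1, 30.3]
opening: 0.0003
```

jog_arm(commands=[1, 0, 0, 0.002, 0, 1, 0, 0, 0.001, 0, 1, 0, 0, 0, 0])

```text
t: 55.65
tool_pos: [0.6942, 0.0408, 0.0563]
orientation: [3.141, 0.031, 0.005]
force: [-24.4, -1.2, 45.5]
opening: 0.0005
```

jog_arm(commands=[1, 0, 0, -0.003, 0, 1, 0, 0, -0.001, 0, 1, 0, 0, 0, 0])

```text
t: 55.9
tool_pos: [0.694, 0.0408, 0.0567]
orientation: [3.141, 0.031, 0.004]
force: [-12.5, 0.5, 25.9]
opening: 0.0008
```

```bash
python3 - <<'E'
from h import *
c=snap("wrist","w38"); info(); cv2.imwrite("pics/w38c.png",cv2.resize(c["img"][120:300,220:440],None,fx=3.5,fy=3.3))
c=snap("scene","s38"); cv2.imwrite("pics/s38c.png",cv2.resize(c["img"][150:270,300:420],None,fx=6,fy=5))
E
```

```text
t 55.95 tcp [0.694  0.0408 0.0567] xang 1.13 tilt 0.15 F [-11.1   0.8  25.8] open 0.0006 q [-0.01  0.46  1.32 -0.    1.36 -0.03]
```

View pics/w38c.png

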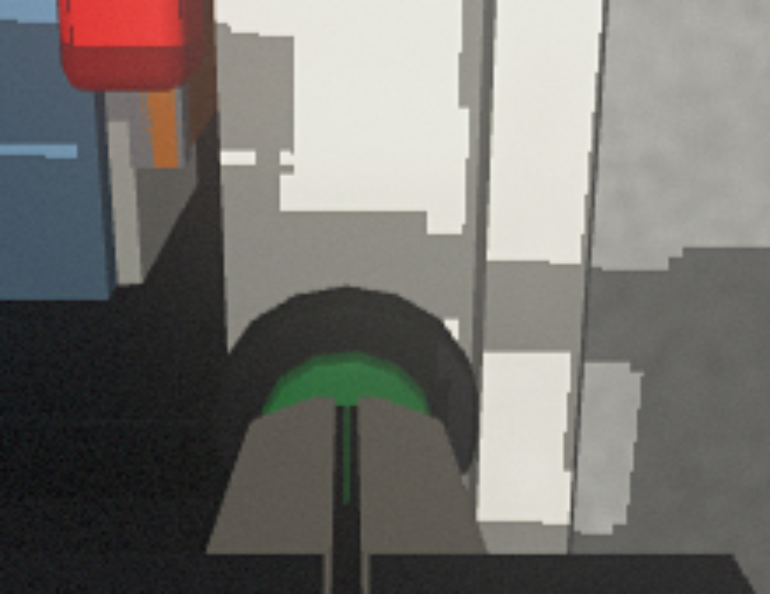

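View pics/s38c.png

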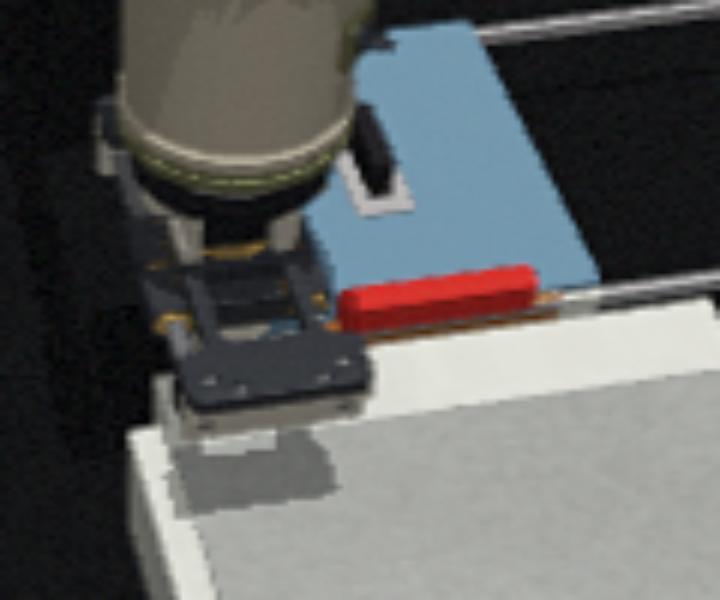

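The button's side wall has shrunk to a thin rim and the stop is firm (over 25 N held), so it's fully down. Lift off, check it springs back, then go to the gate cap.

jog_arm(commands=[1, 0, 0, -0.005, 0, 1, 0, 0, -0.015, 0, 1, 0, 0, -0.03, 0, 0.2, 0, 0, -0.03, 0, 0.2, 0, 0, -0.02, 0, 0.2, 0, 0, 0, 0, 0.2, 0, 0, 0, 0])

```text
t: 56.58
tool_pos: [0.6942, 0.0408, 0.1542]
orientation: [3.141, 0.031, 0.005]
force: [-0.7, 0.5, -0.7]
opening: 0.0222
```

```bash
python3 - <<'E'
from h import *
robot.read_camera("wrist"); c=snap("wrist","w39"); info(); cv2.imwrite("pics/w39c.png",cv2.resize(c["img"][60:300,180:460],None,fx=2.8,fy=2.4))
p=pb(.111,0); print(p); plan([.664,p[1],.10],1.1)
E
```

```text
t 56.68 tcp [0.6922 0.0408 0.1505] xang 1.13 tilt 0.13 F [-0.6  0.1 -1.4] open 0.0305 q [-0.02  0.4   1.23 -0.    1.52 -0.03]
[0.66397997 0.14660887]
shift now-axes [-0.026  -0.1063  0.0506]
turn 0.03
shift after turn [-0.0262 -0.1063  0.0505]
```

View pics/w39c.png

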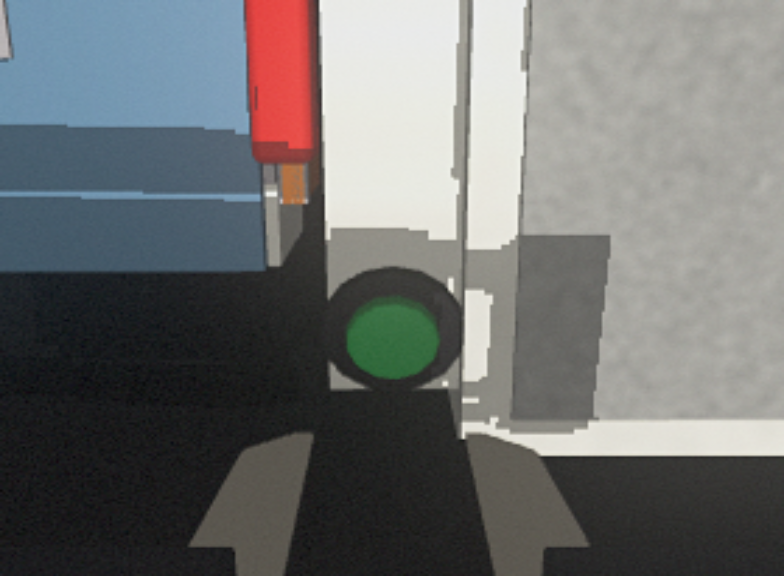

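The button is up again. Now over the cap with the fingers part open.

jog_arm(commands=[0.2, -0.0066, -0.0266, 0, 0, 0.2, -0.0066, -0.0266, 0, 0, 0.2, -0.0066, -0.0266, 0, 0, 0.2, -0.0066, -0.0266, 0, 0, 0.2, 0, 0, 0.025, 0, 0.2, 0, 0, 0.02, 0, 0.2, 0, 0, 0, 0, 0.2, 0, 0, 0, 0])

```text
t: 57.35
tool_pos: [0.6619, 0.1463, 0.1034]
orientation: [3.14, 0.031, -0.011]
force: [0.1, -0.2, 1.1]
opening: 0.0374
```

```bash
python3 - <<'E'
from h import *
robot.read_camera("wrist"); c=snap("wrist","w40"); info(); cv2.imwrite("pics/w40c.png",cv2.resize(c["img"][100:300,200:440],None,fx=3.2,fy=2.9))
plan([.664,.1466,.0615],1.1)
E
```

```text
t 57.45 tcp [0.6646 0.1463 0.1072] xang 1.1 tilt 0.03 F [ 0.3 -1.2  0.2] open 0.0375 q [0.14 0.39 1.32 0.   1.43 0.12]
shift now-axes [-0.0006 -0.0003  0.0457]
turn -0.0
shift after turn [-0.0006 -0.0003  0.0457]
```

View pics/w40c.png

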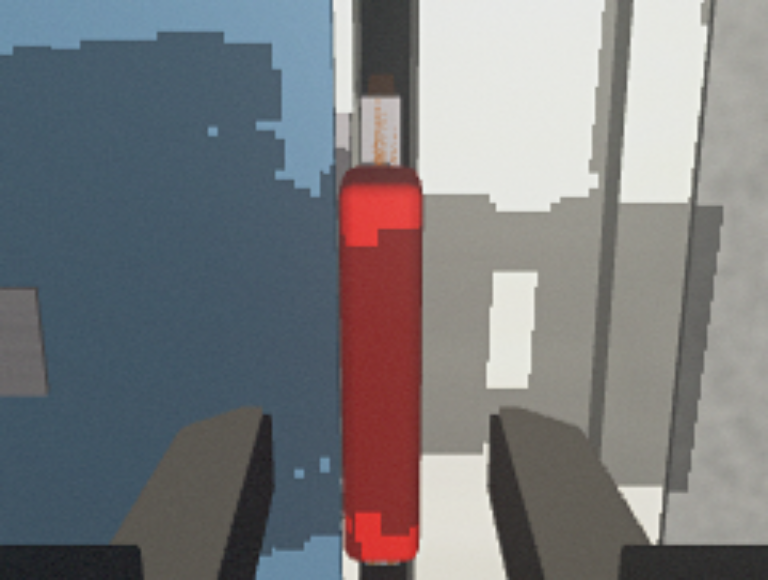

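The cap (cols 343–420) is centred between the fingers (270–490). Descend and pinch.

jog_arm(commands=[0.2, 0, 0, 0.015, 0, 0.2, 0, 0, 0.015, 0, 0.2, 0, 0, 0.01, 0, 0.2, 0, 0, 0.005, 0, 0.2, 0, 0, 0, 0, 1, 0, 0, 0, 0, 1, 0, 0, 0, 0, 1, 0, 0, 0, 0, 1, 0, 0, 0, 0, 1, 0, 0, 0, 0], grip_force=45)

```text
t: 58.28
tool_pos: [0.6637, 0.1467, 0.0629]
orientation: [3.141, 0.031, -0.003]
force: [-7.5, -0.8, 5.2]
opening: 0.0155
```

Gripped at 15.5 mm (cap 16 mm). Lift.

jog_arm(commands=[1, 0, 0, -0.004, 0, 1, 0, 0, -0.005, 0, 1, 0, 0, -0.005, 0, 1, 0, 0, -0.005, 0, 1, 0, 0, -0.005, 0, 1, 0, 0, -0.004, 0, 1, 0, 0, 0, 0])

```text
t: 58.87
tool_pos: [0.6637, 0.1467, 0.0907]
orientation: [3.141, 0.031, -0.003]
force: [-8.9, 1.0, -2.5]
opening: 0.0155
```

jog_arm(commands=[1, 0, 0, -0.003, 0, 1, 0, 0, -0.002, 0, 1, 0, 0, 0, 0, 1, 0, 0, 0, 0])

```text
t: 59.2
tool_pos: [0.6637, 0.1467, 0.0952]
orientation: [3.141, 0.031, -0.003]
force: [-7.1, 0.3, -5.9]
opening: 0.0155
```

```bash
python3 - <<'E'
from h import *
c=snap("scene","s41"); info(); cv2.imwrite("pics/s41c.png",cv2.resize(c["img"][130:250,300:450],None,fx=5,fy=5))
E
```

```text
t 59.25 tcp [0.6636 0.1467 0.0951] xang 1.13 tilt 0.11 F [-6.9  0.5 -5.2] open 0.0158 q [0.14 0.39 1.33 0.   1.42 0.12]
```

View pics/s41c.png

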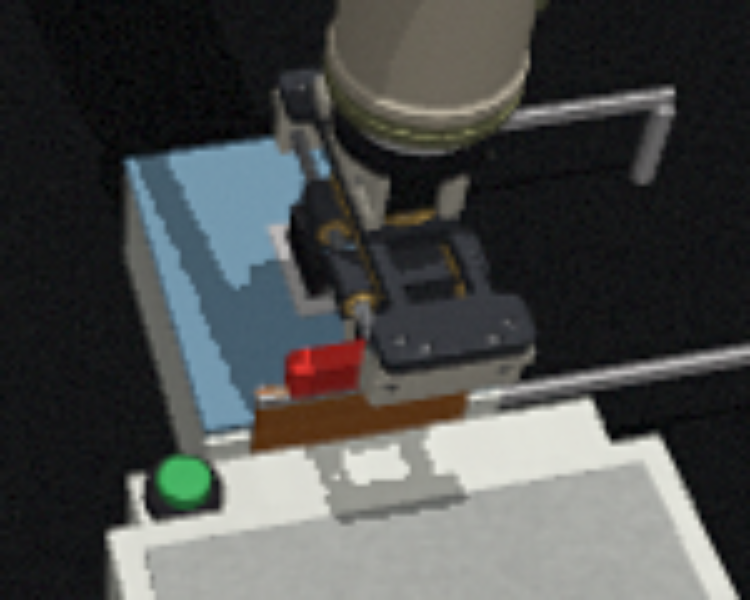

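The gate is up about 32 mm and the amber panel is well visible. Release and retreat.

jog_arm(commands=[0.2, 0, 0, 0, 0, 0.2, 0, 0, 0, 0, 0.2, 0, 0, 0, 0, 0.2, 0, 0, 0, 0, 0.2, 0, 0, -0.01, 0, 0.2, 0, 0, -0.03, 0, 0.2, 0, 0, -0.03, 0, 0.2, 0, 0, -0.03, 0, 0.2, -0.02, 0.03, 0, 0, 0.2, -0.02, 0.03, 0, 0, 0.2, -0.02, 0.03, 0, 0, 0.2, -0.02, 0.03, 0, 0, 0.2, -0.02, 0.03, 0, 0, 0.2, -0.02, 0.03, 0, 0, 0.2, 0, 0, 0, 0, 0.2, 0, 0, 0, 0])

```text
t: 60.58
tool_pos: [0.5481, -0.0374, 0.1966]
orientation: [3.141, 0.026, 0.004]
force: [-0.1, 0.3, 0.6]
opening: 0.0371
```

```bash
python3 - <<'E'
from h import *
robot.read_camera("wrist"); info(); snap("wrist","w42"); c=snap("scene","s42"); cv2.imwrite("pics/s42c.png",cv2.resize(c["img"][130:250,300:450],None,fx=5,fy=5))
E
```

```text
t 60.63 tcp [ 0.5487 -0.0362  0.1964] xang 1.03 tilt 0.13 F [ 0.5  0.8 -0.4] open 0.037 q [-0.16 -0.01  1.61  0.    1.55 -0.18]
```

View pics/s42c.png

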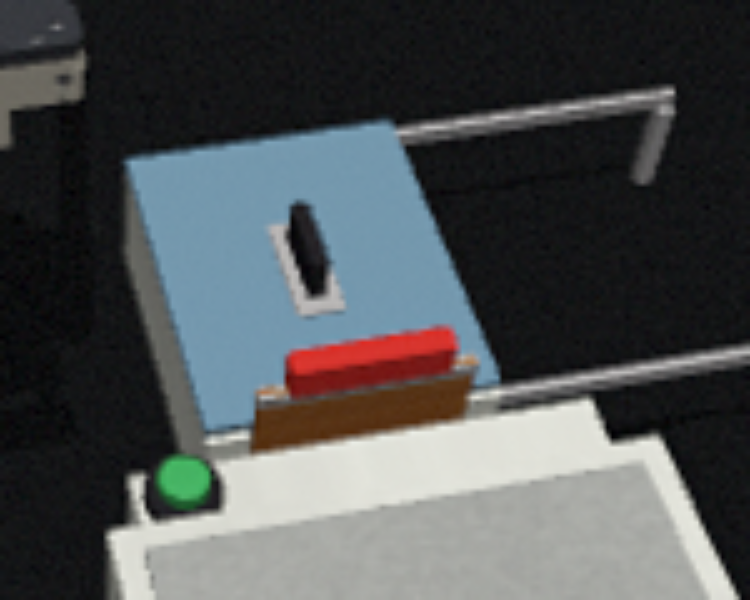

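View pics/s42.png

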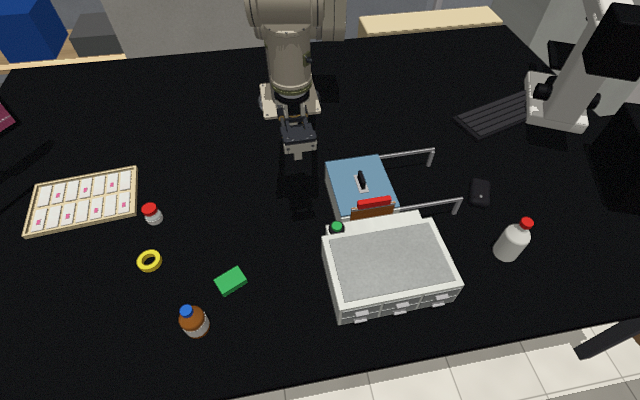

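View pics/w42.png

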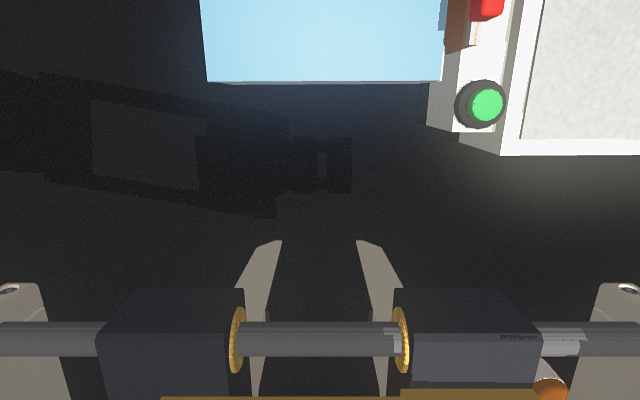

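The hatch is shut, the red cap is raised and the button is up. The bench has no carriers left, and the jar, tape, box and mouse are where they were. Handing in.

```bash
python3 - <<'E'
from h import *
print(robot.close_job())
E
```

```text
the job is handed in; nothing more can be done
None
```

I ran the whole sequence in the required order in about 61 s and handed the job in. My last checks agreed with the end state you asked for. `close_job` gave no verdict, so this rests on my own force and picture checks.

1. **Gate shut:** I pressed the red cap down about 13 mm to a firm stop (9 N, then 14 N) with the hatch still shut.
2. **Hatch open:** I pushed it by its grip to its stop (20 N). The gate looked shut throughout.
3. **Carriers:** All four are in the tray. Each came down to within about 0.1 mm of the height I expected for full seating, at about 10 to 13 N. A picture before closing showed every plate flush inside the rim with its notch round its pin.
4. **Hatch shut:** I pushed it to its stop (18 N).
5. **Purge:** I pressed the button to a firm stop, peaking at about 45 N upward, which is harder than it needed. It sprang back up.
6. **Gate open:** I lifted it about 32 mm and released it, and it stayed up.

The last pictures showed the hatch shut, the gate raised, the button up and no carriers left on the bench. The jar, tape, cover-slip box and mouse were where they started, and the arm was clear of everything.

These readings disagreed with the task text or with each other:
- **Fingertip position:** The real fingertips are about 38 mm above the reported TCP. I found this when the cap made contact far below its nominal height, and corrected for it from then on.
- **Box centre:** It measured about 3 mm different in x from the hatch outline than from the tray and cap. I used the tray value.
- **Silhouette fits:** The pose fits failed in some close-up or cluttered pictures. There I relied on the earlier fits, the network's points and the picture itself.

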